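# Nest the steel sample pans with handles fanned

## Task

Put the three handled steel pans away as one nest: leave the largest standing where it is, take the middle one off the sloping drainer and set it down upright inside the largest, then take the smallest from under the microscope and set it down upright inside the middle one. Fan the handles like a hand of cards, each about 40 degrees round from the handle of the pan just below it and none in line above another. Set the pans down rather than drop them, let go, and leave the microscope, the drainer and everything else on the bench undisturbed.

Things in the scene. Friction and masses are not known exactly. Their poses are not given: they have to be found in the camera images.
- big: largest pan, plain steel, round and straight-walled, outside diameter 124 mm, height 44 mm, wall and floor 3 mm, 0.3 kg; stands upright on the bench. Origin: centre of the underside; z up out of the mouth; the straight handle runs along +x (bar 12 mm wide, 8 mm thick, 110 mm long from the wall, its mid-thickness 38 mm above the underside)
- mid: middle pan, plain steel, outside diameter 94 mm, height 60 mm, wall and floor 3 mm, about 0.18 kg; starts with its underside on the drainer's slope, tilted 32 degrees, mouth leaning towards the robot and handle pointing up the slope. Origin: centre of the underside; z out of the mouth; handle along +x (12 mm wide, 8 mm thick, 100 mm long from the wall, mid-thickness 54 mm above the underside)
- small: smallest pan, plain steel, outside diameter 66 mm, height 76 mm, wall and floor 3 mm, about 0.11 kg; starts upright on the microscope's base under its head, handle roughly towards the robot. Origin: centre of the underside; z up; handle along +x (12 mm wide, 8 mm thick, 110 mm long from the wall, mid-thickness 70 mm above the underside)
- mid_tip (a point): centre of the end face of the middle pan's handle, 147 mm from the pan's axis
- small_tip (a point): centre of the end face of the smallest pan's handle, 143 mm from the pan's axis
- drainer: grey fixed drainer, 130 mm wide (y), 150 mm deep (x from -185 to -35 mm): a plate that rises at 32 degrees towards +x, with a 14 mm lip at its low front edge (x = -175 mm) that stops the pan, and an upright back 82 mm high at x = -55 mm. Origin: on the bench 35 mm behind the middle of its back edge; front, the low side, is -x
- scope: fixed stereo microscope. Base plate 220 x 180 x 18 mm (x from -90 to +130 mm); steel pole, diameter 32 mm, at x = +100 mm, 380 mm high; focus knobs, diameter 48 mm, out to y = +-65 mm at x = 85 mm, 235 mm high. Origin: on the bench below the objective's axis; z up; front is -x, roughly towards the robot
- scope_head (a point): middle of the lower front edge of the microscope's head, at (-105, 0, 170) mm in its frame. The head block is 90 mm wide (y), runs 155 mm back (+x) from here and 75 mm up; a round objective of 60 mm diameter reaches 22 mm below it on the microscope's axis. It overhangs the small pan and most of its handle: a gripper needs to lean back towards -x to reach under
- scope_eyes (a point): midway between the ends of the two eyepiece tubes (34 mm thick, at y = +-28 mm), which slope up from the head at 45 degrees towards -x
- bottle: bystander: amber bottle with black cap, 56 mm diameter, 150 mm tall, beside the largest pan on one side of its handle. Origin: centre of the underside
- dish: bystander: low glass dish, 90 mm diameter, 14 mm high, beside the largest pan on the other side of its handle. Origin: centre of the underside
- dropper: bystander: amber dropper bottle, 32 mm diameter, 75 mm tall. Origin: centre of the underside
- canister: bystander: aluminium objective canister with a black band, 45 mm diameter, 50 mm tall. Origin: centre of the underside
- beaker: bystander: glass beaker, 70 mm diameter, 90 mm tall. Origin: centre of the underside
- slidebox: bystander: wooden slide box 90 x 160 x 34 mm. Origin: centre of the underside
Things that resemble listed ones, but are neither listed nor needed, are in the scene too. What is shaped like the big but orange or yellow is not meant.

How it is judged:
By the outcome, as a careful person would: the job done as asked, in the order asked, and still so for the second after the job is handed in, with the robot touching nothing.
It also fails if it takes over 72 s, if anything falls off the work surface, if the arm or the gripper's body presses on something with over 40 N, if the wrist force passes 120 N, or if a joint passes its speed limit or range.

## Robot

A 7-joint arm with a two-finger parallel gripper is mounted at the origin on the work surface. World frame = base frame: x ahead of the robot, y to its left, z up, the work surface at z = 0. Lengths are in m, angles in rad, forces in N, time in s.
With the tool pointing down it reaches from about 0.425 to 0.875 m from the base axis. Payload 9.9 kg.
Tool frame: the origin (TCP) lies on the centre line of the jaws, within the pads' length; the fingertips stand env.tip_reach ahead of it and the grasp point (between the pads) lies 8 mm behind it (env.tip_reach is the distance from the TCP to the fingertips, in m); z points along the fingers, y is the direction in which the jaws open and shut (so a half turn about z gives the same grasp; the last joint's range is limited). The gripper opens to 85 mm and grips with 20 to 120 N. Pads are 22 mm wide; open, the fingers measure 114 mm over their backs; the gripper's body (76 mm by 85 mm) begins 54 mm behind the grasp point. The pads swing forward as they close: fully open they stand 13 mm farther back than shut.
Start: joints at [1.065, 0.576, 0.025, 1.437, -0.015, 1.129, -0.057], TCP at [0.276, -0.616, 0.242] pointing down, gripper open.
Joint ranges: [-2.76, 2.76], [-0.34, 2.15], [-1.52, 1.57], [0.19, 2.46], [-1.09, 4.23], [0.17, 1.99], [-2.82, 2.82]. Speed limits (rad/s): [2.22, 2.22, 3.01, 3.01, 3.14, 3.14, 3.14].

## Interface

Orientations are given as [roll, pitch, yaw] about the fixed x, y, z axes, in that order (R = Rz(yaw) Ry(pitch) Rx(roll)).
In Python, from plant import read_state, viewer, order, env gives the robot as it stands.
- The arm moves only by the tool apply_moves, never from a script. Its argument "increments" is a list of rows, each an object with "claw": the closure in counts, from 0 (fully open) to 255 (shut); "xyz": the shift along the world's x, y, z in mm, a list of three; "roll": the turn about the world's z in rad. In form: [{"claw": claw, "xyz": [tx, ty, tz], "roll": roll}, ...]. A call has 1 to 20 rows; each row is the pose to reach, as a shift and turn from the pose measured when the call began; what a row does not reach only later rows make up. A row lasts 1/12 s, in which the tool goes at most 41.7 mm and 7.16 degrees, less where a joint would pass 70% of its speed; a pose out of reach is approached as far as the arm can. A call with a gripper value outside its range is refused whole. The fingers move at their own pace and stop on an object; "force" is the grip in N (left out, the last holds). Time passes only in rows, so rows that repeat a pose let the fingers close. It gives the time, the measured TCP pose, the force and the opening at its end, in the units of the state.
- read_state(): the state, without advancing time (a new reading comes with each control period).
- viewer.snapshot(name): name is "scene" or "top" or "wrist"; returns a dict with "color" (480x640x3 uint8, red, green, blue), "mtx" (3x3 intrinsics, pixels), "position" and "attitude" of the camera in the world. Camera axes: x right, y down, z forward; pixel columns grow to the right and rows downward; lengths in m; the calibration is good to about 2 mm. A picture is of the moment at which its call begins. There is no depth.
- order.job_done(): hands the job in, once; it reports no verdict.
Trained networks look in a picture, given as the dict that the camera call returned (one of the last four; its "shot" number tells which), for a name from the list of things; names that differ only in an ending like _2 or _b are one class to them, and where a whole thing is asked for, a point or a joint stands for the part that bears it (a point fixed in the world has none). Each returns a list of dicts, best first, with "confidence" (0 to 1); they miss things now and then, are a little off and sometimes report something else, mostly with a low value. They report only what shows in the picture. A call takes as long as a camera call. They do not tell look-alikes from the thing itself.
- viewer.outline_of(name, picture): "mask" (480x640 bool, what is visible of it).
- viewer.mark_of(name, picture): "centre" ([x, y, z] in m, in world coordinates, good to about 4 mm: a listed point, or the origin of a listed thing).
The state is a dict: "t": time; "joint_pos": joint angles; "joint_velocities": joint speeds; "joint_efforts": joint torques, N m; "position": TCP position; "tcp_rot": TCP orientation; "force": force on the tool from outside, world axes, zero at the start; "moment": the same for the moment, N m; "grip_width": finger opening in m.
Only numpy, scipy, OpenCV 4.12 (cv2) and the standard library are available. Lean on these libraries where they do the work, as an engineer would, in place of code of your own. Each camera call takes 0.05 s, during which the arm holds its last target.

## Working session

There is one attempt and no reset: what is moved stays moved. The work goes in short steps, Python scripts to look and compute and a tool call to move; the robot and the scene stay as the last step left them, time stands still between calls to the robot, and variables do not carry over. Pictures are saved under pics/ and viewed, and the job is handed in when it is done.

Besides the shell and the picture viewer there is one more tool, called after "Emit:" by a JSON object that holds its "name" and its "arguments", one argument or row to a line. apply_moves: Moves the arm, as the interface text tells. Its arguments: {"type":"object","properties":{"increments":{"type":"array"},"force":{"type":"number"}},"required":["increments"]}

```bash
ls -la; mkdir -p pics; cat > h.py <<'E'
import numpy as np, cv2
from plant import read_state, viewer, order, env
def snap(n,f):
    p=viewer.snapshot(n); cv2.imwrite('pics/'+f+'.png',p['color'][:,:,::-1]); return p
def proj(p,X):
    return None
E
python3 - <<'E'
from h import *
s=read_state()
for k,v in s.items(): print(k,np.round(v,4))
print(env.tip_reach,[a for a in dir(env) if a[0]!='_'])
for n in ['scene','top']:
    p=snap(n,n+'0'); print(n,p['position'],p['attitude'])
    for o in ['big','mid','small','mid_tip','small_tip','drainer','scope','scope_head','scope_eyes','bottle','dish','dropper','canister','beaker','slidebox']:
        print(o,[(np.round(r['centre'],3).tolist(),round(r['confidence'],2)) for r in viewer.mark_of(o,p)[:3]])
E
```

```text
total 12
drwxr-xr-x  3 agent agent 4096 Dec  7 15:51 .
drwxr-xr-x 23 root  root  4096 Dec  7 15:51 ..
drwxr-xr-x  2 agent agent 4096 Dec  7 15:51 pics
t 0.0
joint_pos [ 1.0652  0.5765  0.0249  1.4379 -0.015   1.129  -0.0565]
joint_velocities [ 0.0008 -0.0008  0.0004 -0.0009 -0.0007 -0.0002 -0.0005]
joint_efforts [-5.00000e-04 -7.65773e+01  2.25000e+00 -2.85968e+01  1.52000e-02
  1.28000e-02  0.00000e+00]
position [ 0.2762 -0.6154  0.2414]
tcp_rot [-3.1399e+00  1.0000e-04  4.2180e-01]
force [-0.7586 -0.2803  0.7903]
moment [ 0.0288 -0.0109 -0.0036]
grip_width 0.085
0.011 ['PlanningError', 'tip_reach']
scene [1.00433172 0.94996818 0.94153494] [-2.17998622  0.01988246  2.62033169]
big [([0.564, -0.026, -0.002], 0.8), ([0.226, -0.285, -0.0], 0.79), ([0.225, 0.312, -0.004], 0.62)]
mid [([0.507, 0.373, 0.036], 0.56)]
small [([0.645, -0.372, 0.021], 0.6)]
mid_tip []
small_tip [([0.502, -0.372, 0.086], 0.75)]
drainer []
scope [([0.646, -0.385, -0.004], 0.94)]
scope_head []
scope_eyes [([0.508, -0.36, 0.312], 0.71)]
bottle [([0.528, 0.13, -0.0], 0.77)]
dish [([0.451, -0.134, -0.002], 0.86), (
[... 349 characters left out ...]
9, -0.001], 0.81), ([0.222, 0.314, 0.001], 0.79)]
mid [([0.499, 0.374, 0.038], 0.68)]
small [([0.643, -0.371, 0.02], 0.96), ([0.636, 0.383, 0.0], 0.56)]
mid_tip [([0.6, 0.387, 0.159], 0.63)]
small_tip [([0.501, -0.373, 0.086], 0.96)]
drainer [([0.638, 0.38, -0.001], 0.81)]
scope [([0.647, -0.384, -0.002], 0.93)]
scope_head [([0.547, -0.365, 0.168], 0.77)]
scope_eyes [([0.512, -0.366, 0.311], 0.81)]
bottle [([0.529, 0.135, 0.003], 0.92)]
dish [([0.45, -0.132, -0.002], 0.82), ([0.765, 0.04, 0.0], 0.16)]
dropper [([0.39, 0.173, 0.002], 0.61)]
canister [([0.394, -0.21, -0.002], 0.66), ([0.564, -0.022, -0.003], 0.56)]
beaker [([0.763, 0.039, 0.002], 0.9)]
slidebox [([0.772, -0.159, 0.002], 0.97)]
```

View pics/scene0.png

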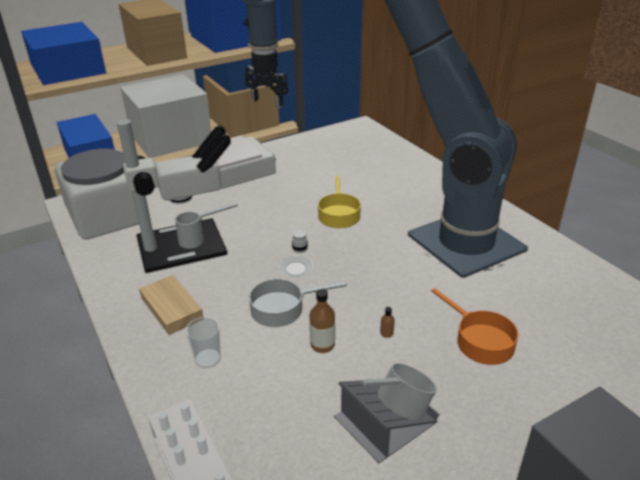

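View pics/top0.png

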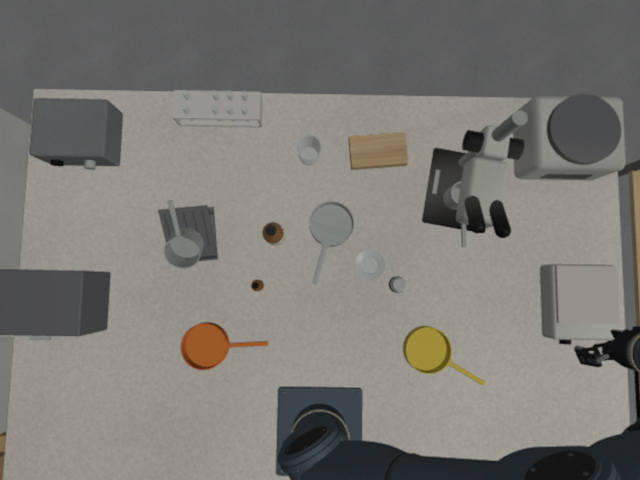

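Emit:
{"name": "apply_moves", "arguments": {
  "increments": [
    {"claw": 0, "xyz": [10, 30, 60], "roll": 0},
    {"claw": 0, "xyz": [20, 60, 110], "roll": 0},
    {"claw": 0, "xyz": [30, 90, 150], "roll": 0},
    {"claw": 0, "xyz": [50, 120, 190], "roll": 0},
    {"claw": 0, "xyz": [70, 150, 220], "roll": 0},
    {"claw": 0, "xyz": [90, 180, 250], "roll": 0},
    {"claw": 0, "xyz": [110, 210, 280], "roll": 0},
    {"claw": 0, "xyz": [130, 240, 310], "roll": 0},
    {"claw": 0, "xyz": [150, 270, 340], "roll": 0},
    {"claw": 0, "xyz": [170, 300, 370], "roll": 0},
    {"claw": 0, "xyz": [190, 330, 400], "roll": 0},
    {"claw": 0, "xyz": [200, 360, 430], "roll": 0},
    {"claw": 0, "xyz": [200, 360, 430], "roll": 0}
  ]
}}

```text
t: 2.68
position: [0.4549, -0.2936, 0.6345]
tcp_rot: [3.14, -0.001, 0.421]
force: [-62.6, 33.5, 6.6]
grip_width: 0.0855
```

```bash
python3 - <<'E'
from h import *
s=read_state()
for k in ['t','joint_pos','position','tcp_rot','force']: print(k,np.round(s[k],4))
E
```

```text
t 2.6833
joint_pos [ 4.8780e-01  3.1420e-01 -2.1000e-03  8.3700e-01  6.0000e-04  1.9888e+00
 -6.6350e-01]
position [ 0.4549 -0.2936  0.6345]
tcp_rot [ 3.1404e+00 -1.1000e-03  4.2130e-01]
force [-62.5851  33.4718   6.586 ]
```

Emit:
{"name": "apply_moves", "arguments": {
  "increments": [
    {"claw": 0, "xyz": [0, 0, 10], "roll": 0},
    {"claw": 0, "xyz": [0, 0, 25], "roll": 0},
    {"claw": 0, "xyz": [0, 0, 40], "roll": 0},
    {"claw": 0, "xyz": [0, 0, 50], "roll": 0}
  ]
}}

```text
t: 3.02
position: [0.447, -0.2883, 0.6541]
tcp_rot: [3.108, -0.021, 0.421]
force: [1.3, -0.6, -0.1]
grip_width: 0.0853
```

```bash
python3 - <<'E'
from h import *
s=read_state()
for k in ['t','joint_pos','position','tcp_rot','force']: print(k,np.round(s[k],4))
E
```

```text
t 3.0167
joint_pos [ 0.3073  0.2941  0.3184  0.8323 -0.1005  1.9878 -0.5813]
position [ 0.447  -0.2883  0.6541]
tcp_rot [ 3.1084 -0.021   0.4214]
force [ 1.2769 -0.5645 -0.0671]
```

Emit:
{"name": "apply_moves", "arguments": {
  "increments": [
    {"claw": 0, "xyz": [0, 10, -20], "roll": 0.1},
    {"claw": 0, "xyz": [5, 35, -40], "roll": 0.22},
    {"claw": 0, "xyz": [10, 65, -60], "roll": 0.34},
    {"claw": 0, "xyz": [20, 95, -80], "roll": 0.46},
    {"claw": 0, "xyz": [30, 125, -95], "roll": 0.58},
    {"claw": 0, "xyz": [40, 155, -110], "roll": 0.7},
    {"claw": 0, "xyz": [45, 190, -125], "roll": 0.82},
    {"claw": 0, "xyz": [50, 225, -140], "roll": 0.94},
    {"claw": 0, "xyz": [55, 260, -155], "roll": 1.06},
    {"claw": 0, "xyz": [60, 295, -170], "roll": 1.18},
    {"claw": 0, "xyz": [60, 330, -185], "roll": 1.3},
    {"claw": 0, "xyz": [65, 365, -200], "roll": 1.42},
    {"claw": 0, "xyz": [65, 400, -215], "roll": 1.54},
    {"claw": 0, "xyz": [70, 435, -225], "roll": 1.66},
    {"claw": 0, "xyz": [70, 470, -235], "roll": 1.78},
    {"claw": 0, "xyz": [70, 505, -245], "roll": 1.9},
    {"claw": 0, "xyz": [70, 540, -255], "roll": 2.02},
    {"claw": 0, "xyz": [70, 575, -265], "roll": 2.14},
    {"claw": 0, "xyz": [70, 610, -275], "roll": 2.26},
    {"claw": 0, "xyz": [70, 640, -285], "roll": 2.38}
  ]
}}

```text
t: 4.68
position: [0.5162, 0.3539, 0.369]
tcp_rot: [3.107, -0.022, 2.808]
force: [0.7, -0.0, 0.1]
grip_width: 0.0851
```

Emit:
{"name": "apply_moves", "arguments": {
  "increments": [
    {"claw": 0, "xyz": [0, 10, 0], "roll": 0.12},
    {"claw": 0, "xyz": [0, 20, 0], "roll": 0.24},
    {"claw": 0, "xyz": [0, 20, 0], "roll": 0.36},
    {"claw": 0, "xyz": [0, 20, 0], "roll": 0.47},
    {"claw": 0, "xyz": [0, 20, 0], "roll": 0.47},
    {"claw": 0, "xyz": [0, 20, 0], "roll": 0.47}
  ]
}}

```text
t: 5.18
position: [0.5163, 0.3735, 0.3691]
tcp_rot: [3.106, -0.022, -3.008]
force: [0.3, -0.1, -0.0]
grip_width: 0.0853
```

```bash
python3 - <<'E'
from h import *
s=read_state()
for k in ['t','joint_pos','position','tcp_rot','force']: print(k,np.round(s[k],4))
p=snap('wrist','w1')
for o in ['mid','mid_tip','drainer']:
    print(o,[(np.round(r['centre'],3).tolist(),round(r['confidence'],2)) for r in viewer.mark_of(o,p)[:3]])
print(p['position'],p['attitude'],p['mtx'])
E
```

```text
t 5.1833
joint_pos [-0.3805  0.4758 -0.5078  1.313   0.1863  1.4018  0.8334]
position [0.5163 0.3735 0.3691]
tcp_rot [ 3.1062 -0.0216 -3.0084]
force [ 0.2982 -0.0711 -0.0161]
mid [([0.499, 0.375, 0.038], 0.95)]
mid_tip [([0.595, 0.386, 0.164], 0.73), ([0.758, 0.042, 0.0], 0.38)]
drainer [([0.637, 0.378, 0.001], 0.81), ([0.498, 0.374, 0.039], 0.16)]
[0.45124032 0.35928581 0.501587  ] [ 2.88928592 -0.03527736  1.70407965] [[401.88789394   0.         319.46962874]
 [  0.         401.88789394 239.12444361]
 [  0.           0.           1.        ]]
```

View pics/w1.png

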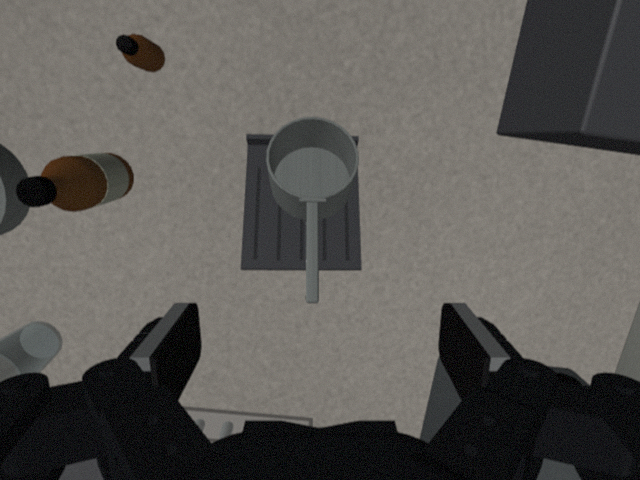

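```bash
cat >> h.py <<'E'
from scipy.spatial.transform import Rotation as Rot
def ray(p,uv,z):
    d=Rot.from_euler('xyz',p['attitude']).apply(np.linalg.inv(p['mtx'])@[uv[0],uv[1],1.])
    c=np.array(p['position']); return c+d*(z-c[2])/d[2]
def pix(p,X):
    c=Rot.from_euler('xyz',p['attitude']).inv().apply(np.array(X)-p['position']); q=p['mtx']@c; return q[:2]/q[2]
E
python3 - <<'E'
from h import *
p=dict(position=[0.45124032,0.35928581,0.501587],attitude=[2.88928592,-0.03527736,1.70407965],mtx=np.array([[401.888,0,319.47],[0,401.888,239.124],[0,0,1]]))
print(ray(p,(312.5,301),.164), ray(p,(313,203),.037+.53*.047+.046))
E
```

```text
[0.59395688 0.3840855  0.164     ] [0.51428185 0.3752979  0.10791   ]
```

Emit:
{"name": "apply_moves", "arguments": {
  "increments": [
    {"claw": 0, "xyz": [10, 5, -30], "roll": -0.02},
    {"claw": 0, "xyz": [26, 5, -70], "roll": -0.02},
    {"claw": 0, "xyz": [26, 5, -110], "roll": -0.02},
    {"claw": 0, "xyz": [26, 5, -150], "roll": -0.02},
    {"claw": 0, "xyz": [26, 5, -185], "roll": -0.02},
    {"claw": 0, "xyz": [26, 5, -210], "roll": -0.02},
    {"claw": 60, "xyz": [26, 5, -230], "roll": -0.02},
    {"claw": 100, "xyz": [26, 5, -245], "roll": -0.02},
    {"claw": 130, "xyz": [26, 5, -251], "roll": -0.02},
    {"claw": 150, "xyz": [26, 5, -251], "roll": -0.02}
  ]
}}

```text
t: 6.22
position: [0.5416, 0.3781, 0.117]
tcp_rot: [3.108, -0.023, -3.028]
force: [-0.6, 0.9, -0.2]
grip_width: 0.0388
```

```bash
python3 - <<'E'
from h import *
s=read_state()
for k in ['t','position','tcp_rot','force','grip_width']: print(k,np.round(s[k],4))
p=snap('wrist','w2')
E
```

```text
t 6.2167
position [0.5416 0.3781 0.117 ]
tcp_rot [ 3.108  -0.0232 -3.028 ]
force [-0.5896  0.9464 -0.196 ]
grip_width 0.0388
```

View pics/w2.png

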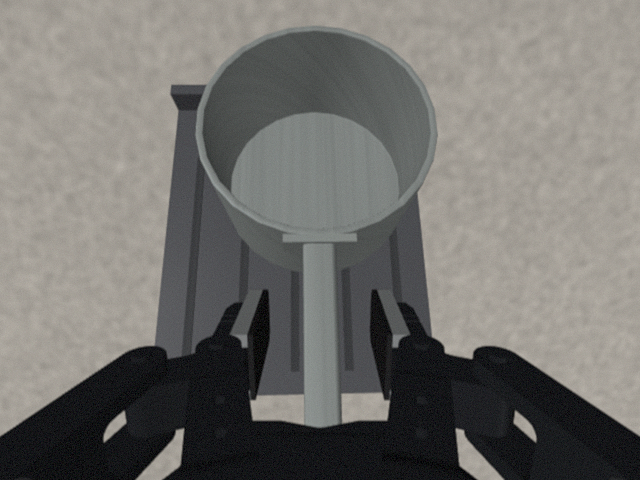

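Emit:
{"name": "apply_moves", "arguments": {
  "force": 90,
  "increments": [
    {"claw": 180, "xyz": [0, 0, 0], "roll": 0},
    {"claw": 220, "xyz": [0, 0, 0], "roll": 0},
    {"claw": 255, "xyz": [0, 0, 0], "roll": 0},
    {"claw": 255, "xyz": [0, 0, 0], "roll": 0},
    {"claw": 255, "xyz": [0, 0, 0], "roll": 0},
    {"claw": 255, "xyz": [0, 0, 0], "roll": 0},
    {"claw": 255, "xyz": [0, 0, 3], "roll": 0},
    {"claw": 255, "xyz": [0, 0, 10], "roll": 0},
    {"claw": 255, "xyz": [0, 0, 25], "roll": 0},
    {"claw": 255, "xyz": [0, 0, 50], "roll": 0},
    {"claw": 255, "xyz": [0, 0, 70], "roll": 0},
    {"claw": 255, "xyz": [0, 0, 80], "roll": 0},
    {"claw": 255, "xyz": [0, 0, 80], "roll": 0}
  ]
}}

```text
t: 7.35
position: [0.543, 0.3795, 0.2011]
tcp_rot: [3.105, -0.018, -3.028]
force: [0.5, -0.0, -2.8]
grip_width: 0.0103
```

```bash
python3 - <<'E'
from h import *
s=read_state()
for k in ['t','position','tcp_rot','force','moment','grip_width']: print(k,np.round(s[k],4))
p=snap('wrist','w3');p=snap('scene','s3')
cv2.imwrite('pics/s3c.png',cv2.resize(p['color'][280:480,260:520,::-1],None,fx=3,fy=3))
E
```

```text
t 7.35
position [0.543  0.3795 0.2011]
tcp_rot [ 3.1048 -0.0177 -3.028 ]
force [ 0.5452 -0.0459 -2.7725]
moment [-0.0709 -0.1124 -0.0336]
grip_width 0.0103
```

View pics/s3c.png

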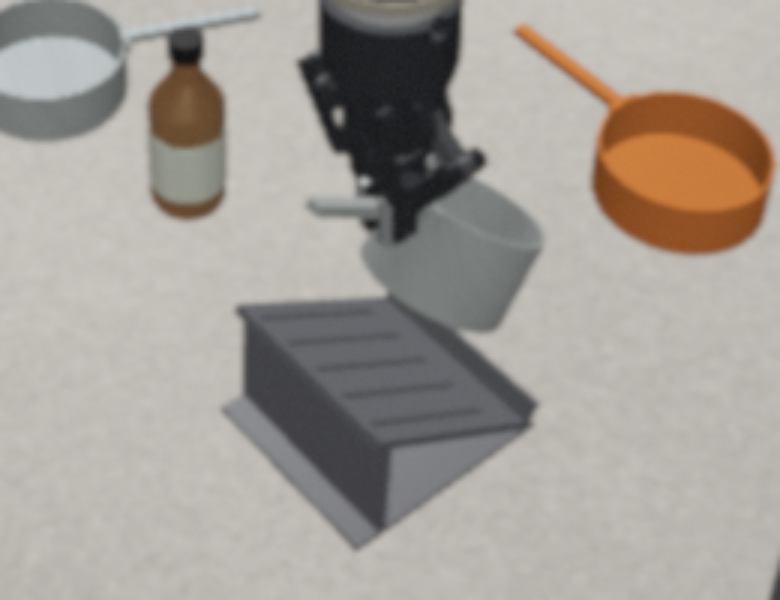

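View pics/w3.png

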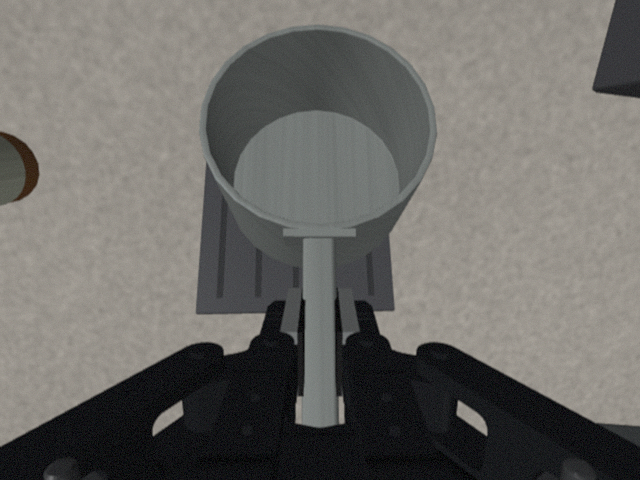

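Emit:
{"name": "apply_moves", "arguments": {
  "increments": [
    {"claw": 255, "xyz": [0, 0, 15], "roll": 0},
    {"claw": 255, "xyz": [8, -10, 30], "roll": 0},
    {"claw": 255, "xyz": [25, -30, 30], "roll": 0},
    {"claw": 255, "xyz": [48, -55, 30], "roll": 0},
    {"claw": 255, "xyz": [71, -80, 30], "roll": 0},
    {"claw": 255, "xyz": [94, -105, 30], "roll": 0},
    {"claw": 255, "xyz": [115, -125, 20], "roll": 0},
    {"claw": 255, "xyz": [130, -140, 0], "roll": 0},
    {"claw": 255, "xyz": [136, -146, -25], "roll": 0},
    {"claw": 255, "xyz": [136, -146, -50], "roll": 0},
    {"claw": 255, "xyz": [136, -146, -70], "roll": 0},
    {"claw": 255, "xyz": [136, -146, -82], "roll": 0},
    {"claw": 255, "xyz": [136, -146, -88], "roll": 0},
    {"claw": 255, "xyz": [136, -146, -88], "roll": 0}
  ]
}}

```text
t: 8.62
position: [0.6773, 0.2321, 0.1081]
tcp_rot: [3.108, -0.024, -3.028]
force: [0.1, 0.5, -2.0]
grip_width: 0.0101
```

```bash
python3 - <<'E'
from h import *
s=read_state()
for k in ['t','position','tcp_rot','force','moment','grip_width']: print(k,np.round(s[k],4))
p=snap('scene','s4')
cv2.imwrite('pics/s4c.png',cv2.resize(p['color'][230:480,170:460,::-1],None,fx=2.5,fy=2.5))
E
```

```text
t 8.6167
position [0.6773 0.2321 0.1081]
tcp_rot [ 3.1081 -0.0241 -3.0276]
force [ 0.1234  0.5282 -2.0349]
moment [-0.0101 -0.1371  0.0042]
grip_width 0.0101
```

View pics/s4c.png

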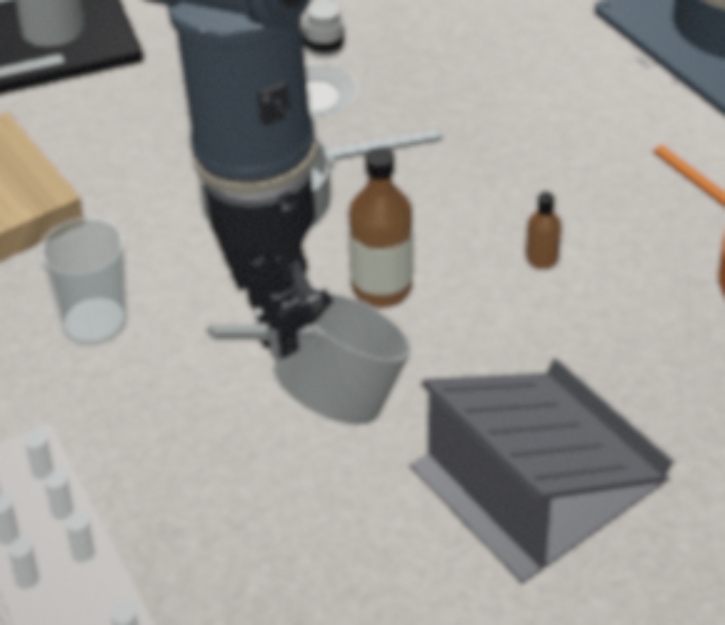

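Emit:
{"name": "apply_moves", "arguments": {
  "force": 25,
  "increments": [
    {"claw": 255, "xyz": [0, 0, -2], "roll": 0},
    {"claw": 255, "xyz": [4, 0, -5], "roll": 0},
    {"claw": 255, "xyz": [8, 1, -9], "roll": 0},
    {"claw": 255, "xyz": [12, 1, -13], "roll": 0},
    {"claw": 255, "xyz": [16, 2, -17], "roll": 0},
    {"claw": 255, "xyz": [20, 2, -21], "roll": 0},
    {"claw": 255, "xyz": [24, 3, -25], "roll": 0},
    {"claw": 255, "xyz": [27, 3, -29], "roll": 0},
    {"claw": 255, "xyz": [30, 3, -33], "roll": 0},
    {"claw": 255, "xyz": [33, 4, -37], "roll": 0},
    {"claw": 255, "xyz": [36, 4, -41], "roll": 0},
    {"claw": 255, "xyz": [39, 4, -45], "roll": 0},
    {"claw": 255, "xyz": [41, 5, -49], "roll": 0},
    {"claw": 255, "xyz": [43, 5, -53], "roll": 0},
    {"claw": 255, "xyz": [45, 5, -56], "roll": 0},
    {"claw": 255, "xyz": [46, 5, -56], "roll": 0}
  ]
}}

```text
t: 10.0
position: [0.7256, 0.2382, 0.0547]
tcp_rot: [3.106, -0.019, -3.028]
force: [-0.9, 0.5, 4.9]
grip_width: 0.01
```

```bash
python3 - <<'E'
from h import *
s=read_state()
for k in ['t','position','tcp_rot','force','moment','grip_width']: print(k,np.round(s[k],4))
p=snap('scene','s5')
cv2.imwrite('pics/s5c.png',cv2.resize(p['color'][230:480,170:460,::-1],None,fx=2.5,fy=2.5))
p=snap('wrist','w5')
E
```

```text
t 10.0
position [0.7256 0.2382 0.0547]
tcp_rot [ 3.1062 -0.019  -3.0283]
force [-0.911   0.5055  4.9095]
moment [ 0.2286  0.42   -0.1171]
grip_width 0.01
```

View pics/s5c.png

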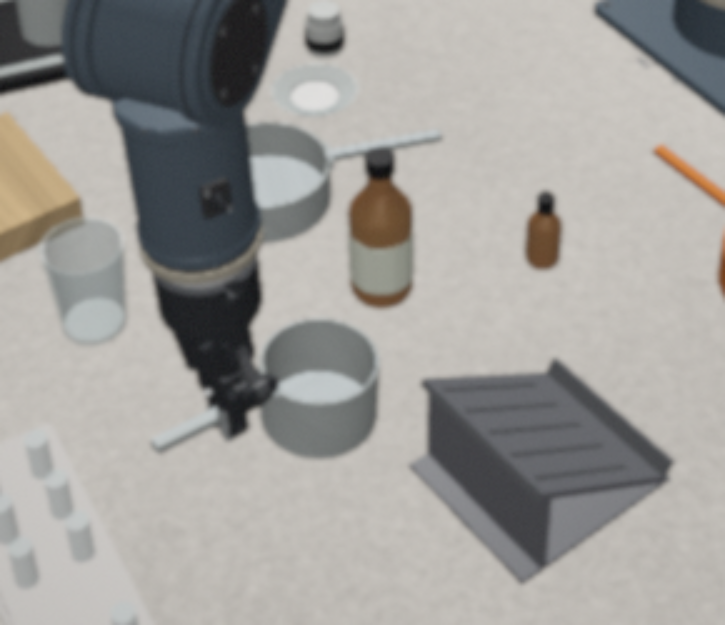

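View pics/w5.png

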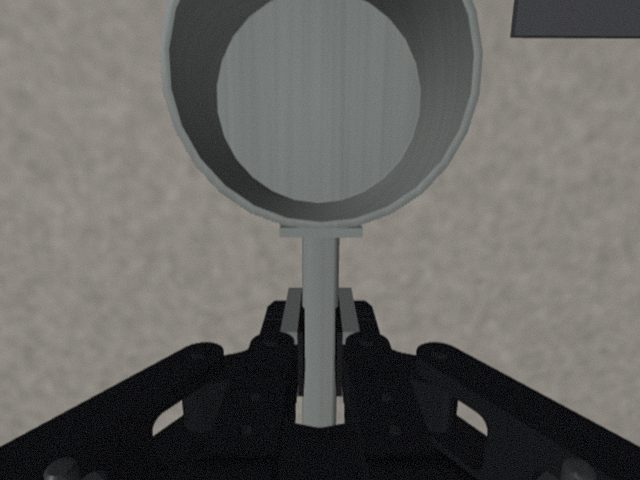

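Emit:
{"name": "apply_moves", "arguments": {
  "increments": [
    {"claw": 255, "xyz": [1, 0, -4], "roll": 0},
    {"claw": 255, "xyz": [2, 0, -7], "roll": 0},
    {"claw": 255, "xyz": [2, 0, -10], "roll": 0},
    {"claw": 255, "xyz": [2, 0, -10], "roll": 0},
    {"claw": 255, "xyz": [2, 0, -10], "roll": 0}
  ]
}}

```text
t: 10.52
position: [0.7292, 0.2391, 0.0464]
tcp_rot: [3.105, -0.015, -3.029]
force: [2.9, 2.4, 8.6]
grip_width: 0.01
```

Emit:
{"name": "apply_moves", "arguments": {
  "increments": [
    {"claw": 190, "xyz": [0, 0, 0], "roll": 0},
    {"claw": 190, "xyz": [0, 0, 0], "roll": 0},
    {"claw": 190, "xyz": [0, 0, 0], "roll": 0},
    {"claw": 190, "xyz": [0, 0, 0], "roll": 0}
  ]
}}

```text
t: 10.85
position: [0.7289, 0.2388, 0.0459]
tcp_rot: [3.105, -0.016, -3.028]
force: [0.4, -0.1, -0.2]
grip_width: 0.0218
```

```bash
python3 - <<'E'
from h import *
s=read_state()
for k in ['t','position','tcp_rot','force','moment','grip_width']: print(k,np.round(s[k],4))
p=snap('scene','s6')
for o in ['mid','mid_tip']:
    print(o,[(np.round(r['centre'],3).tolist(),round(r['confidence'],2)) for r in viewer.mark_of(o,p)[:3]])
p=snap('wrist','w6')
E
```

```text
t 10.85
position [0.7289 0.2388 0.0459]
tcp_rot [ 3.1053 -0.0161 -3.0285]
force [ 0.4136 -0.0861 -0.1886]
moment [-0.0547 -0.0284  0.0092]
grip_width 0.0218
mid [([0.651, 0.232, -0.001], 0.78)]
mid_tip [([0.792, 0.245, 0.051], 0.7)]
```

View pics/w6.png

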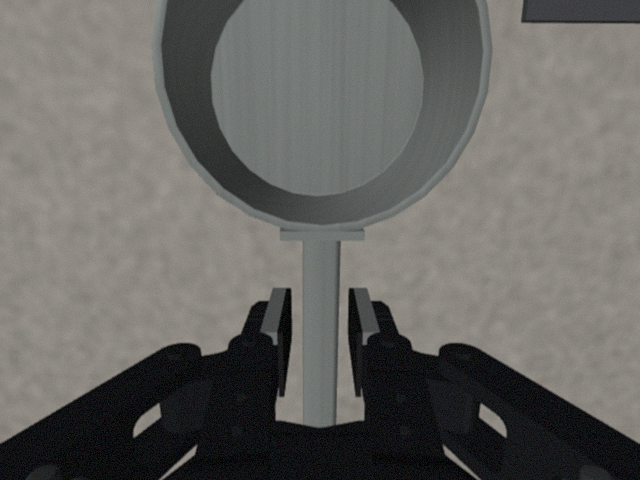

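Emit:
{"name": "apply_moves", "arguments": {
  "force": 100,
  "increments": [
    {"claw": 255, "xyz": [0, 0, 0], "roll": 0},
    {"claw": 255, "xyz": [0, 0, 0], "roll": 0},
    {"claw": 255, "xyz": [0, 0, 0], "roll": 0},
    {"claw": 255, "xyz": [0, 0, 0], "roll": 0},
    {"claw": 255, "xyz": [0, 0, 5], "roll": 0},
    {"claw": 255, "xyz": [0, 0, 20], "roll": 0},
    {"claw": 255, "xyz": [0, 0, 50], "roll": 0},
    {"claw": 255, "xyz": [0, 0, 85], "roll": 0},
    {"claw": 255, "xyz": [0, 0, 120], "roll": 0},
    {"claw": 255, "xyz": [0, 0, 150], "roll": 0},
    {"claw": 255, "xyz": [0, 0, 160], "roll": 0}
  ]
}}

```text
t: 11.97
position: [0.7308, 0.2399, 0.2135]
tcp_rot: [3.103, -0.008, -3.029]
force: [1.0, 0.0, -1.3]
grip_width: 0.0096
```

```bash
python3 - <<'E'
from h import *
s=read_state()
for k in ['t','joint_pos','position','tcp_rot','force','moment','grip_width']: print(k,np.round(s[k],4))
p=snap('wrist','w7'); print(p['position'],p['attitude'])
print(ray(p,(321,230),s['position'][2]+.012))
p=snap('scene','s7')
for o in ['mid','mid_tip','big']:
    print(o,[(np.round(r['centre'],3).tolist(),round(r['confidence'],2)) for r in viewer.mark_of(o,p)[:3]])
cv2.imwrite('pics/s7c.png',cv2.resize(p['color'][180:430,170:460,::-1],None,fx=2.5,fy=2.5))
E
```

```text
t 11.9667
joint_pos [-0.155   0.7734 -0.4447  1.159   0.2794  1.2644  1.1154]
position [0.7308 0.2399 0.2135]
tcp_rot [ 3.1025 -0.0075 -3.029 ]
force [ 1.0299  0.0337 -1.3039]
moment [-0.0223 -0.2921 -0.009 ]
grip_width 0.0096
[0.66368526 0.22639772 0.34503097] [ 2.87516819 -0.03889837  1.68389306]
[0.69266063 0.23484205 0.2255293 ]
mid [([0.651, 0.23, 0.162], 0.8), ([0.567, -0.026, -0.002], 0.44)]
mid_tip [([0.792, 0.249, 0.22], 0.81)]
big [([0.226, -0.29, -0.0], 0.96), ([0.565, -0.026, -0.001], 0.84)]
```

View pics/w7.png

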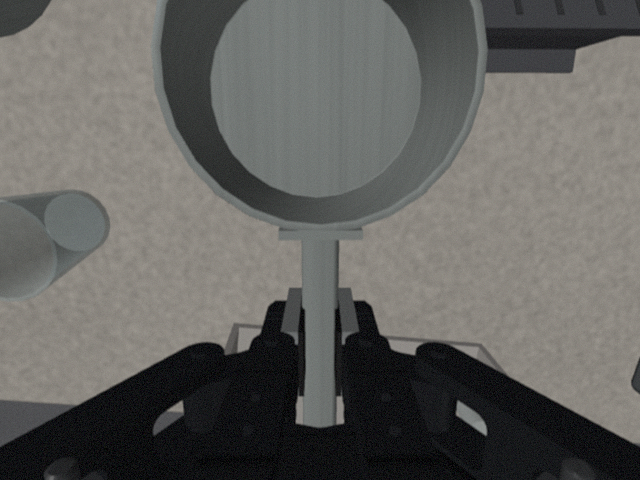

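View pics/s7c.png

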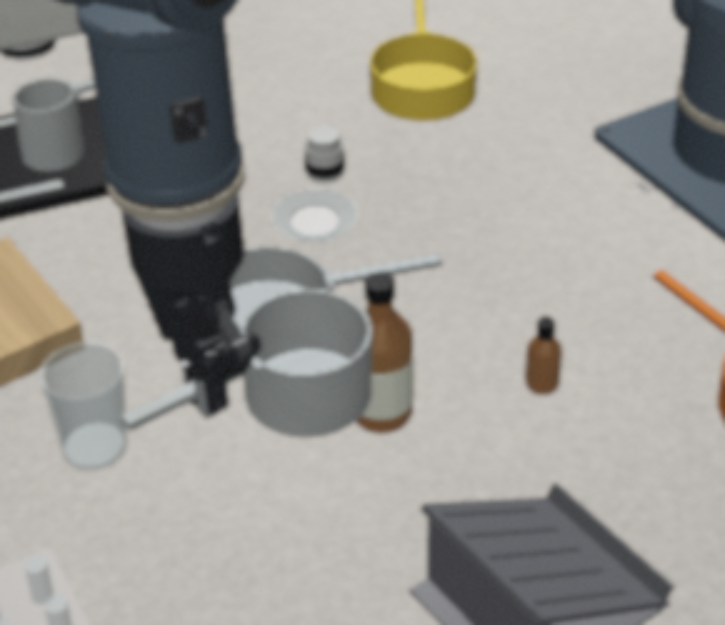

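```bash
python3 - <<'E'
import cv2
a=cv2.imread('pics/top0.png')
cv2.imwrite('pics/t0c.png',cv2.resize(a[190:300,280:400],None,fx=5,fy=5,interpolation=cv2.INTER_CUBIC))
E
```

```text
(no output)
```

View pics/t0c.png

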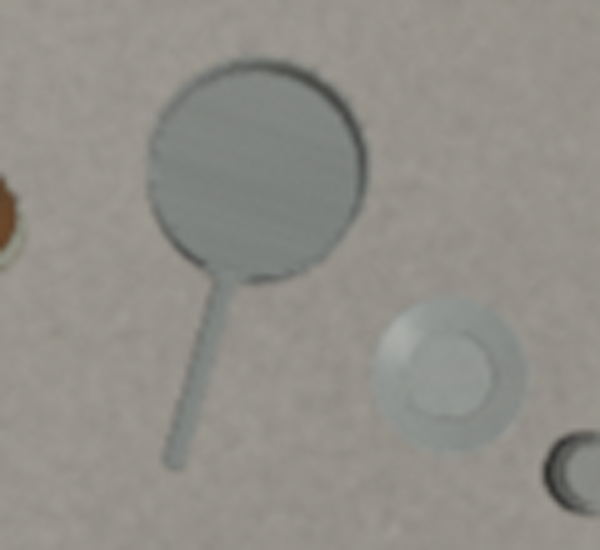

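```bash
python3 - <<'E'
from h import *
p=snap('top','top7')
print(p['mtx'][0,0])
c=ray(p,(331.4,224),.042); a=ray(p,(314.9,283.5),.042); b=ray(p,(324.4,246),.042)
print(c,a,b,np.degrees(np.arctan2(*(a-c)[1::-1])),np.degrees(np.arctan2(*(a-b)[1::-1])),np.hypot(*(a-c)[:2]))
for o in ['mid','mid_tip']:
    print(o,[(np.round(r['centre'],3).tolist(),round(r['confidence'],2)) for r in viewer.mark_of(o,p)[:3]])
E
```

```text
464.97261457830996
[ 0.55753893 -0.02559748  0.042     ] [0.3941973  0.01693962 0.042     ] [ 0.49661113 -0.00728342  0.042     ] 165.40335393727233 166.69287891799613 0.16878949324632883
mid [([0.642, 0.227, 0.158], 0.65)]
mid_tip []
```

View pics/top7.png

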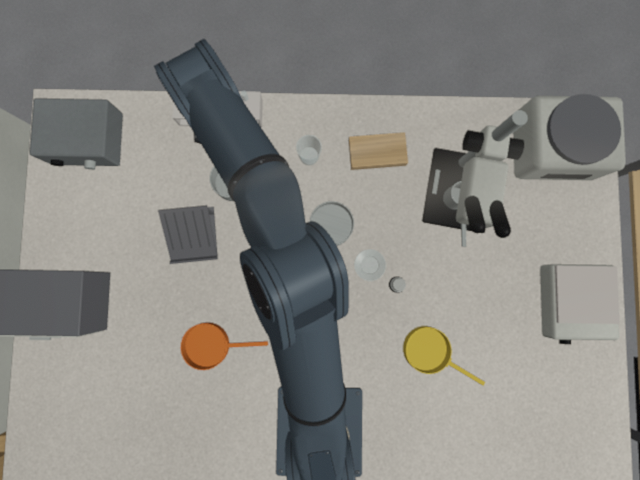

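```bash
python3 - <<'E'
import cv2
a=cv2.imread('pics/scene0.png')
cv2.imwrite('pics/s0c.png',cv2.resize(a[265:335,235:355],None,fx=6,fy=6,interpolation=cv2.INTER_CUBIC))
from h import *
p=viewer.snapshot('scene')
print(p['mtx'])
for c in [(.5575,-.0256),(.565,-.024)]:
    t=np.linspace(0,2*np.pi,13)[:-1]
    img=cv2.imread('pics/scene0.png'); img=cv2.resize(img[265:335,235:355],None,fx=6,fy=6,interpolation=cv2.INTER_CUBIC)
    for a in np.linspace(0,2*np.pi,60):
        for r,z,col in [(.062,.044,(0,0,255)),(.062,0,(0,255,0))]:
            q=(pix(p,[c[0]+r*np.cos(a),c[1]+r*np.sin(a),z])-[235,265])*6+2.5
            cv2.circle(img,tuple(int(v) for v in q),1,col,-1)
    cv2.imwrite('pics/ov%d.png'%(c[0]*1e4),img)
E
```

```text
[[600.06522603   0.         311.94894545]
 [  0.         600.06522603 239.38882066]
 [  0.           0.           1.        ]]
```

View pics/ov5575.png

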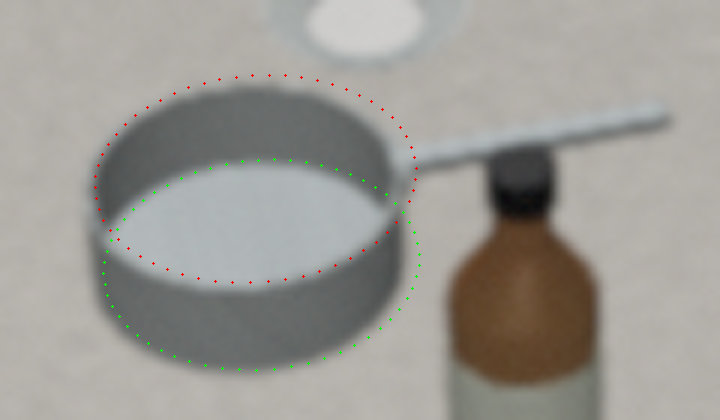

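View pics/ov5649.png

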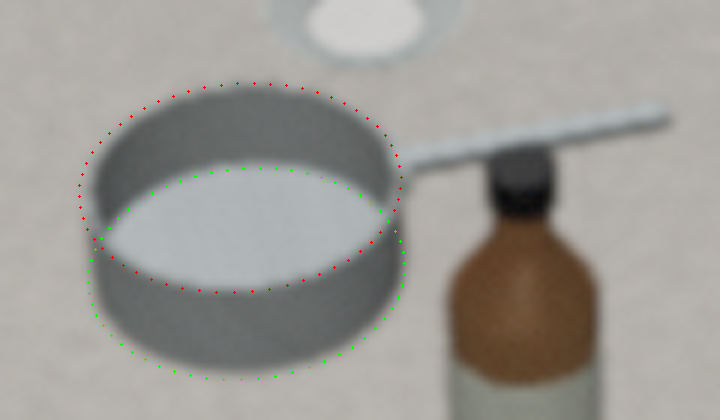

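Emit:
{"name": "apply_moves", "arguments": {
  "increments": [
    {"claw": 255, "xyz": [-4, -5, 10], "roll": -0.06},
    {"claw": 255, "xyz": [-12, -15, 25], "roll": -0.16},
    {"claw": 255, "xyz": [-24, -30, 40], "roll": -0.28},
    {"claw": 255, "xyz": [-36, -45, 45], "roll": -0.4},
    {"claw": 255, "xyz": [-48, -60, 45], "roll": -0.52},
    {"claw": 255, "xyz": [-60, -75, 45], "roll": -0.64},
    {"claw": 255, "xyz": [-72, -90, 45], "roll": -0.76},
    {"claw": 255, "xyz": [-84, -105, 45], "roll": -0.88},
    {"claw": 255, "xyz": [-96, -120, 45], "roll": -1.0},
    {"claw": 255, "xyz": [-108, -135, 45], "roll": -1.12},
    {"claw": 255, "xyz": [-120, -150, 45], "roll": -1.24},
    {"claw": 255, "xyz": [-132, -165, 45], "roll": -1.36},
    {"claw": 255, "xyz": [-144, -180, 45], "roll": -1.48},
    {"claw": 255, "xyz": [-156, -195, 45], "roll": -1.6},
    {"claw": 255, "xyz": [-168, -210, 45], "roll": -1.72},
    {"claw": 255, "xyz": [-180, -225, 45], "roll": -1.84},
    {"claw": 255, "xyz": [-192, -240, 45], "roll": -1.96},
    {"claw": 255, "xyz": [-204, -255, 45], "roll": -2.08},
    {"claw": 255, "xyz": [-216, -270, 45], "roll": -2.2},
    {"claw": 255, "xyz": [-225, -280, 40], "roll": -2.3}
  ]
}}

```text
t: 14.08
position: [0.5025, -0.0428, 0.2446]
tcp_rot: [3.105, -0.018, 0.947]
force: [0.6, 0.6, -2.5]
grip_width: 0.0098
```

```bash
python3 - <<'E'
from h import *
s=read_state()
for k in ['t','joint_pos','position','tcp_rot','force','moment','grip_width']: print(k,np.round(s[k],4))
yaw=s['tcp_rot'][2]; print('need',(np.array([.4884,-.0599])-s['position'][:2])*1000, 'yaw to', (206-360)*np.pi/180, 'handle az now',np.degrees(yaw)+180)
E
```

```text
t 14.0833
joint_pos [-0.1159  0.3029  0.1363  1.9123 -0.0443  0.8896 -0.583 ]
position [ 0.5025 -0.0428  0.2446]
tcp_rot [ 3.1053 -0.0178  0.9474]
force [ 0.5578  0.5934 -2.5463]
moment [-0.1116  0.1359 -0.0269]
grip_width 0.0098
need [-14.0712692  -17.12877583] yaw to -2.6878070480712677 handle az now 234.28458377985868
```

Emit:
{"name": "apply_moves", "arguments": {
  "increments": [
    {"claw": 255, "xyz": [-4, -5, -10], "roll": -0.1},
    {"claw": 255, "xyz": [-8, -10, -30], "roll": -0.22},
    {"claw": 255, "xyz": [-12, -15, -55], "roll": -0.34},
    {"claw": 255, "xyz": [-14, -17, -80], "roll": -0.44},
    {"claw": 255, "xyz": [-14, -17, -105], "roll": -0.49},
    {"claw": 255, "xyz": [-14, -17, -118], "roll": -0.49},
    {"claw": 255, "xyz": [-14, -17, -120], "roll": -0.49},
    {"claw": 255, "xyz": [-14, -17, -120], "roll": -0.49}
  ]
}}

```text
t: 14.75
position: [0.4879, -0.0596, 0.1239]
tcp_rot: [3.106, -0.016, 0.458]
force: [0.5, 0.2, -1.8]
grip_width: 0.0096
```

```bash
python3 - <<'E'
from h import *
s=read_state()
for k in ['t','position','tcp_rot','force','grip_width']: print(k,np.round(s[k],4))
p=snap('scene','s8')
for o in ['mid','mid_tip','big']:
    print(o,[(np.round(r['centre'],3).tolist(),round(r['confidence'],2)) for r in viewer.mark_of(o,p)[:3]])
cv2.imwrite('pics/s8c.png',cv2.resize(p['color'][200:360,200:400,::-1],None,fx=3.5,fy=3.5))
p=snap('wrist','w8'); print(p['position'],p['attitude'])
p=snap('top','t8')
cv2.imwrite('pics/t8c.png',cv2.resize(p['color'][130:330,220:440,::-1],None,fx=3,fy=3))
E
```

```text
t 14.75
position [ 0.4879 -0.0596  0.1239]
tcp_rot [ 3.1064 -0.0157  0.458 ]
force [ 0.4663  0.2199 -1.8008]
grip_width 0.0096
mid [([0.567, -0.021, 0.075], 0.93)]
mid_tip []
big [([0.226, 0.311, -0.005], 0.87), ([0.228, -0.287, -0.0], 0.85), ([0.564, -0.024, -0.003], 0.71)]
[ 0.5457503  -0.02714338  0.25795907] [ 2.88664622 -0.0370517  -1.1131207 ]
```

View pics/s8c.png

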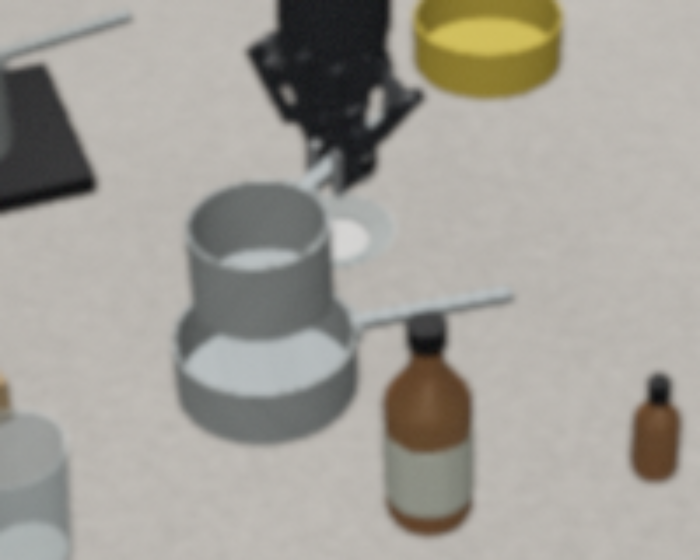

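View pics/w8.png

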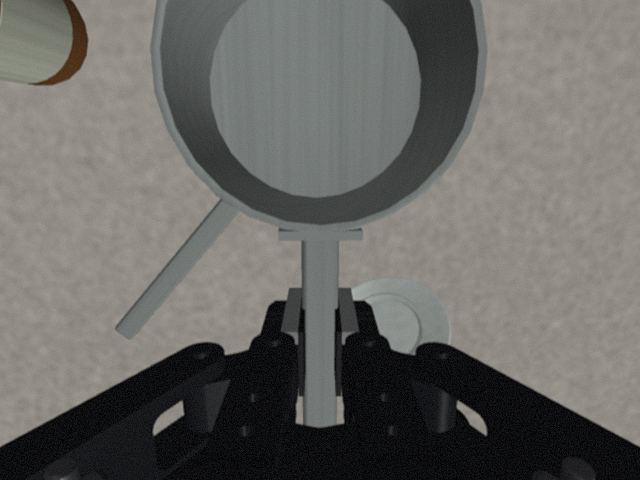

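View pics/t8c.png

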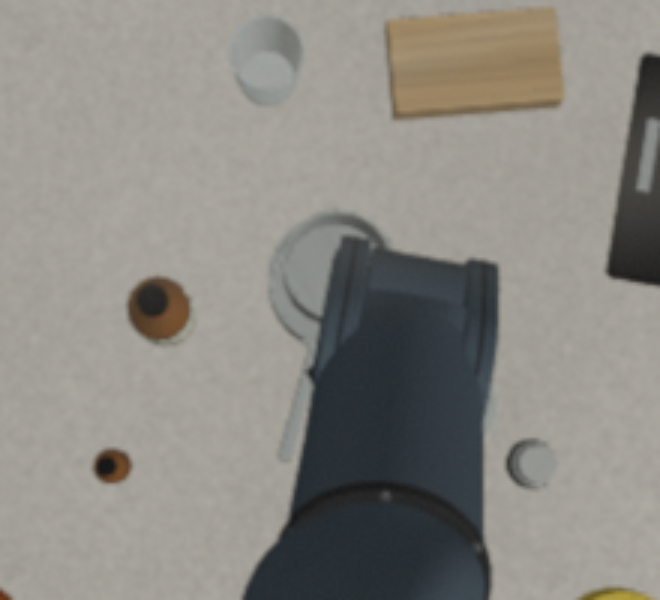

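Emit:
{"name": "apply_moves", "arguments": {
  "increments": [
    {"claw": 255, "xyz": [-1, 0, -10], "roll": 0},
    {"claw": 255, "xyz": [-1, -1, -25], "roll": 0},
    {"claw": 255, "xyz": [-1, -1, -40], "roll": 0},
    {"claw": 255, "xyz": [-1, -1, -53], "roll": 0},
    {"claw": 255, "xyz": [-1, -1, -62], "roll": 0},
    {"claw": 255, "xyz": [-1, -1, -68], "roll": 0},
    {"claw": 255, "xyz": [-1, -1, -71], "roll": 0},
    {"claw": 255, "xyz": [-1, -1, -73], "roll": 0},
    {"claw": 255, "xyz": [-1, -1, -75], "roll": 0},
    {"claw": 255, "xyz": [-1, -1, -76], "roll": 0},
    {"claw": 255, "xyz": [-1, -1, -76], "roll": 0}
  ]
}}

```text
t: 15.97
position: [0.4883, -0.0608, 0.0497]
tcp_rot: [3.104, -0.02, 0.457]
force: [-0.3, -0.6, -1.4]
grip_width: 0.0097
```

```bash
python3 - <<'E'
from h import *
s=read_state()
for k in ['t','position','tcp_rot','force','moment','grip_width']: print(k,np.round(s[k],4))
p=snap('scene','s9')
cv2.imwrite('pics/s9c.png',cv2.resize(p['color'][200:360,200:400,::-1],None,fx=3.5,fy=3.5))
E
```

```text
t 15.9667
position [ 0.4883 -0.0608  0.0497]
tcp_rot [ 3.1044 -0.02    0.4574]
force [-0.2894 -0.6336 -1.4281]
moment [0.0317 0.0694 0.0135]
grip_width 0.0097
```

View pics/s9c.png

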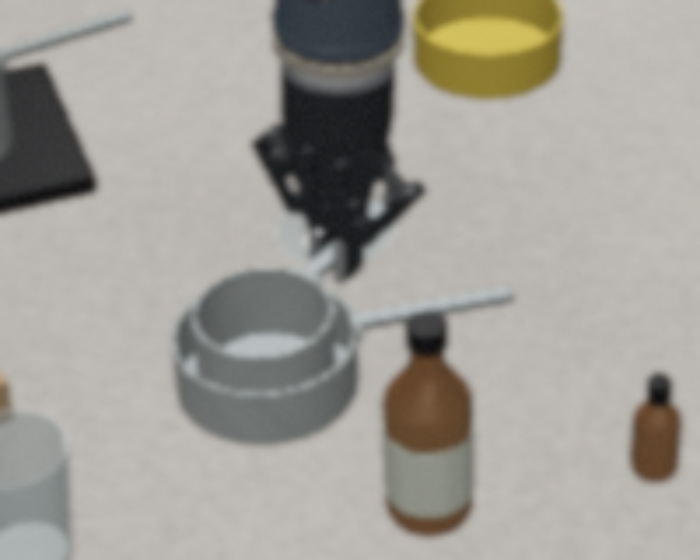

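Emit:
{"name": "apply_moves", "arguments": {
  "increments": [
    {"claw": 255, "xyz": [0, 0, -1], "roll": 0},
    {"claw": 255, "xyz": [0, 0, -2], "roll": 0},
    {"claw": 255, "xyz": [0, 0, -3], "roll": 0},
    {"claw": 255, "xyz": [0, 0, -3], "roll": 0}
  ]
}}

```text
t: 16.35
position: [0.4871, -0.0617, 0.0477]
tcp_rot: [3.105, -0.019, 0.456]
force: [-8.9, -2.6, 20.9]
grip_width: 0.0099
```

Emit:
{"name": "apply_moves", "arguments": {
  "increments": [
    {"claw": 255, "xyz": [0, 0, 1], "roll": 0},
    {"claw": 200, "xyz": [0, 0, 1], "roll": 0},
    {"claw": 190, "xyz": [0, 0, 1], "roll": 0},
    {"claw": 180, "xyz": [0, 0, 1], "roll": 0},
    {"claw": 160, "xyz": [0, 0, 1], "roll": 0},
    {"claw": 160, "xyz": [0, 0, 1], "roll": 0},
    {"claw": 160, "xyz": [0, 0, 10], "roll": 0},
    {"claw": 160, "xyz": [0, 0, 40], "roll": 0},
    {"claw": 160, "xyz": [0, 0, 80], "roll": 0},
    {"claw": 160, "xyz": [0, 0, 120], "roll": 0},
    {"claw": 160, "xyz": [0, 0, 160], "roll": 0},
    {"claw": 160, "xyz": [0, 0, 190], "roll": 0},
    {"claw": 160, "xyz": [0, 0, 200], "roll": 0}
  ]
}}

```text
t: 17.43
position: [0.4886, -0.0621, 0.2531]
tcp_rot: [3.102, -0.025, 0.456]
force: [0.4, 0.0, -0.1]
grip_width: 0.0318
```

```bash
python3 - <<'E'
from h import *
s=read_state()
for k in ['t','joint_pos','position','tcp_rot','force','moment','grip_width']: print(k,np.round(s[k],4))
p=snap('scene','s10')
cv2.imwrite('pics/s10c.png',cv2.resize(p['color'][200:360,200:400,::-1],None,fx=3.5,fy=3.5))
p=snap('wrist','w10')
for o in ['mid','mid_tip','big']:
    print(o,[(np.round(r['centre'],3).tolist(),round(r['confidence'],2)) for r in viewer.mark_of(o,p)[:3]])
E
```

```text
t 17.4333
joint_pos [-0.2103  0.2824  0.2934  1.9319 -0.0753  0.8979 -0.9996]
position [ 0.4886 -0.0621  0.2531]
tcp_rot [ 3.1016 -0.0254  0.4557]
force [ 0.4281  0.0025 -0.0668]
moment [ 0.0121 -0.0444 -0.0021]
grip_width 0.0318
mid [([0.559, -0.026, 0.007], 0.97)]
mid_tip [([0.426, -0.088, 0.057], 0.9)]
big []
```

View pics/s10c.png

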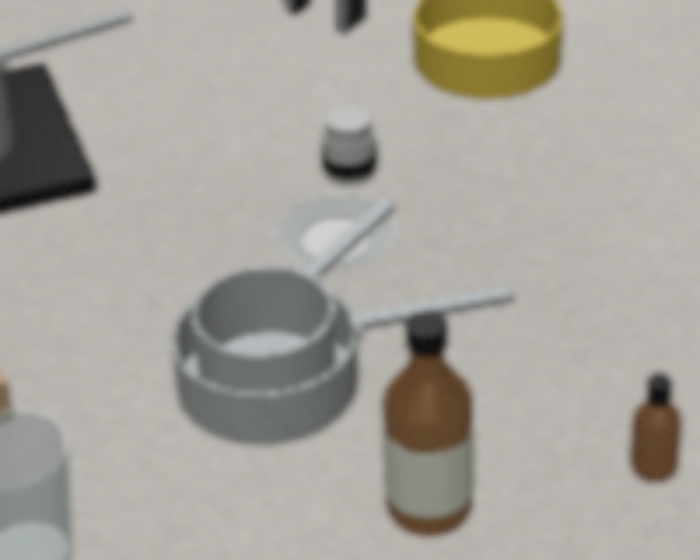

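View pics/w10.png

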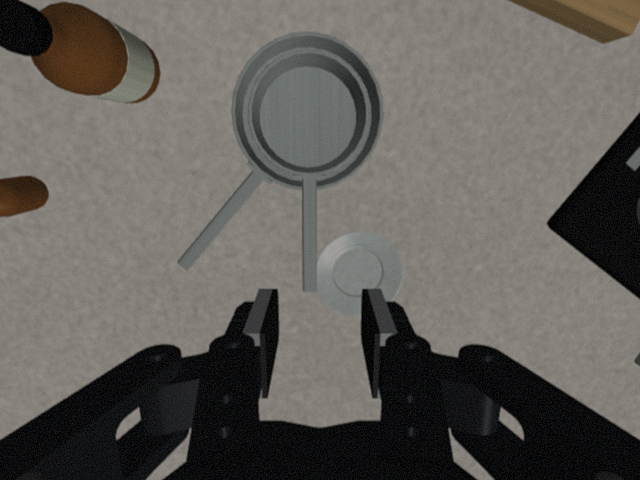

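Emit:
{"name": "apply_moves", "arguments": {
  "increments": [
    {"claw": 160, "xyz": [0, 5, 30], "roll": -0.1},
    {"claw": 160, "xyz": [5, 5, 70], "roll": -0.21},
    {"claw": 160, "xyz": [10, 5, 110], "roll": -0.32},
    {"claw": 160, "xyz": [15, 5, 150], "roll": -0.43},
    {"claw": 160, "xyz": [20, 5, 190], "roll": -0.53},
    {"claw": 160, "xyz": [25, 5, 230], "roll": -0.58},
    {"claw": 160, "xyz": [30, 0, 270], "roll": -0.58},
    {"claw": 160, "xyz": [35, 0, 310], "roll": -0.58},
    {"claw": 160, "xyz": [40, 0, 340], "roll": -0.58},
    {"claw": 160, "xyz": [45, 0, 360], "roll": -0.58},
    {"claw": 160, "xyz": [50, 0, 375], "roll": -0.58},
    {"claw": 160, "xyz": [50, 0, 385], "roll": -0.58},
    {"claw": 160, "xyz": [55, 0, 395], "roll": -0.58}
  ]
}}

```text
t: 18.77
position: [0.5418, -0.0616, 0.6408]
tcp_rot: [3.105, -0.017, -0.124]
force: [-28.5, 5.2, 2.2]
grip_width: 0.0315
```

```bash
cat > st.py <<'E'
from h import *
s=read_state()
for k in ['t','joint_pos','position','tcp_rot','force']: print(k,np.round(s[k],4))
R=Rot.from_euler('xyz',s['tcp_rot']).as_matrix()
z=R[:,2]; print('lean deg',np.degrees(np.arccos(-z[2])),'lean az',np.degrees(np.arctan2(z[1],z[0])),'pos az',np.degrees(np.arctan2(*s['position'][1::-1])),'jaw',R[:,1],'x az',np.degrees(np.arctan2(R[1,0],R[0,0])))
E
python3 st.py
```

```text
t 18.7667
joint_pos [-0.2268  0.3358  0.4454  0.8258 -0.1169  1.9887 -1.5485]
position [ 0.5418 -0.0616  0.6408]
tcp_rot [ 3.1046 -0.0168 -0.1241]
force [-28.4992   5.1523   2.2428]
lean deg 2.3257445240683388 lean az -72.67425482899559 pos az -6.4852022837997385 jaw [-0.1242702  -0.99156052  0.03694116] x az -7.107932302886913
```

Emit:
{"name": "apply_moves", "arguments": {
  "increments": [
    {"claw": 160, "xyz": [10, 0, 20], "roll": 0},
    {"claw": 160, "xyz": [20, 0, 40], "roll": 0},
    {"claw": 160, "xyz": [30, 0, 60], "roll": 0},
    {"claw": 160, "xyz": [40, 0, 80], "roll": 0},
    {"claw": 160, "xyz": [50, 0, 100], "roll": 0},
    {"claw": 160, "xyz": [60, 0, 120], "roll": 0}
  ]
}}

```text
t: 19.27
position: [0.5545, -0.0482, 0.6838]
tcp_rot: [3.082, -0.136, -0.111]
force: [1.9, -0.4, -1.7]
grip_width: 0.0319
```

```bash
python3 st.py
```

```text
t 19.2667
joint_pos [-0.0582  0.2991  0.0188  0.7293  0.081   1.9865 -1.6894]
position [ 0.5545 -0.0482  0.6838]
tcp_rot [ 3.0818 -0.1361 -0.1113]
force [ 1.9385 -0.4109 -1.6904]
lean deg 8.512032700253389 lean az -30.17535562297076 pos az -4.96434887086274 jaw [-0.118957   -0.99113471  0.05917105] x az -6.37887332201622
```

Emit:
{"name": "apply_moves", "arguments": {
  "increments": [
    {"claw": 160, "xyz": [10, 0, 25], "roll": 0},
    {"claw": 160, "xyz": [20, 0, 50], "roll": 0},
    {"claw": 160, "xyz": [30, 0, 75], "roll": 0},
    {"claw": 160, "xyz": [40, 0, 100], "roll": 0},
    {"claw": 160, "xyz": [50, 0, 125], "roll": 0},
    {"claw": 160, "xyz": [60, 0, 150], "roll": 0},
    {"claw": 160, "xyz": [70, 0, 175], "roll": 0},
    {"claw": 160, "xyz": [80, 0, 200], "roll": 0},
    {"claw": 160, "xyz": [90, 0, 225], "roll": 0},
    {"claw": 160, "xyz": [90, 0, 225], "roll": 0}
  ]
}}

```text
t: 20.1
position: [0.5365, 0.0346, 0.8054]
tcp_rot: [3.028, -0.42, 0.028]
force: [-2.4, 12.6, 1.3]
grip_width: 0.0315
```

```bash
python3 st.py
```

```text
t 20.1
joint_pos [-0.3091  0.218   0.029   0.545   0.2267  1.9884 -1.7161]
position [0.5365 0.0346 0.8054]
tcp_rot [ 3.028  -0.4197  0.0277]
force [-2.3761 12.5515  1.2526]
lean deg 24.861969725812738 lean az -14.052401874820653 pos az 3.694647227136257 jaw [-0.01867368 -0.99445471  0.10349452] x az 1.5855093720344233
```

Emit:
{"name": "apply_moves", "arguments": {
  "increments": [
    {"claw": 160, "xyz": [0, -5, -30], "roll": -0.1},
    {"claw": 160, "xyz": [0, -10, -60], "roll": -0.21},
    {"claw": 160, "xyz": [0, -15, -80], "roll": -0.33},
    {"claw": 160, "xyz": [0, -20, -90], "roll": -0.45},
    {"claw": 160, "xyz": [0, -20, -90], "roll": -0.57},
    {"claw": 160, "xyz": [0, -20, -80], "roll": -0.69},
    {"claw": 160, "xyz": [0, -20, -70], "roll": -0.69}
  ]
}}

```text
t: 20.68
position: [0.5372, 0.0164, 0.7332]
tcp_rot: [3.023, -0.417, -0.666]
force: [0.5, 0.3, -2.0]
grip_width: 0.032
```

```bash
python3 st.py
```

```text
t 20.6833
joint_pos [-0.51    0.248   0.2111  0.7507  0.3933  1.9798 -2.3817]
position [0.5372 0.0164 0.7332]
tcp_rot [ 3.023  -0.4171 -0.6658]
force [ 0.5192  0.3368 -2.0443]
lean deg 24.788790546387087 lean az -54.54054422304908 pos az 1.7434430970071273 jaw [-0.65104978 -0.75128592  0.10818342] x az -38.1480282194665
```

Emit:
{"name": "apply_moves", "arguments": {
  "increments": [
    {"claw": 160, "xyz": [8, 0, 25], "roll": 0},
    {"claw": 160, "xyz": [16, 0, 50], "roll": 0},
    {"claw": 160, "xyz": [24, 0, 75], "roll": 0},
    {"claw": 160, "xyz": [32, 0, 100], "roll": 0},
    {"claw": 160, "xyz": [40, 0, 125], "roll": 0},
    {"claw": 160, "xyz": [48, 0, 150], "roll": 0},
    {"claw": 160, "xyz": [48, 0, 150], "roll": 0}
  ]
}}

```text
t: 21.27
position: [0.5627, -0.017, 0.7756]
tcp_rot: [3.063, -0.458, -0.669]
force: [2.0, 1.5, -0.5]
grip_width: 0.0322
```

```bash
python3 st.py
```

```text
t 21.2667
joint_pos [-0.6174  0.3554  0.8019  0.5489  0.0583  1.9877 -2.1185]
position [ 0.5627 -0.017   0.7756]
tcp_rot [ 3.063  -0.4577 -0.6694]
force [ 2.0461  1.4923 -0.4626]
lean deg 26.581101494664708 lean az -48.45998087245924 pos az -1.7321818127565753 jaw [-0.6458334  -0.76022378  0.07042032] x az -38.356075198280095
```

Emit:
{"name": "apply_moves", "arguments": {
  "increments": [
    {"claw": 160, "xyz": [10, 0, 25], "roll": 0},
    {"claw": 160, "xyz": [20, 0, 50], "roll": 0},
    {"claw": 160, "xyz": [30, 0, 75], "roll": 0},
    {"claw": 160, "xyz": [40, 0, 100], "roll": 0},
    {"claw": 160, "xyz": [50, 0, 125], "roll": 0},
    {"claw": 160, "xyz": [50, 0, 125], "roll": 0}
  ]
}}

```text
t: 21.77
position: [0.5755, -0.0303, 0.7978]
tcp_rot: [3.082, -0.508, -0.666]
force: [0.4, 0.2, -0.3]
grip_width: 0.0314
```

```bash
python3 st.py
```

```text
t 21.7667
joint_pos [-0.5778  0.3871  0.9041  0.4631 -0.0381  1.9877 -2.0552]
position [ 0.5755 -0.0303  0.7978]
tcp_rot [ 3.0815 -0.5075 -0.666 ]
force [ 0.3553  0.1882 -0.2505]
lean deg 29.264653656432582 lean az -45.20985911366086 pos az -3.0174742857680914 jaw [-0.63963463 -0.76688669  0.05246285] x az -38.15616901189675
```

```bash
cat > clr.py <<'E'
import numpy as np
from scipy.spatial.transform import Rotation as Rot
def check(T,rpy,yawadd,hw=42.5,wr=55):
    R=Rot.from_euler('z',yawadd)*Rot.from_euler('xyz',rpy)
    o=np.array([.6465,-.3845,0]); ys=np.arctan2(-.0195,.0995)
    S=Rot.from_euler('z',ys)
    pts=[]
    for b in range(62,400,6):
        h=hw if b<150 else wr
        for a in np.linspace(-1,1,9):
            for c in np.linspace(-1,1,9):
                if b>=150:
                    if a*a+c*c>1: continue
                pts.append([a*h,c*h,-b])
    P=R.apply(np.array(pts)/1000)+T
    Q=S.inv().apply(P-o)
    # head box
    lo=np.array([-.105,-.045,.170]);hi=np.array([.05,.045,.245])
    d=np.maximum(np.maximum(lo-Q,Q-hi),0); dh=np.linalg.norm(d,axis=1)
    # eyepieces
    e=S.inv().apply(np.array([.511,-.3645,.3115])-o); e[1]=0
    res=[]
    for y in(-.028,.028):
        a=np.array([e[0],y,e[2]]); ax=np.array([1,0,-1])/2**.5
        t=np.clip((Q-a)@ax,0,.12); res.append(np.linalg.norm(Q-a-t[:,None]*ax,axis=1)-.017)
    print('head',round(dh.min()*1000,1),Q[dh.argmin()].round(3),'eyes',[ (round(r.min()*1000,1),Q[r.argmin()].round(3).tolist()) for r in res],'scope yaw',np.degrees(ys), 'eye',e)
E
python3 - <<'E'
from clr import *
rpy=[3.0815,-.5075,-.666]
for x in(.51,.515,.52):
  for ya in(.666,.58,.75): check([x,-.3725,.082],rpy,ya)
E
```

```text
head 22.1 [-0.123 -0.051  0.159] eyes [(np.float64(42.4), [-0.187, -0.012, 0.283]), (np.float64(52.9), [-0.187, -0.012, 0.283])] scope yaw -11.088286463560776 eye [-0.13681691  0.          0.3115    ]
head 25.0 [-0.127 -0.042  0.158] eyes [(np.float64(43.4), [-0.186, -0.008, 0.283]), (np.float64(50.2), [-0.186, -0.008, 0.283])] scope yaw -11.088286463560776 eye [-0.13681691  0.          0.3115    ]
head 19.3 [-0.12  -0.05   0.159] eyes [(np.float64(41.5), [-0.187, -0.016, 0.283]), (np.float64(55.4), [-0.187, -0.016, 0.283])] scope yaw -11.088286463560776 eye [-0.13681691  0.          0.3115    ]
head 18.0 [-0.121 -0.051  0.164] eyes [(np.float64(38.6), [-0.185, -0.011, 0.288]), (np.float64(48.9), [-0.182, -0.011, 0.283])] scope yaw -11.088286463560776 eye [-0.13681691  0.          0.3115    ]
head 20.8 [-0.121 -0.051  0.159] eyes [(np.float64(39.8), [-0.181, -0.007, 0.283]), (np.float64(46.2), [-0.184, -0.007, 0.288])] scope yaw -11.088286463560776 eye [-0.13681691  0.          0.3115    ]
head 15.0 [-0.118 -0.05   0.164] eyes [(np.float64(37.5), [-0.185, -0.016, 0.288]), (np.float64(51.5), [-0.182, -0.015, 0.283])] scope yaw -11.088286463560776 eye [-0.13681691  0.          0.3115    ]
head 13.4 [-0.116 -0.05   0.164] eyes [(np.float64(34.8), [-0.18, -0.01, 0.288]), (np.float64(45.0), [-0.18, -0.01, 0.288])] scope yaw -11.088286463560776 eye [-0.13681691  0.          0.3115    ]
head 16.4 [-0.119 -0.05   0.164] eyes [(np.float64(36.2), [-0.179, -0.006, 0.288]), (np.float64(42.0), [-0.179, -0.006, 0.288])] scope yaw -11.088286463560776 eye [-0.13681691  0.          0.3115    ]
head 10.6 [-0.113 -0.049  0.164] eyes [(np.float64(33.4), [-0.18, -0.015, 0.288]), (np.float64(47.8), [-0.177, -0.014, 0.283])] scope yaw -11.088286463560776 eye [-0.13681691  0.          0.3115    ]
```

Emit:
{"name": "apply_moves", "arguments": {
  "increments": [
    {"claw": 120, "xyz": [-5, -10, -20], "roll": 0.04},
    {"claw": 120, "xyz": [-15, -25, -40], "roll": 0.1},
    {"claw": 120, "xyz": [-25, -40, -65], "roll": 0.16},
    {"claw": 120, "xyz": [-35, -55, -90], "roll": 0.22},
    {"claw": 120, "xyz": [-45, -75, -115], "roll": 0.28},
    {"claw": 120, "xyz": [-55, -95, -140], "roll": 0.34},
    {"claw": 120, "xyz": [-65, -115, -165], "roll": 0.4},
    {"claw": 120, "xyz": [-75, -135, -190], "roll": 0.46},
    {"claw": 120, "xyz": [-85, -155, -215], "roll": 0.52},
    {"claw": 120, "xyz": [-95, -175, -240], "roll": 0.58},
    {"claw": 120, "xyz": [-105, -195, -265], "roll": 0.62},
    {"claw": 120, "xyz": [-115, -215, -290], "roll": 0.66},
    {"claw": 120, "xyz": [-125, -235, -315], "roll": 0.66},
    {"claw": 120, "xyz": [-130, -255, -340], "roll": 0.66},
    {"claw": 120, "xyz": [-135, -270, -365], "roll": 0.66},
    {"claw": 120, "xyz": [-135, -285, -390], "roll": 0.66},
    {"claw": 120, "xyz": [-135, -295, -410], "roll": 0.66},
    {"claw": 120, "xyz": [-135, -300, -430], "roll": 0.66},
    {"claw": 120, "xyz": [-135, -300, -440], "roll": 0.66},
    {"claw": 120, "xyz": [-135, -300, -440], "roll": 0.66}
  ]
}}

```text
t: 23.43
position: [0.4396, -0.3287, 0.3553]
tcp_rot: [3.083, -0.504, -0.003]
force: [-0.7, 0.3, 0.2]
grip_width: 0.0452
```

```bash
python3 st.py
```

```text
t 23.4333
joint_pos [-1.1495 -0.3375  1.5652  1.9885  0.2531  0.6799 -1.2484]
position [ 0.4396 -0.3287  0.3553]
tcp_rot [ 3.0828e+00 -5.0450e-01 -2.6000e-03]
force [-0.659   0.336   0.2282]
lean deg 29.083930993753373 lean az -7.0936521832150845 pos az -36.78943682896044 jaw [-0.03097986 -0.99819416  0.05146522] x az -0.14715030571268328
```

Emit:
{"name": "apply_moves", "arguments": {
  "increments": [
    {"claw": 120, "xyz": [3, -7, -15], "roll": 0},
    {"claw": 120, "xyz": [6, -15, -35], "roll": 0},
    {"claw": 120, "xyz": [9, -25, -60], "roll": 0},
    {"claw": 120, "xyz": [10, -35, -85], "roll": 0},
    {"claw": 120, "xyz": [10, -44, -105], "roll": 0},
    {"claw": 120, "xyz": [10, -44, -115], "roll": 0}
  ]
}}

```text
t: 23.93
position: [0.4082, -0.3187, 0.3039]
tcp_rot: [3.061, -0.51, 0.0]
force: [-0.3, -0.0, -0.7]
grip_width: 0.0451
```

```bash
python3 st.py; python3 - <<'E'
from h import *
p=snap('wrist','w11')
for o in ['small','small_tip','scope_head']:
    print(o,[(np.round(r['centre'],3).tolist(),round(r['confidence'],2)) for r in viewer.mark_of(o,p)[:3]])
p=snap('scene','s11')
E
```

```text
t 23.9333
joint_pos [-1.1062 -0.3394  1.567   2.1498  0.3165  0.5168 -1.2841]
position [ 0.4082 -0.3187  0.3039]
tcp_rot [ 3.0608 -0.5101  0.    ]
force [-0.2698 -0.0147 -0.6506]
lean deg 29.56123778573445 lean az -9.416945987372829 pos az -37.97786408529173 jaw [-0.03939884 -0.9967367   0.07045335] x az 0.001296936106232518
small [([0.644, -0.372, 0.018], 0.71)]
small_tip [([0.503, -0.378, 0.091], 0.69)]
scope_head [([0.546, -0.366, 0.171], 0.69)]
```

View pics/w11.png

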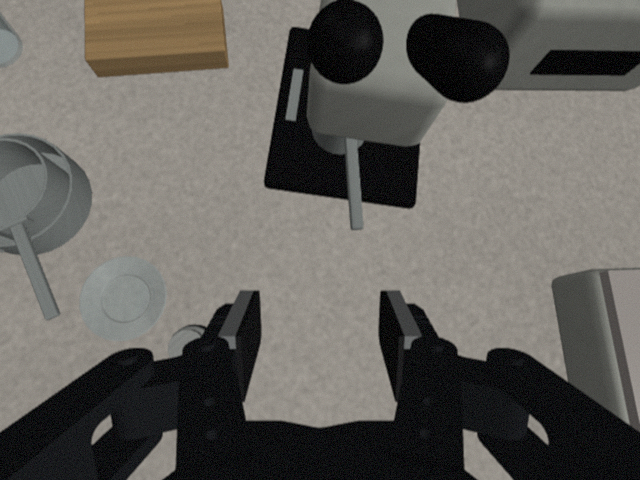

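View pics/s11.png

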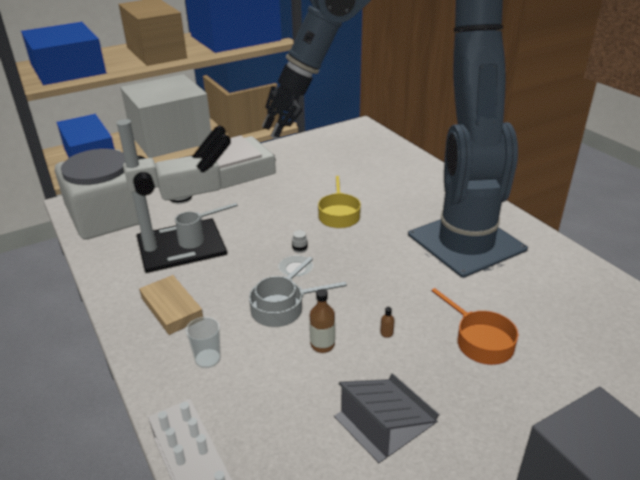

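```bash
cat > fk.py <<'E'
import numpy as np
from scipy.spatial.transform import Rotation as Rot
from scipy.optimize import least_squares
D=[([1.0652,.5765,.0249,1.4379,-.015,1.129,-.0565],[.2762,-.6154,.2414],[-3.1399,.0001,.4218]),
([.4878,.3142,-.0021,.837,.0006,1.9888,-.6635],[.4549,-.2936,.6345],[3.1404,-.0011,.4213]),
([.3073,.2941,.3184,.8323,-.1005,1.9878,-.5813],[.447,-.2883,.6541],[3.1084,-.021,.4214]),
([-.3805,.4758,-.5078,1.313,.1863,1.4018,.8334],[.5163,.3735,.3691],[3.1062,-.0216,-3.0084]),
([-.155,.7734,-.4447,1.159,.2794,1.2644,1.1154],[.7308,.2399,.2135],[3.1025,-.0075,-3.029]),
([-.1159,.3029,.1363,1.9123,-.0443,.8896,-.583],[.5025,-.0428,.2446],[3.1053,-.0178,.9474]),
([-.2103,.2824,.2934,1.9319,-.0753,.8979,-.9996],[.4886,-.0621,.2531],[3.1016,-.0254,.4557]),
([-.2268,.3358,.4454,.8258,-.1169,1.9887,-1.5485],[.5418,-.0616,.6408],[3.1046,-.0168,-.1241]),
([-.0582,.2991,.0188,.7293,.081,1.9865,-1.6894],[.5545,-.0482,.6838],[3.0818,-.1361,-.1113]),
([-.3091,.218,.029,.545,.2267,1.9884,-1.7161],[.5365,.0346,.8054],[3.028,-.4197,.0277]),
([-.51,.248,.2111,.7507,.3933,1.9798,-2.3817],[.5372,.0164,.7332],[3.023,-.4171,-.6658]),
([-.6174,.3554,.8019,.5489,.0583,1.9877,-2.1185],[.5627,-.017,.7756],[3.063,-.4577,-.6694]),
([-.5778,.3871,.9041,.4631,-.0381,1.9877,-2.0552],[.5755,-.0303,.7978],[3.0815,-.5075,-.666]),
([-1.1495,-.3375,1.5652,1.9885,.2531,.6799,-1.2484],[.4396,-.3287,.3553],[3.0828,-.5045,-.0026]),
([-1.1062,-.3394,1.567,2.1498,.3165,.5168,-1.2841],[.4082,-.3187,.3039],[3.0608,-.5101,0.])]
def fk(q,p):
    # p: lengths & x-offsets & signs baked
    sg=p['s']; R=Rot.identity(); t=np.zeros(3); par=p['v']
    L=par[0:14].reshape(7,2)
    R=Rot.from_euler('z',par[14]); 
    for i in range(7):
        ax='zyzyzyz'[i]
        R=R*Rot.from_euler(ax,sg[i]*q[i]+(par[15] if i==6 else 0))
        t=t+R.apply([L[i,0],par[16+i],L[i,1]])
    return t,R
import itertools
def fit():
    best=None
    for sg in itertools.product([1,-1],repeat=4):
        s=[sg[0],1,sg[1],1,sg[2],1,sg[3]]
        def res(v):
            o=[]
            for q,P,r in D:
                t,R=fk(q,dict(s=s,v=v)); o+=list((t-P)*5); o+=list((R.inv()*Rot.from_euler('xyz',r)).as_rotvec())
            return o+list(v[:14]*1e-3)+list(v[16:]*1e-3)
        for off in(0,1.57,3.14,-1.57):
            v0=np.zeros(23); v0[[1,5,9,13]]=[.33,.4,.4,.2]; v0[15]=off
            r=least_squares(res,v0,max_nfev=60)
            if best is None or r.cost<best[0]: best=(r.cost,s,r.x); print(r.cost,s,off)
    return best
if __name__=='__main__':
    b=fit(); np.save('fk.npy',np.r_[b[1],b[2]]); print(np.round(b[2],4))
    for q,P,r in D:
        t,R=fk(q,dict(s=b[1],v=b[2])); print(np.round((t-P)*1000,1),np.round((R.inv()*Rot.from_euler('xyz',r)).magnitude(),4))
E
time python3 fk.py
```

```text
19.24069838242153 [1, 1, 1, 1, 1, 1, 1] 0
17.26173301197702 [1, 1, 1, 1, 1, 1, 1] 1.57
17.261732993967808 [1, 1, 1, 1, 1, 1, 1] 3.14
11.522930724098726 [-1, 1, 1, 1, 1, 1, -1] 0
1.0086526935243858 [-1, 1, -1, 1, 1, 1, -1] 0
1.008652692834778 [-1, 1, -1, 1, 1, 1, -1] 1.57
9.096617877938978e-07 [-1, 1, -1, 1, -1, 1, -1] 0
[ 0.0000e+00  2.6670e-01  0.0000e+00  2.9370e-01  2.0000e-04  2.9370e-01
  1.0000e-04  1.9560e-01 -1.0000e-04  1.9560e-01  2.0000e-04  1.7510e-01
  0.0000e+00  1.7510e-01  0.0000e+00  1.5708e+00 -7.5000e-03 -7.5000e-03
 -1.5700e-02 -1.5700e-02 -2.0000e-04 -2.0000e-04 -0.0000e+00]
[-0.  -0.1  0. ] 0.0001
[-0. -0. -0.] 0.0
[ 0.  -0.   0.1] 0.0001
[ 0.  -0.1  0. ] 0.0001
[-0.  0. -0.] 0.0001
[-0.   0.1  0. ] 0.0001
[-0. -0. -0.] 0.0002
[ 0.   0.1 -0.1] 0.0002
[ 0.  0. -0.] 0.0001
[-0.  0.  0.] 0.0001
[-0. -0. -0.] 0.0001
[ 0. -0.  0.] 0.0001
[-0. -0.  0.] 0.0001
[ 0.  0. -0.] 0.0001
[ 0. -0.  0.] 0.0001
real	2m58.805s
user	2m50.846s
sys	0m0.183s
```

```bash
cat > sim.py <<'E'
import numpy as np
from scipy.spatial.transform import Rotation as Rot
A=np.load('fk.npy'); P=dict(s=A[:7],v=A[7:])
LO=np.array([-2.76,-.34,-1.52,.19,-1.09,.17,-2.82]); HI=np.array([2.76,2.15,1.57,2.46,4.23,1.99,2.82])
VM=np.array([2.22,2.22,3.01,3.01,3.14,3.14,3.14])*.7
L=P['v'][:14].reshape(7,2); Yo=P['v'][16:]; S=P['s']
def fkm(q,jac=False):
    R=Rot.from_euler('z',P['v'][14]).as_matrix(); t=np.zeros(3); axs=[];os=[]
    for i in range(7):
        a=R[:,2] if i%2==0 else R[:,1]
        axs.append(a*S[i]); os.append(t.copy())
        th=S[i]*q[i]+(P['v'][15] if i==6 else 0); c,s=np.cos(th),np.sin(th)
        M=np.array([[c,-s,0],[s,c,0],[0,0,1]]) if i%2==0 else np.array([[c,0,s],[0,1,0],[-s,0,c]])
        R=R@M; t=t+R@[L[i,0],Yo[i],L[i,1]]
    if not jac: return t,R
    J=np.zeros((6,7))
    for i in range(7): J[:3,i]=np.cross(axs[i],t-os[i]); J[3:,i]=axs[i]
    return t,R,J
def step(q,T,Rt,wr=.3,lam=.02,iters=30,dt=1/12,post=0,q0=None):
    qs=q.copy(); W=np.array([1,1,1,wr,wr,wr])
    for _ in range(iters):
        t,R,J=fkm(qs,True)
        e=np.r_[T-t,Rot.from_matrix(Rt@R.T).as_rotvec()]*W
        if np.linalg.norm(e)<1e-5: break
        Jw=J*W[:,None]
        dq=Jw.T@np.linalg.solve(Jw@Jw.T+lam**2*np.eye(6),e)
        if post: 
            N=np.eye(7)-np.linalg.pinv(Jw)@Jw; dq+=post*N@(q0-qs)
        n=np.abs(dq).max(); dq*=min(1,.1/n)
        qs=np.clip(qs+dq,LO,HI)
    d=qs-q; m=(np.abs(d)/(VM*dt)).max()
    return q+d/max(1,m)
def run(q,rows,**k):
    q=np.array(q,float); t0,R0=fkm(q); Tp,yp=np.zeros(3),0.
    for x,y,z,r in rows:
        t,R=fkm(q)
        T=t0+np.array([x,y,z])/1000; Rt=Rot.from_euler('z',r).as_matrix()@R0
        dp=T-t; n=np.linalg.norm(dp)
        if n>.0417: T=t+dp*.0417/n
        rv=Rot.from_matrix(Rt@R.T).as_rotvec(); a=np.linalg.norm(rv)
        if a>.125: Rt=Rot.from_rotvec(rv*.125/a).as_matrix()@R
        q=step(q,T,Rt,**k)
    return q
def rep(q):
    t,R=fkm(q); z=R[:,2]
    return np.round(q,3),np.round(t,4),'lean %.1f az %.1f jawz %.3f'%(np.degrees(np.arccos(-z[2])),np.degrees(np.arctan2(z[1],z[0])),R[2,1])
E
cat > simtest.py <<'E'
from sim import *
from fk import D
calls={12:[(-5,-10,-20,.04),(-15,-25,-40,.1),(-25,-40,-65,.16),(-35,-55,-90,.22),(-45,-75,-115,.28),(-55,-95,-140,.34),(-65,-115,-165,.4),(-75,-135,-190,.46),(-85,-155,-215,.52),(-95,-175,-240,.58),(-105,-195,-265,.62),(-115,-215,-290,.66),(-125,-235,-315,.66),(-130,-255,-340,.66),(-135,-270,-365,.66),(-135,-285,-390,.66),(-135,-295,-410,.66),(-135,-300,-430,.66),(-135,-300,-440,.66),(-135,-300,-440,.66)],
13:[(3,-7,-15,0),(6,-15,-35,0),(9,-25,-60,0),(10,-35,-85,0),(10,-44,-105,0),(10,-44,-115,0)],
10:[(8*i,0,25*i,0) for i in range(1,7)]+[(48,0,150,0)],
11:[(10*i,0,25*i,0) for i in range(1,6)]+[(50,0,125,0)],
7:[(10*i,0,20*i,0) for i in range(1,7)],
8:[(10*i,0,25*i,0) for i in range(1,10)]+[(90,0,225,0)],
9:[(0,-5,-30,-.1),(0,-10,-60,-.21),(0,-15,-80,-.33),(0,-20,-90,-.45),(0,-20,-90,-.57),(0,-20,-80,-.69),(0,-20,-70,-.69)]}
for k in [dict(lam=.02,wr=.3),dict(lam=.1,wr=.3),dict(lam=.02,wr=.1),dict(lam=.02,wr=1)]:
    print(k)
    for c,rows in calls.items():
        q=run(D[c][0],rows,**k); print(c,np.round(q,3),'| act',np.round(D[c+1][0],3))
E
python3 simtest.py
```

```text
{'lam': 0.02, 'wr': 0.3}
12 [-1.146 -0.34   1.558  1.984  0.26   0.683 -1.258] | act [-1.15  -0.338  1.565  1.988  0.253  0.68  -1.248]
13 [-1.372 -0.34   1.57   2.057  0.561  0.604 -1.601] | act [-1.106 -0.339  1.567  2.15   0.316  0.517 -1.284]
10 [-0.179  0.695  0.683  0.19  -0.179  1.99  -2.069] | act [-0.617  0.355  0.802  0.549  0.058  1.988 -2.118]
11 [-0.117  0.654  0.779  0.19  -0.304  1.99  -2.022] | act [-0.578  0.387  0.904  0.463 -0.038  1.988 -2.055]
7 [ 0.032  0.641  0.434  0.19  -0.373  1.99  -1.651] | act [-0.058  0.299  0.019  0.729  0.081  1.986 -1.689]
8 [ 0.066  0.848  0.498  0.19  -0.398  1.99  -1.536] | act [-0.309  0.218  0.029  0.545  0.227  1.988 -1.716]
9 [-0.445  0.241  0.099  0.749  0.431  1.988 -2.398] | act [-0.51   0.248  0.211  0.751  0.393  1.98  -2.382]
{'lam': 0.1, 'wr': 0.3}
12 [-1.146 -0.34   1.558  1.984  0.26   0.683 -1.258] | act [-1.15  -0.338  1.565  1.988  0.253  0.68  -1.248]
13 [-1.342 -0.34   1.57   2.075  0.556  0.583 -1.581] | act [-1.106 -0.339  1.567  2.15   0.316  0.517 -1.284]
10 [-0.537  0.43   0.884  0.19  -0.072  1.99  -2.079] |
[... 1392 characters left out ...]
8  1.565  1.988  0.253  0.68  -1.248]
13 [-1.372 -0.34   1.57   2.057  0.56   0.604 -1.6  ] | act [-1.106 -0.339  1.567  2.15   0.316  0.517 -1.284]
10 [-0.167  0.712  0.7    0.19  -0.211  1.99  -2.082] | act [-0.617  0.355  0.802  0.549  0.058  1.988 -2.118]
11 [-0.115  0.659  0.775  0.19  -0.302  1.99  -2.025] | act [-0.578  0.387  0.904  0.463 -0.038  1.988 -2.055]
7 [ 0.068  0.702  0.422  0.19  -0.4    1.99  -1.685] | act [-0.058  0.299  0.019  0.729  0.081  1.986 -1.689]
8 [ 0.067  0.858  0.483  0.19  -0.391  1.99  -1.552] | act [-0.309  0.218  0.029  0.545  0.227  1.988 -1.716]
9 [-0.445  0.241  0.099  0.749  0.431  1.988 -2.398] | act [-0.51   0.248  0.211  0.751  0.393  1.98  -2.382]
```

```bash
cat > plan.py <<'E'
from sim import *
import sys,time
def path(q,wps,**k):
    """wps: absolute (x,y,z,yaw change relative to start R0). returns q, min margin, max err, qs"""
    q=np.array(q,float); t0,R0=fkm(q); cur=np.r_[t0,0.]; mm=9;me=0;n=0;qs=[]
    for w in wps:
        w=np.array(w,float); d=w-cur; N=int(max(np.ceil(np.linalg.norm(d[:3])/.035),np.ceil(abs(d[3])/.11),1))
        for i in range(1,N+1):
            c=cur+d*i/N; Rt=Rot.from_euler('z',c[3]).as_matrix()@R0
            q=step(q,c[:3],Rt,iters=12); t,R=fkm(q); e=np.linalg.norm(t-c[:3])+.2*np.linalg.norm(Rot.from_matrix(Rt@R.T).as_rotvec())
            me=max(me,e); n+=1; qs.append(q)
            if e>.03: return q,-1,e,n,qs
        cur=w
    return q,np.minimum(q-LO,HI-q).min(),me,n,qs
if __name__=='__main__':
    q0=np.array([-1.1062,-.3394,1.567,2.1498,.3165,.5168,-1.2841])
    rng=np.random.default_rng(int(sys.argv[1])); best=[]
    yawfix=0.0
    t0=time.time()
    while time.time()-t0<150:
        k=rng.integers(1,4); wps=[]
        for _ in range(k):
            wps.append((rng.uniform(.3,.75),rng.uniform(-.2,.5),rng.uniform(.35,.75),rng.uniform(-1.5,1.5)))
        wps+=[(.42,-.34,.40,0),(.457,-.372,.187,0),(.515,-.3725,.082,0)]
        q,m,e,n,qs=path(q0,wps)
        if m<.03: continue
        mm=min(m,*(np.minimum(x-LO,HI-x).min() for x in qs[-6:]))
        best.append((mm-n*.001,mm,e,n,q,wps)); 
    best.sort(key=lambda b:-b[0])
    for b in best[:4]: print(np.round(b[:3],3),b[3],np.round(b[4],2),[tuple(np.round(w,2)) for w in b[5][:-3]])
E
for i in 1 2 3 4; do python3 plan.py $i > pl$i.txt & done; wait; cat pl?.txt
cat > gik.py <<'E'
from sim import *
from scipy.optimize import least_squares
R0=fkm(np.array([-1.1062,-.3394,1.567,2.1498,.3165,.5168,-1.2841]))[1]
def gik(T,Rt,n=40,seed=0):
    rng=np.random.default_rng(seed); out=[]
    for _ in range(n):
        x0=rng.uniform(LO,HI)
        def f(q):
            t,R=fkm(q); return np.r_[(t-T)*3,Rot.from_matrix(Rt@R.T).as_rotvec()]
        r=least_squares(f,x0,bounds=(LO,HI),max_nfev=80)
        if np.linalg.norm(r.fun)<1e-3: out.append((np.minimum(r.x-LO,HI-r.x).min(),r.x))
    out.sort(key=lambda o:-o[0]); return out
if __name__=='__main__':
    for T,y in [((.515,-.3725,.082),0),((.457,-.372,.187),0),((.42,-.34,.40),0),((.51,-.141,.08),1.15)]:
        o=gik(np.array(T),Rot.from_euler('z',y).as_matrix()@R0); print(T,y,len(o)); 
        for m,q in o[:3]: print('  ',round(m,2),np.round(q,2))
E
python3 gik.py
```

```text
(0.515, -0.3725, 0.082) 0 10
   0.24 [ 1.44  0.95 -1.28  2.12  1.61  0.68 -2.38]
   0.08 [ 1.48  1.07 -1.44  2.12  1.62  0.85 -2.35]
   0.03 [ 1.17  0.7  -0.73  2.13  1.68  0.2  -2.55]
(0.457, -0.372, 0.187) 0 20
   0.27 [ 1.59  0.64 -1.25  2.12  1.07  0.47 -1.93]
   0.13 [ 1.46  0.53 -0.99  2.12  0.76  0.3  -1.63]
   0.12 [ 0.89  0.38 -0.16  2.14 -0.88  0.29 -0.03]
(0.42, -0.34, 0.4) 0 14
   0.46 [ 1.73  0.13 -1.06  1.88 -0.2   0.76 -0.78]
   0.45 [ 1.73  0.13 -1.07  1.88 -0.2   0.76 -0.79]
   0.43 [ 1.47  0.09 -0.75  1.88 -0.3   0.77 -0.69]
(0.51, -0.141, 0.08) 1.15 12
   0.34 [ 1.2   0.89 -1.15  2.08  0.64  0.51 -0.67]
   0.31 [ 1.18  0.87 -1.11  2.08  0.56  0.48 -0.6 ]
   0.27 [ 1.14  0.82 -1.01  2.08  0.4   0.44 -0.44]
```

```bash
cat > plan2.py <<'E'
from plan import *
q0=np.array([-1.1062,-.3394,1.567,2.1498,.3165,.5168,-1.2841])
for w in [(.45,-.2,.6,0),(.5,0,.6,0),(.5,.3,.5,0),(.55,.3,.6,.5),(.55,.3,.6,-.5),(.7,0,.4,0),(.7,.3,.4,0),(.4,.4,.5,0)]:
    q,m,e,n,qs=path(q0,[w]); print(w,round(m,3),round(e,3),n,np.round(q,2))
E
python3 plan2.py
```

```text
(0.45, -0.2, 0.6, 0) 0.11 0.0 10 [-0.64 -0.23  0.75  1.56  0.18  1.24 -1.47]
(0.5, 0, 0.6, 0) 0.212 0.0 13 [-0.67 -0.13  0.36  1.54  0.28  1.26 -1.92]
(0.5, 0.3, 0.5, 0) 0.222 0.006 19 [-0.83  0.13 -0.06  1.56  0.48  1.22 -2.6 ]
(0.55, 0.3, 0.6, 0.5) 0.455 0.0 21 [-0.94  0.12  0.33  1.33  0.11  1.21 -1.72]
(0.55, 0.3, 0.6, -0.5) 0.0 0.015 21 [-0.9   0.34  0.08  1.02  0.49  1.72 -2.82]
(0.7, 0, 0.4, 0) -1 0.054 9 [-1.94 -0.34  1.57  1.9   0.81  0.87 -2.25]
(0.7, 0.3, 0.4, 0) 0.482 0.001 20 [-1.2   0.62  1.09  1.42 -0.38  0.93 -1.77]
(0.4, 0.4, 0.5, 0) 0.0 0.015 22 [-0.94  0.17 -0.29  1.51  0.56  1.4  -2.82]
```

```bash
cat > plan3.py <<'E'
from plan import *
q0=np.array([-1.1062,-.3394,1.567,2.1498,.3165,.5168,-1.2841])
rng=np.random.default_rng(int(sys.argv[1])); best=[]; st=[0,0,0]
t0=time.time()
while time.time()-t0<300:
    W1=(rng.uniform(.35,.6),rng.uniform(.0,.45),rng.uniform(.4,.7),rng.uniform(-.3,1.5))
    q1,m,e,n1,_=path(q0,[W1]); st[0]+=1
    if m<0.02 or e>.02: continue
    for _ in range(4):
        yf=rng.uniform(-.35,.05)
        k=rng.integers(1,3); wps=[(rng.uniform(.35,.75),rng.uniform(-.3,.4),rng.uniform(.35,.75),rng.uniform(-1.5,1.5)) for _ in range(k)]
        W=wps+[(.43,-.34,.38,yf)]
        full=[W1]+W+[(.46,-.3725,.187,yf),(.515,-.3725,.082,yf)]
        q,m,e,n,qs=path(q0,full); st[1]+=1
        if m<0.0: continue
        st[2]+=1
        best.append((m-5*e,m,e,n,q,full))
best.sort(key=lambda b:-b[0]); print(st)
for b in best[:4]: print(np.round(b[:3],3),b[3],np.round(b[4],2),[tuple(np.round(w,2).tolist()) for w in b[5][:-2]])
E
nproc; for i in 1 2 3 4 5 6; do python3 plan3.py $i > pl$i.txt & done; wait; cat pl?.txt
```

```text
4
[291, 864, 0]
[260, 864, 0]
[260, 836, 0]
[249, 780, 0]
[225, 732, 0]
[246, 780, 0]
```

```bash
cat > c2.py <<'E'
from clr import *
for lean in (14,17,20,23):
  for head in (0,-11,-22):
    for x in (.505,.51):
      R=Rot.from_euler('z',head,degrees=True)*Rot.from_euler('y',-lean,degrees=True)*Rot.from_euler('x',np.pi)
      print(lean,head,x,end=' '); check([x,-.3735,.080],R.as_euler('xyz'),0,hw=42.5,wr=50)
E
python3 c2.py | sed 's/scope.*//;s/np.float64//g'
cat > gik2.py <<'E'
from gik import *
import sys
for lean in (17,20,23,26):
  for head in (0,-11,-22):
    R=(Rot.from_euler('z',head,degrees=True)*Rot.from_euler('y',-lean,degrees=True)*Rot.from_euler('x',np.pi)).as_matrix()
    o=gik(np.array([.51,-.3735,.08]),R,n=25)
    print(lean,head,len(o),[(round(m,2),np.round(q,2).tolist()) for m,q in o[:2]])
E
python3 gik2.py
```

```text
14 0 0.505 head 8.6 [-0.113 -0.043  0.168] eyes [((-2.5), [-0.147, -0.018, 0.309]), ((18.6), [-0.163, 0.005, 0.306])] 
14 0 0.51 head 4.0 [-0.108 -0.043  0.168] eyes [((-4.4), [-0.142, -0.017, 0.309]), ((14.4), [-0.158, 0.006, 0.306])] 
14 -11 0.505 head 14.2 [-0.119 -0.038  0.168] eyes [((-1.7), [-0.147, -0.016, 0.309]), ((12.8), [-0.159, 0.009, 0.306])] 
14 -11 0.51 head 9.4 [-0.114 -0.037  0.168] eyes [((-3.4), [-0.142, -0.015, 0.309]), ((8.7), [-0.154, 0.01, 0.306])] 
14 -22 0.505 head 6.8 [-0.111  0.021  0.168] eyes [((-0.9), [-0.147, -0.015, 0.309]), ((7.2), [-0.154, 0.011, 0.306])] 
14 -22 0.51 head 2.6 [-0.107  0.022  0.168] eyes [((-2.4), [-0.142, -0.014, 0.309]), ((3.3), [-0.149, 0.012, 0.306])] 
17 0 0.505 head 13.0 [-0.118 -0.044  0.169] eyes [((6.1), [-0.157, -0.019, 0.303]), ((28.8), [-0.173, 0.003, 0.299])] 
17 0 0.51 head 8.1 [-0.113 -0.043  0.169] eyes [((2.1), [-0.153, -0.019, 0.309]), ((24.5), [-0.168, 0.004, 0.299])] 
17 -11 0.505 head 18.3 [-0.122 -0.038  0.163] eyes [((7.6), [-0.157, -0.016, 0.303]), ((22.4), [-0.169, 0.009, 0.299])] 
17 -11 0.51 head 13.8 [-0.1
[... 2753 characters left out ...]

23 -11 12 [(np.float64(0.05), [1.44, 1.08, -1.47, 2.04, 1.47, 0.99, -2.41]), (np.float64(0.04), [0.66, 0.6, -0.0, 2.07, -1.02, 0.21, -0.13])]
23 -22 7 [(np.float64(0.14), [1.26, 0.8, -1.06, 2.08, 1.44, 0.62, -2.68]), (np.float64(0.13), [1.36, 0.94, -1.29, 2.07, 1.5, 0.85, -2.69])]
26 0 7 [(np.float64(0.06), [1.5, 1.09, -1.46, 2.04, 1.43, 0.87, -2.14]), (np.float64(0.05), [1.18, 0.7, -0.71, 2.05, 0.81, 0.22, -1.66])]
26 -11 8 [(np.float64(0.35), [1.34, 0.83, -1.08, 2.09, 1.46, 0.53, -2.47]), (np.float64(0.17), [1.22, 0.73, -0.84, 2.09, 1.39, 0.34, -2.44])]
26 -22 7 [(np.float64(0.05), [1.4, 1.0, -1.39, 2.12, 1.61, 0.93, -2.77]), (np.float64(0.03), [1.36, 0.92, -1.27, 2.12, 1.6, 0.8, -2.79])]
```

```bash
cat > simfit.py <<'E'
from sim import *
from fk import D
exec(open('simtest.py').read().split('for k in [')[0])
import itertools
def step2(q,T,Rt,wr,lam,iters,mode,cap):
    qs=q.copy(); W=np.array([1,1,1,wr,wr,wr]); frozen=np.zeros(7,bool)
    for _ in range(iters):
        t,R,J=fkm(qs,True)
        e=np.r_[T-t,Rot.from_matrix(Rt@R.T).as_rotvec()]*W
        Jw=J*W[:,None]
        if mode=='freeze':
            fr=np.zeros(7,bool)
            for _ in range(4):
                Jf=Jw*(~fr); dq=Jf.T@np.linalg.solve(Jf@Jf.T+lam**2*np.eye(6),e)
                n=qs+dq; bad=((n<LO)|(n>HI))&~fr
                if not bad.any(): break
                fr|=bad
            dq=np.where(fr,0,dq)
        else: dq=Jw.T@np.linalg.solve(Jw@Jw.T+lam**2*np.eye(6),e)
        n=np.abs(dq).max(); dq*=min(1,cap/max(n,1e-9))
        qs=np.clip(qs+dq,LO+.002,HI-.002)
    d=qs-q; m=(np.abs(d)/(VM/12)).max()
    return q+d/max(1,m)
def run2(q,rows,**k):
    q=np.array(q,float); t0,R0=fkm(q)
    for x,y,z,r in rows:
        t,R=fkm(q); T=t0+np.array([x,y,z])/1000; Rt=Rot.from_euler('z',r).as_matrix()@R0
        dp=T-t; n=np.linalg.norm(dp)
        if n>.0417: T=t+dp*.0417/n
        rv=Rot.from_matrix(Rt@R.T).as_rotvec(); a=np.linalg.norm(rv)
        if a>.125: Rt=Rot.from_rotvec(rv*.125/a).as_matrix()@R
        q=step2(q,T,Rt,**k)
    return q
res=[]
for mode,it,lam,wr,cap in itertools.product(['clip','freeze'],[1,3,8,20],[.005,.03,.1,.2],[.1,.3,1],[.1,9]):
    k=dict(mode=mode,iters=it,lam=lam,wr=wr,cap=cap)
    er={c:np.abs(run2(D[c][0],calls[c],**k)-D[c+1][0]).max() for c in (7,8,10,11,13,9)}
    res.append((sum(er.values()),k,{c:round(v,2) for c,v in er.items()}))
res.sort(key=lambda r:r[0])
for r in res[:8]: print(round(r[0],2),r[1],r[2])
E
time python3 simfit.py
```

```text
0.99 {'mode': 'freeze', 'iters': 1, 'lam': 0.1, 'wr': 1, 'cap': 9} {7: np.float64(0.41), 8: np.float64(0.25), 10: np.float64(0.16), 11: np.float64(0.04), 13: np.float64(0.04), 9: np.float64(0.1)}
0.99 {'mode': 'freeze', 'iters': 1, 'lam': 0.1, 'wr': 1, 'cap': 0.1} {7: np.float64(0.41), 8: np.float64(0.25), 10: np.float64(0.16), 11: np.float64(0.04), 13: np.float64(0.04), 9: np.float64(0.1)}
1.0 {'mode': 'freeze', 'iters': 8, 'lam': 0.2, 'wr': 1, 'cap': 0.1} {7: np.float64(0.39), 8: np.float64(0.34), 10: np.float64(0.08), 11: np.float64(0.04), 13: np.float64(0.03), 9: np.float64(0.11)}
1.0 {'mode': 'freeze', 'iters': 8, 'lam': 0.2, 'wr': 1, 'cap': 9} {7: np.float64(0.39), 8: np.float64(0.34), 10: np.float64(0.08), 11: np.float64(0.04), 13: np.float64(0.03), 9: np.float64(0.11)}
1.07 {'mode': 'freeze', 'iters': 3, 'lam': 0.2, 'wr': 1, 'cap': 0.1} {7: np.float64(0.41), 8: np.float64(0.22), 10: np.float64(0.26), 11: np.float64(0.04), 13: np.float64(0.04), 9: np.float64(0.1)}
1.07 {'mode': 'freeze', 'iters': 3, 'lam': 0.2, 'wr': 1, 'cap': 9} {7: np.float64(0.41), 8: np.float64(0.22), 10: np.float64(0.26), 11: np.float64(0.04), 13: np.float64(0.04), 9: np.float64(0.1)}
1.14 {'mode': 'freeze', 'iters': 3, 'lam': 0.005, 'wr': 1, 'cap': 9} {7: np.float64(0.25), 8: np.float64(0.26), 10: np.float64(0.42), 11: np.float64(0.07), 13: np.float64(0.03), 9: np.float64(0.11)}
1.16 {'mode': 'freeze', 'iters': 20, 'lam': 0.005, 'wr': 1, 'cap': 9} {7: np.float64(0.25), 8: np.float64(0.26), 10: np.float64(0.24), 11: np.float64(0.27), 13: np.float64(0.03), 9: np.float64(0.11)}
real	1m8.415s
user	1m8.681s
sys	0m0.124s
```

```bash
cat > plan4.py <<'E'
import sys,time
src=open('simfit.py').read().split('res=[]')[0].replace("exec(open('simtest.py').read().split('for k in [')[0])",''); exec(src)
K=dict(mode='freeze',iters=1,lam=.1,wr=1,cap=9)
def head(R): return np.arctan2(R[1,0],R[0,0])
def wrap(a): return (a+np.pi)%(2*np.pi)-np.pi
def call(q,T,h,nmax=20,stepmm=36,extra=1):
    t,R=fkm(q); d=(np.array(T)-t)*1000; r=wrap(h-head(R))
    N=int(max(np.ceil(np.linalg.norm(d)/stepmm),np.ceil(abs(r)/.11),1))
    rows=[tuple(d*min(i,N)/N)+(r*min(i,N)/N,) for i in range(1,min(N+extra,nmax)+1)]
    return run2(q,rows,**K),len(rows)
def metrics(q):
    t,R=fkm(q); z=R[:,2]
    return t,np.degrees(np.arccos(-z[2])),np.degrees(head(R)),R[2,1]
if __name__=='__main__':
    q0=np.array([-1.1062,-.3394,1.567,2.1498,.3165,.5168,-1.2841])
    rng=np.random.default_rng(int(sys.argv[1])); best=[]; t0=time.time(); cnt=0
    while time.time()-t0<400:
        hf=np.radians(rng.uniform(-14,0))
        k=rng.integers(1,4)
        seq=[(rng.uniform(.35,.75),rng.uniform(-.2,.45),rng.uniform(.35,.75),rng.uniform(-.8,1.5)) for _ in range(k)]
        q=q0;n=0
        for w in seq: q,m=call(q,w[:3],w[3]);n+=m
        pre=(.435,-.36,.30)
        for _ in range(3):
            q,m=call(q,pre,hf); n+=m
            if np.linalg.norm(fkm(q)[0]-pre)<.004: break
        for _ in range(3):
            q,m=call(q,(.455,-.3735,.20),hf); n+=m
            if np.linalg.norm(fkm(q)[0]-[.455,-.3735,.20])<.004: break
        cnt+=1
        t,l,h,jz=metrics(q)
        if np.linalg.norm(t-[.455,-.3735,.20])>.008: continue
        qg=q
        for _ in range(3): qg,m=call(qg,(.508,-.3735,.082),hf); n+=m
        t,l,h,jz=metrics(qg)
        if np.linalg.norm(t-[.508,-.3735,.082])>.006: continue
        marg=np.minimum(qg-LO,HI-qg).min()
        if not(17<l<32) or abs(jz)>.12: continue
        best.append((min(marg,.25)-abs(jz)-.02*abs(l-23)*(l<23)-.0005*n,marg,l,h,jz,n,qg,seq,hf))
    best.sort(key=lambda b:-b[0]); print(cnt,len(best))
    for b in best[:4]: print(np.round(b[:5],3).tolist(),b[5],np.round(b[6],2).tolist(),[tuple(np.round(w,2).tolist()) for w in b[7]],round(b[8],2))
E
for i in 1 2 3 4; do python3 plan4.py $i > pl$i.txt 2>&1 & done; wait; cat pl?.txt
```

```text
4423 0
4647 1
[-0.084, 0.002, 24.806, -1.946, 0.057] 58 [0.72, 0.59, -0.08, 2.08, -1.09, 0.17, 0.1] [(0.48, 0.01, 0.5, 0.77), (0.38, 0.26, 0.4, -0.53)] -0.03
4554 0
4366 0
[225, 732, 0]
[246, 780, 0]
```

```bash
cat > plan5.py <<'E'
from plan4 import *
q0=np.array([-1.1062,-.3394,1.567,2.1498,.3165,.5168,-1.2841])
rng=np.random.default_rng(int(sys.argv[1])); best=[]; t0=time.time(); st=np.zeros(6,int)
while time.time()-t0<400:
    hf=np.radians(rng.uniform(-14,0)); k=rng.integers(1,3); st[0]+=1
    seq=[(rng.uniform(.35,.6),rng.uniform(-.1,.45),rng.uniform(.4,.7),rng.uniform(-.3,1.3)) for _ in range(k)]
    q=q0;n=0
    for w in seq: q,m=call(q,w[:3],w[3]);n+=m
    a=rng.uniform(-.3,.7); rB=rng.uniform(.25,.5); zB=rng.uniform(.2,.4); ho=rng.uniform(-.9,.9); B=[]
    bt=(rB*np.cos(a),rB*np.sin(a),zB,a+ho); nb=0; okb=False
    while nb<4:
        q,m=call(q,bt[:3],bt[3],nmax=8 if nb else 20); n+=m; nb+=1
        l,jz=metrics(q)[1],metrics(q)[3]
        if l<24: okb=True;break
    if not okb or l<16: continue
    st[1]+=1
    if rng.random()<.6:
        w=(rng.uniform(.4,.75),rng.uniform(-.2,.1),rng.uniform(.35,.6),rng.uniform(-.8,.8)); q,m=call(q,w[:3],w[3]); n+=m
    else: w=None
    ok=True
    for T in [(.435,-.36,.30),(.455,-.3735,.20),(.508,-.3735,.082)]:
        for _ in range(2):
            q,m=call(q,T,hf); n+=m
            if np.linalg.norm(fkm(q)[0]-T)<.004: break
        if np.linalg.norm(fkm(q)[0]-T)>.008: ok=False;break
        st[2]+=1
    if not ok: continue
    t,l,h,jz=metrics(q); marg=np.minimum(q-LO,HI-q).min()
    if not(17<l<32) or abs(jz)>.13: continue
    best.append((min(marg,.2)-.7*abs(jz)-.02*abs(l-21)*(l<21)-.0005*n,marg,l,h,jz,n,q,seq,bt,nb,w,hf))
best.sort(key=lambda b:-b[0]); print(st,len(best))
r=lambda w: None if w is None else tuple(np.round(w,2).tolist())
for b in best[:4]: print(np.round(b[:5],3).tolist(),b[5],np.round(b[6],2).tolist(),[r(w) for w in b[7]],'B',r(b[8]),b[9],'C',r(b[10]),round(b[11],2))
E
for i in 1 2 3 4; do python3 plan5.py $i > pl$i.txt 2>&1 & done; wait; cat pl[1-4].txt
```

```text
[6382   20   38    0    0    0] 10
[0.121, 0.3, 23.656, -5.981, 0.049] 89 [1.25, 0.76, -0.95, 2.07, 1.33, 0.47, -2.3] [(0.55, 0.4, 0.52, 0.57), (0.4, 0.16, 0.6, 1.26)] B (0.26, 0.02, 0.23, -0.82) 4 C (0.54, -0.03, 0.37, -0.38) -0.1
[-0.05, 0.018, 23.313, -5.239, 0.032] 92 [0.71, 0.59, -0.07, 2.07, -0.88, 0.19, -0.16] [(0.41, 0.32, 0.56, 0.32), (0.57, 0.12, 0.46, 1.1)] B (0.41, 0.1, 0.23, -0.24) 4 C (0.74, 0.04, 0.57, -0.14) -0.09
[-0.052, 0.027, 23.516, -0.925, 0.058] 76 [0.66, 0.59, 0.01, 2.07, -1.06, 0.22, 0.08] [(0.36, 0.2, 0.52, 0.5), (0.42, 0.42, 0.42, -0.12)] B (0.36, 0.18, 0.3, -0.16) 4 C None -0.02
[-0.062, 0.002, 23.512, -4.767, 0.041] 71 [0.65, 0.59, 0.01, 2.08, -1.09, 0.21, 0.04] [(0.37, -0.04, 0.65, 1.15)] B (0.45, 0.0, 0.2, -0.53) 4 C None -0.08
[6509   20   34    0    0    0] 8
[-0.053, 0.003, 23.11, -10.392, 0.043] 53 [0.61, 0.58, 0.03, 2.08, -1.0, 0.17, -0.16] [(0.47, -0.07, 0.42, 0.81)] B (0.41, 0.03, 0.25, -0.72) 2 C None -0.18
[-0.066, 0.012, 23.412, -7.028, 0.057] 75 [0.61, 0.59, 0.04, 2.08, -1.08, 0.19, -0.03] [(0.55, 0.25, 0.44, 0.15)] B (0.36, 0.03, 0.23, -0.26
[... 1205 characters left out ...]
0.03] 95 [0.79, 0.6, -0.17, 2.05, -0.68, 0.2, -0.26] [(0.4, 0.14, 0.68, 0.86), (0.58, 0.11, 0.42, 1.08)] B (0.35, 0.02, 0.26, -0.48) 4 C (0.73, 0.06, 0.49, 0.38) -0.01
[-0.047, 0.02, 23.394, -4.644, 0.036] 83 [0.7, 0.6, -0.05, 2.07, -0.96, 0.19, -0.07] [(0.36, 0.21, 0.45, 0.29), (0.56, -0.02, 0.47, 1.27)] B (0.39, 0.16, 0.22, -0.29) 4 C None -0.08
[-0.052, 0.002, 23.847, -9.19, 0.028] 68 [0.66, 0.59, -0.02, 2.09, -1.09, 0.17, -0.04] [(0.46, -0.03, 0.48, 1.09)] B (0.39, 0.04, 0.23, -0.42) 4 C (0.41, -0.11, 0.4, 0.17) -0.16
[-0.053, 0.033, 23.268, -2.9, 0.057] 91 [0.65, 0.59, 0.01, 2.08, -1.05, 0.2, 0.03] [(0.49, 0.24, 0.5, 1.08)] B (0.37, -0.09, 0.26, -1.11) 3 C (0.42, -0.03, 0.5, 0.73) -0.05
```

Emit:
{"name": "apply_moves", "arguments": {
  "increments": [
    {"claw": 120, "xyz": [7, 36, 11], "roll": 0.03},
    {"claw": 120, "xyz": [14, 72, 22], "roll": 0.06},
    {"claw": 120, "xyz": [21, 108, 32], "roll": 0.09},
    {"claw": 120, "xyz": [28, 144, 43], "roll": 0.11},
    {"claw": 120, "xyz": [36, 180, 54], "roll": 0.14},
    {"claw": 120, "xyz": [43, 216, 65], "roll": 0.17},
    {"claw": 120, "xyz": [50, 252, 76], "roll": 0.2},
    {"claw": 120, "xyz": [57, 288, 86], "roll": 0.23},
    {"claw": 120, "xyz": [64, 324, 97], "roll": 0.26},
    {"claw": 120, "xyz": [71, 360, 108], "roll": 0.29},
    {"claw": 120, "xyz": [78, 395, 119], "roll": 0.31},
    {"claw": 120, "xyz": [85, 431, 130], "roll": 0.34},
    {"claw": 120, "xyz": [92, 467, 140], "roll": 0.37},
    {"claw": 120, "xyz": [99, 503, 151], "roll": 0.4},
    {"claw": 120, "xyz": [107, 539, 162], "roll": 0.43},
    {"claw": 120, "xyz": [114, 575, 173], "roll": 0.46},
    {"claw": 120, "xyz": [121, 611, 184], "roll": 0.48},
    {"claw": 120, "xyz": [128, 647, 194], "roll": 0.51},
    {"claw": 120, "xyz": [135, 683, 205], "roll": 0.54},
    {"claw": 120, "xyz": [142, 719, 216], "roll": 0.57}
  ]
}}

```text
t: 25.85
position: [0.5508, 0.4024, 0.5212]
tcp_rot: [3.061, -0.511, 0.571]
force: [0.9, -1.1, 0.4]
grip_width: 0.045
```

```bash
python3 st.py; cat > nx.py <<'E'
from plan4 import *
from plant import read_state
def show(seq,q=None):
    if q is None: q=np.array(read_state()['joint_pos'])
    for w in seq:
        t,R=fkm(q); d=(np.array(w[:3])-t)*1000; r=wrap(w[3]-head(R)); 
        q,n=call(q,w[:3],w[3],nmax=w[4] if len(w)>4 else 20)
        t,l,h,jz=metrics(q); print('d',d.round(),'r',round(r,2),'n',n,'->',t.round(3),'lean %.1f head %.1f jz %.3f'%(l,h,jz),q.round(2))
    return q
E
python3 - <<'E'
from nx import *
B=(.26,.02,.23,-.82,8)
show([(.4,.16,.6,1.26),B[:4],B,B,B,(.54,-.03,.37,-.38),(.435,-.36,.30,-.1),(.455,-.3735,.2,-.1),(.508,-.3735,.082,-.1)])
E
```

```text
t 25.85
joint_pos [-0.9817  0.2123  0.2472  1.4079  0.1352  1.0423 -1.8126]
position [0.5508 0.4024 0.5212]
tcp_rot [ 3.0607 -0.5109  0.5714]
force [ 0.9246 -1.1353  0.4442]
lean deg 29.603615994603384 lean az 23.317819112225706 pos az 36.1520610453425 jaw [ 0.50576748 -0.85978217  0.07052575] x az 32.73734119779593
d [-151. -242.   79.] r 0.69 n 10 -> [0.399 0.161 0.6  ] lean 29.6 head 72.2 jz 0.071 [-0.78 -0.17  0.47  1.56 -0.29  1.36 -0.63]
d [-139. -141. -370.] r -2.08 n 20 -> [ 0.291 -0.02   0.282] lean 27.3 head -37.4 jz 0.064 [ 0.83 -0.32 -1.08  2.42  0.22  0.65 -2.66]
d [-31.  40. -52.] r -0.17 n 3 -> [ 0.292 -0.043  0.26 ] lean 25.8 head -46.5 jz 0.059 [ 1.16 -0.32 -1.28  2.43  0.16  0.6  -2.66]
d [-32.  63. -30.] r -0.01 n 4 -> [ 0.281 -0.014  0.244] lean 24.3 head -46.6 jz 0.056 [ 1.16 -0.32 -1.38  2.45  0.14  0.6  -2.74]
d [-21.  34. -14.] r -0.01 n 3 -> [0.273 0.006 0.239] lean 23.6 head -46.8 jz 0.056 [ 1.12 -0.32 -1.42  2.45  0.13  0.63 -2.81]
d [267. -36. 131.] r 0.44 n 10 -> [ 0.507 -0.039  0.377] lean 23.7 head -21.8 jz 0.053 [ 1.03  0.2  -1.43  1.91  0.62  1.02 -2.62]
d [ -72. -321.  -77.] r 0.28 n 11 -> [ 0.435 -0.36   0.299] lean 23.7 head -5.7 jz 0.053 [ 1.73  0.54 -1.51  1.95  0.7   0.82 -1.74]
d [ 20. -14. -99.] r 0.0 n 4 -> [ 0.454 -0.374  0.202] lean 23.7 head -5.7 jz 0.053 [ 1.54  0.62 -1.26  2.04  0.92  0.64 -1.91]
d [  54.    1. -120.] r -0.0 n 5 -> [ 0.508 -0.377  0.086] lean 23.5 head -5.7 jz 0.050 [ 1.26  0.75 -0.95  2.06  1.29  0.47 -2.26]
```

```bash
cat > plan6.py <<'E'
from plan4 import *
q0=np.array([-.9817,.2123,.2472,1.4079,.1352,1.0423,-1.8126])
rng=np.random.default_rng(int(sys.argv[1])); best=[]; t0=time.time(); st=np.zeros(6,int)
while time.time()-t0<300:
    hf=np.radians(rng.uniform(-14,0)); k=rng.integers(0,2); st[0]+=1
    seq=[(rng.uniform(.35,.75),rng.uniform(-.1,.45),rng.uniform(.4,.7),rng.uniform(-.3,1.3)) for _ in range(k)]
    q=q0;n=0
    for w in seq: q,m=call(q,w[:3],w[3]);n+=m
    a=rng.uniform(-.2,.7); rB=rng.uniform(.3,.5); zB=rng.uniform(.18,.4); ho=rng.uniform(-.9,.9)
    bt=(rB*np.cos(a),rB*np.sin(a),zB,a+ho); nb=0; okb=False; rm=9
    while nb<6:
        q,m=call(q,bt[:3],bt[3],nmax=6 if nb else 20); n+=m; nb+=1
        t=fkm(q)[0]; rm=min(rm,np.hypot(t[0],t[1]))
        l,jz=metrics(q)[1],metrics(q)[3]
        if l<22: okb=True;break
    if not okb or l<16 or rm<.36: continue
    st[1]+=1
    for _ in range(6):
        q2=q;n2=n
        w=(rng.uniform(.4,.75),rng.uniform(-.2,.2),rng.uniform(.35,.6),rng.uniform(-.8,.8)) if rng.random()<.8 else None
        if w: q2,m=call(q2,w[:3],w[3]); n2+=m
        ok=True
        for T in [(.435,-.36,.30),(.455,-.3735,.20),(.508,-.3735,.082)]:
            for _ in range(2):
                q2,m=call(q2,T,hf); n2+=m
                if np.linalg.norm(fkm(q2)[0]-T)<.004: break
            if np.linalg.norm(fkm(q2)[0]-T)>.008: ok=False;break
        if not ok: continue
        st[2]+=1
        t,l,h,jz=metrics(q2); marg=np.minimum(q2-LO,HI-q2).min()
        if not(18<l<32) or abs(jz)>.13: continue
        best.append((min(marg,.2)-.7*abs(jz)-.0005*n2,marg,l,h,jz,n2,q2,seq,bt,nb,w,hf,rm))
best.sort(key=lambda b:-b[0]); print(st,len(best))
r=lambda w: None if w is None else tuple(np.round(w,2).tolist())
for b in best[:3]: print(np.round(b[:5],3).tolist(),b[5],np.round(b[6],2).tolist(),[r(w) for w in b[7]],'B',r(b[8]),b[9],'C',r(b[10]),round(b[11],2),round(b[12],2))
E
for i in 1 2 3 4; do python3 plan6.py $i > pl$i.txt 2>&1 & done; wait; cat pl[1-4].txt
```

```text
[4350   13   49    0    0    0] 49
[0.07, 0.127, 21.047, -2.746, 0.022] 82 [0.62, 0.6, 0.06, 2.03, -0.87, 0.3, -0.14] [(0.54, 0.35, 0.54, 0.88)] B (0.35, 0.15, 0.2, -0.08) 6 C (0.73, 0.09, 0.55, -0.58) -0.05 0.4
[0.008, 0.059, 21.035, -2.753, 0.024] 70 [0.53, 0.61, 0.19, 2.03, -1.03, 0.35, 0.01] [(0.54, 0.35, 0.54, 0.88)] B (0.35, 0.15, 0.2, -0.08) 6 C (0.57, -0.11, 0.42, -0.28) -0.05 0.4
[-0.006, 0.046, 21.412, -13.47, 0.014] 84 [0.58, 0.59, 0.07, 2.06, -0.88, 0.22, -0.34] [(0.55, 0.15, 0.56, 1.07)] B (0.38, 0.11, 0.19, -0.15) 6 C (0.7, 0.1, 0.6, 0.33) -0.23 0.41
[4418   15   61    0    0    0] 61
[0.022, 0.084, 21.493, -6.081, 0.034] 77 [0.59, 0.6, 0.08, 2.05, -0.92, 0.25, -0.16] [(0.46, 0.31, 0.54, 0.55)] B (0.37, 0.15, 0.22, -0.1) 6 C (0.71, 0.06, 0.58, -0.29) -0.11 0.41
[0.01, 0.074, 21.598, -7.047, 0.039] 74 [0.57, 0.6, 0.1, 2.06, -1.0, 0.24, -0.11] [] B (0.31, 0.24, 0.24, 0.18) 6 C (0.75, -0.15, 0.58, -0.55) -0.12 0.4
[0.007, 0.089, 21.281, -0.154, 0.06] 79 [0.55, 0.6, 0.15, 2.04, -1.0, 0.3, 0.01] [(0.44, 0.39, 0.48, 0.97)] B (0.43, -0.06, 0.33, -0.9) 6 C (0.63, -0.17, 0.47, 0
[... 440 characters left out ...]
05] 85 [1.08, 0.66, -0.61, 2.01, 0.61, 0.28, -1.56] [(0.54, -0.1, 0.49, 1.22)] B (0.4, -0.07, 0.25, -0.93) 5 C (0.65, -0.04, 0.39, -0.59) -0.07 0.38
[4420   12   50    0    0    0] 50
[0.148, 0.255, 21.843, -11.727, 0.007] 94 [1.19, 0.72, -0.85, 2.04, 1.16, 0.42, -2.25] [(0.56, 0.02, 0.51, 0.99)] B (0.4, 0.02, 0.26, -0.8) 6 C (0.66, 0.16, 0.47, -0.41) -0.2 0.36
[0.148, 0.308, 21.862, -11.727, 0.006] 95 [1.23, 0.75, -0.93, 2.04, 1.21, 0.48, -2.29] [(0.56, 0.02, 0.51, 0.99)] B (0.4, 0.02, 0.26, -0.8) 6 C (0.66, 0.05, 0.54, -0.07) -0.2 0.36
[0.017, 0.061, 21.883, -11.729, 0.007] 79 [1.0, 0.64, -0.53, 2.05, 0.8, 0.23, -1.92] [(0.56, 0.02, 0.51, 0.99)] B (0.4, 0.02, 0.26, -0.8) 6 C None -0.2 0.36
```

Emit:
{"name": "apply_moves", "arguments": {
  "increments": [
    {"claw": 120, "xyz": [1, -35, -1], "roll": 0.04},
    {"claw": 120, "xyz": [2, -70, -2], "roll": 0.08},
    {"claw": 120, "xyz": [3, -105, -3], "roll": 0.12},
    {"claw": 120, "xyz": [3, -140, -4], "roll": 0.16},
    {"claw": 120, "xyz": [4, -175, -5], "roll": 0.2},
    {"claw": 120, "xyz": [5, -210, -6], "roll": 0.24},
    {"claw": 120, "xyz": [6, -245, -7], "roll": 0.28},
    {"claw": 120, "xyz": [7, -280, -8], "roll": 0.32},
    {"claw": 120, "xyz": [8, -315, -9], "roll": 0.36},
    {"claw": 120, "xyz": [9, -350, -10], "roll": 0.4},
    {"claw": 120, "xyz": [9, -382, -11], "roll": 0.42},
    {"claw": 120, "xyz": [9, -382, -11], "roll": 0.42}
  ]
}}

```text
t: 26.85
position: [0.5605, 0.0129, 0.5101]
tcp_rot: [3.058, -0.509, 0.985]
force: [-0.4, 0.2, -0.5]
grip_width: 0.0453
```

```bash
python3 st.py|head -3; python3 - <<'E'
from nx import *
B=(.4,.02,.26,-.8,6)
show([B[:4],B,B,B,B,B,(.66,.16,.47,-.41),(.435,-.36,.30,-.1),(.455,-.3735,.2,-.1),(.508,-.3735,.082,-.1)])
E
```

```text
t 26.85
joint_pos [-0.287   0.1156  0.5081  1.564  -0.5227  1.2336 -0.2819]
position [0.5605 0.0129 0.5101]
d [-161.    7. -250.] r -1.78 n 18 -> [ 0.418 -0.097  0.35 ] lean 25.4 head -38.1 jz 0.049 [ 0.02 -0.05 -0.19  2.12  0.47  0.86 -2.69]
d [-18. 117. -90.] r -0.13 n 6 -> [ 0.389 -0.093  0.345] lean 24.3 head -45.2 jz 0.042 [ 0.25 -0.07 -0.43  2.14  0.44  0.91 -2.8 ]
d [ 11. 113. -85.] r -0.01 n 5 -> [ 0.368 -0.067  0.334] lean 23.6 head -45.4 jz 0.035 [ 0.55 -0.1  -0.75  2.18  0.38  0.88 -2.8 ]
d [ 32.  87. -74.] r -0.01 n 5 -> [ 0.356 -0.029  0.315] lean 23.2 head -45.6 jz 0.028 [ 0.95 -0.15 -1.18  2.22  0.3   0.82 -2.8 ]
d [ 44.  49. -55.] r -0.0 n 4 -> [0.36  0.003 0.295] lean 23.2 head -45.8 jz 0.019 [ 1.24 -0.2  -1.49  2.24  0.24  0.75 -2.8 ]
d [ 40.  17. -35.] r 0.0 n 3 -> [0.361 0.006 0.293] lean 23.3 head -45.9 jz 0.009 [ 1.24 -0.2  -1.49  2.24  0.23  0.74 -2.8 ]
d [299. 154. 177.] r 0.39 n 12 -> [0.482 0.075 0.465] lean 23.6 head -23.6 jz -0.000 [ 0.99  0.04 -1.49  1.74  0.4   1.16 -2.6 ]
d [ -47. -435. -165.] r 0.31 n 14 -> [ 0.434 -0.359  0.299] lean 23.6 head -5.7 jz 0.000 [ 1.7   0.47 -1.36  1.92  0.48  0.75 -1.5 ]
d [ 21. -15. -99.] r 0.0 n 4 -> [ 0.454 -0.374  0.202] lean 23.6 head -5.7 jz -0.001 [ 1.51  0.57 -1.13  2.01  0.67  0.55 -1.64]
d [  54.    1. -120.] r -0.0 n 5 -> [ 0.508 -0.376  0.086] lean 23.6 head -5.7 jz -0.003 [ 1.18  0.7  -0.76  2.03  0.95  0.31 -1.91]
```

Emit:
{"name": "apply_moves", "arguments": {
  "increments": [
    {"claw": 120, "xyz": [-9, 0, -15], "roll": -0.1},
    {"claw": 120, "xyz": [-19, 1, -29], "roll": -0.21},
    {"claw": 120, "xyz": [-28, 1, -44], "roll": -0.31},
    {"claw": 120, "xyz": [-38, 2, -59], "roll": -0.42},
    {"claw": 120, "xyz": [-47, 2, -74], "roll": -0.52},
    {"claw": 120, "xyz": [-57, 2, -88], "roll": -0.63},
    {"claw": 120, "xyz": [-66, 3, -103], "roll": -0.73},
    {"claw": 120, "xyz": [-76, 3, -118], "roll": -0.84},
    {"claw": 120, "xyz": [-85, 4, -132], "roll": -0.94},
    {"claw": 120, "xyz": [-95, 4, -147], "roll": -1.05},
    {"claw": 120, "xyz": [-104, 5, -162], "roll": -1.15},
    {"claw": 120, "xyz": [-114, 5, -176], "roll": -1.26},
    {"claw": 120, "xyz": [-123, 5, -191], "roll": -1.36},
    {"claw": 120, "xyz": [-133, 6, -206], "roll": -1.47},
    {"claw": 120, "xyz": [-142, 6, -221], "roll": -1.57},
    {"claw": 120, "xyz": [-152, 7, -235], "roll": -1.68},
    {"claw": 120, "xyz": [-161, 7, -250], "roll": -1.78},
    {"claw": 120, "xyz": [-161, 7, -250], "roll": -1.78}
  ]
}}

```text
t: 28.35
position: [0.4185, 0.0153, 0.3111]
tcp_rot: [3.082, -0.517, -0.304]
force: [0.2, 0.1, -0.7]
grip_width: 0.0457
```

```bash
python3 st.py; python3 - <<'E'
from nx import *
B=(.4,.02,.26,-.8,6)
print('direct');show([(.435,-.36,.30,-.1),(.455,-.3735,.2,-.1),(.508,-.3735,.082,-.1)])
print('C');show([(.66,.16,.47,-.41),(.435,-.36,.30,-.1),(.455,-.3735,.2,-.1),(.508,-.3735,.082,-.1)])
print('B');q=show([B,B,B])
print('BC');show([(.66,.16,.47,-.41),(.435,-.36,.30,-.1),(.455,-.3735,.2,-.1),(.508,-.3735,.082,-.1)],q)
E
```

```text
t 28.35
joint_pos [ 0.2576 -0.061  -0.6904  2.2765  0.6011  0.6482 -2.7668]
position [0.4185 0.0153 0.3111]
tcp_rot [ 3.082  -0.517  -0.3041]
force [ 0.2432  0.0563 -0.6775]
lean deg 29.79897523882022 lean az -24.3117610653494 pos az 2.08759202372636 jaw [-0.32704236 -0.94358938  0.05179176] x az -17.426346586087696
direct
d [  16. -375.  -11.] r 0.2 n 12 -> [ 0.457 -0.293  0.294] lean 29.8 head -5.8 jz 0.057 [ 0.86  0.15 -0.3   2.12 -0.32  0.41 -0.85]
d [ -2. -80. -94.] r 0.0 n 5 -> [ 0.456 -0.373  0.201] lean 29.7 head -5.7 jz 0.057 [ 1.06  0.37 -0.41  2.14 -0.41  0.22 -0.6 ]
d [  52.   -0. -119.] r 0.0 n 5 -> [ 0.513 -0.405  0.155] lean 28.6 head -5.8 jz 0.045 [ 0.89  0.5  -0.24  2.02 -0.56  0.22 -0.45]
C
d [241. 145. 159.] r -0.11 n 10 -> [0.658 0.159 0.469] lean 29.8 head -23.5 jz 0.051 [-0.14  0.34 -0.59  1.39  0.7   1.32 -2.81]
d [-223. -519. -169.] r 0.31 n 18 -> [ 0.44  -0.356  0.3  ] lean 29.7 head -5.8 jz 0.054 [ 1.13  0.2  -0.45  2.04 -0.32  0.48 -0.73]
d [  15.  -17. -100.] r 0.0 n 4 -> [ 0.455 -0.374  0.201] lean 29.7 head -5.7 jz 0.054 [ 1.11  0.38 -0.47  2.13 -0.31  0
[... 358 characters left out ...]
37 [ 1.28 -0.31 -1.5   2.26  0.23  0.69 -2.79]
d [ 36.  22. -39.] r -0.0 n 3 -> [0.365 0.003 0.295] lean 28.7 head -45.8 jz 0.027 [ 1.3  -0.33 -1.5   2.27  0.18  0.67 -2.74]
BC
d [295. 157. 175.] r 0.39 n 12 -> [0.501 0.088 0.476] lean 29.0 head -23.5 jz 0.019 [ 1.43 -0.33 -1.5   1.73 -0.06  1.   -2.1 ]
d [ -66. -448. -176.] r 0.31 n 15 -> [ 0.435 -0.36   0.3  ] lean 29.0 head -5.7 jz 0.019 [ 1.53  0.29 -0.95  2.   -0.02  0.52 -1.  ]
d [  20.  -14. -100.] r 0.0 n 4 -> [ 0.454 -0.374  0.201] lean 29.0 head -5.7 jz 0.018 [ 1.33  0.44 -0.75  2.1   0.14  0.27 -1.11]
d [  54.    1. -119.] r -0.0 n 5 -> [ 0.514 -0.401  0.133] lean 28.0 head -5.7 jz 0.005 [ 1.15  0.6  -0.62  2.01  0.34  0.22 -1.29]
```

```bash
cat > plan7.py <<'E'
from plan4 import *
q0=np.array([.2576,-.061,-.6904,2.2765,.6011,.6482,-2.7668])
rng=np.random.default_rng(int(sys.argv[1])); best=[]; t0=time.time(); st=np.zeros(6,int)
while time.time()-t0<300:
    hf=np.radians(rng.uniform(-14,0)); k=rng.integers(1,4); st[0]+=1
    seq=[(rng.uniform(.4,.75),rng.uniform(-.25,.4),rng.uniform(.3,.65),rng.uniform(-1.2,1)) for _ in range(k)]
    q=q0;n=0;ok=True
    for w in seq:
        q,m=call(q,w[:3],w[3]);n+=m
        if np.hypot(*fkm(q)[0][:2])<.37: ok=False
    if not ok: continue
    for T in [(.435,-.36,.30),(.455,-.3735,.20),(.508,-.3735,.082)]:
        for _ in range(2):
            q,m=call(q,T,hf); n+=m
            if np.linalg.norm(fkm(q)[0]-T)<.004: break
        if np.linalg.norm(fkm(q)[0]-T)>.008: ok=False;break
        st[1]+=1
    if not ok: continue
    st[2]+=1
    t,l,h,jz=metrics(q); marg=np.minimum(q-LO,HI-q).min()
    if not(18<l<34) or abs(jz)>.13: continue
    best.append((min(marg,.2)-.7*abs(jz)-.0008*n,marg,l,h,jz,n,q,seq,hf))
best.sort(key=lambda b:-b[0]); print(st,len(best))
r=lambda w: None if w is None else tuple(np.round(w,2).tolist())
for b in best[:4]: print(np.round(b[:5],3).tolist(),b[5],np.round(b[6],2).tolist(),[r(w) for w in b[7]],round(b[8],2))
E
for i in 1 2 3 4; do python3 plan7.py $i > pl$i.txt 2>&1 & done; wait; cat pl[1-4].txt
```

```text
[3185 5654   16    0    0    0] 16
[0.108, 0.172, 28.17, -10.587, 0.031] 52 [1.23, 0.72, -0.86, 2.13, 1.6, 0.34, -2.64] [(0.5, 0.04, 0.42, -1.09), (0.73, -0.06, 0.47, 0.13), (0.59, -0.01, 0.32, 0.12)] -0.19
[0.096, 0.153, 28.091, -9.698, 0.029] 45 [1.22, 0.71, -0.84, 2.12, 1.57, 0.32, -2.59] [(0.52, -0.03, 0.36, -1.1), (0.63, 0.06, 0.38, -0.38)] -0.17
[0.095, 0.16, 28.704, -9.56, 0.038] 49 [1.23, 0.71, -0.85, 2.13, 1.63, 0.33, -2.65] [(0.64, 0.32, 0.48, -0.84), (0.65, -0.13, 0.31, -0.07)] -0.17
[0.069, 0.127, 28.965, -10.702, 0.031] 44 [1.23, 0.72, -0.85, 2.13, 1.66, 0.33, -2.69] [(0.53, 0.3, 0.31, -0.65), (0.59, -0.19, 0.36, -0.63)] -0.19
[3348 5991   10    0    0    0] 10
[0.109, 0.172, 28.123, -10.259, 0.031] 52 [1.23, 0.72, -0.86, 2.12, 1.59, 0.34, -2.62] [(0.46, -0.11, 0.41, -1.16), (0.68, 0.11, 0.39, 0.0)] -0.18
[0.105, 0.164, 28.184, -9.671, 0.034] 45 [1.23, 0.72, -0.85, 2.12, 1.59, 0.33, -2.61] [(0.49, 0.07, 0.44, -1.0), (0.7, 0.06, 0.36, -0.1)] -0.17
[0.1, 0.152, 28.085, -9.602, 0.029] 40 [1.22, 0.71, -0.84, 2.12, 1.56, 0.32, -2.58] [(0.45, 0.23, 0.4, -0.79), (0.44, -0.22, 0
[... 752 characters left out ...]
 (0.55, 0.39, 0.46, -0.9), (0.71, -0.12, 0.52, 0.48)] -0.12
[3266 5838   12    0    0    0] 12
[0.039, 0.1, 28.24, -12.275, 0.035] 46 [1.23, 0.72, -0.88, 2.14, 1.65, 0.38, -2.72] [(0.43, 0.08, 0.37, -0.81), (0.75, -0.2, 0.5, -0.5)] -0.21
[0.023, 0.077, 27.333, -2.906, 0.029] 42 [1.22, 0.71, -0.79, 2.09, 1.28, 0.25, -2.18] [(0.61, 0.12, 0.32, -1.06), (0.42, 0.0, 0.43, -1.08), (0.66, -0.16, 0.46, -0.29)] -0.05
[0.02, 0.091, 27.675, -13.147, 0.04] 54 [1.22, 0.73, -0.89, 2.13, 1.63, 0.41, -2.73] [(0.47, 0.33, 0.4, -1.09), (0.75, -0.01, 0.42, 0.39)] -0.23
[-0.002, 0.05, 27.07, -0.957, 0.032] 37 [1.2, 0.7, -0.75, 2.08, 1.17, 0.22, -2.04] [(0.49, 0.3, 0.44, -1.14), (0.43, -0.04, 0.32, -0.62)] -0.02
```

```bash
python3 - <<'E'
from nx import *
F=[(.435,-.36,.30,-.17),(.455,-.3735,.2,-.17),(.508,-.3735,.082,-.17),(.508,-.3735,.082,-.17)]
for s in [[(.64,.32,.48,-.84),(.65,-.13,.31,-.07)],[(.53,.3,.31,-.65),(.59,-.19,.36,-.63)],[(.65,.3,.45,-.6),(.62,-.15,.33,-.5)],[(.6,.05,.45,-.5),(.62,-.15,.36,-.5)]]:
    print(s); show(s+F)
E
```

```text
[(0.64, 0.32, 0.48, -0.84), (0.65, -0.13, 0.31, -0.07)]
d [221. 305. 169.] r -0.54 n 13 -> [0.422 0.057 0.504] lean 29.7 head -47.9 jz 0.047 [ 1.21 -0.25 -1.49  1.69  0.25  1.31 -2.77]
d [ 228. -187. -194.] r 0.77 n 11 -> [ 0.64  -0.128  0.313] lean 29.6 head -3.9 jz 0.049 [ 0.98  0.5  -1.29  1.87  0.97  0.81 -2.4 ]
d [-205. -232.  -13.] r -0.1 n 10 -> [ 0.438 -0.36   0.297] lean 29.6 head -9.8 jz 0.050 [ 1.79  0.51 -1.51  2.04  0.77  0.65 -1.87]
d [ 17. -14. -97.] r 0.0 n 4 -> [ 0.453 -0.376  0.205] lean 29.5 head -9.7 jz 0.048 [ 1.56  0.56 -1.2   2.12  1.04  0.45 -2.08]
d [  55.    2. -123.] r -0.0 n 5 -> [ 0.51  -0.384  0.099] lean 28.9 head -9.7 jz 0.040 [ 1.24  0.7  -0.86  2.11  1.54  0.33 -2.56]
d [ -2.  11. -17.] r -0.0 n 2 -> [ 0.51  -0.378  0.088] lean 28.7 head -9.7 jz 0.038 [ 1.24  0.72 -0.87  2.13  1.64  0.35 -2.66]
[(0.53, 0.3, 0.31, -0.65), (0.59, -0.19, 0.36, -0.63)]
d [111. 285.  -1.] r -0.35 n 10 -> [0.397 0.093 0.399] lean 29.9 head -37.2 jz 0.042 [ 1.06 -0.29 -1.45  1.98  0.22  0.99 -2.75]
d [ 193. -283.  -39.] r 0.02 n 11 -> [ 0.54  -0.178  0.375] lean 29.8 head -
[... 1539 characters left out ...]
 0.051 [ 0.14  0.21 -0.7   1.62  0.66  1.2  -2.81]
d [  21. -199.  -90.] r -0.0 n 8 -> [ 0.62 -0.15  0.36] lean 29.8 head -28.7 jz 0.052 [ 0.46  0.26 -0.59  1.8   0.67  0.82 -2.56]
d [-185. -210.  -60.] r 0.33 n 9 -> [ 0.446 -0.355  0.293] lean 29.8 head -9.8 jz 0.056 [ 1.43  0.26 -0.89  2.05  0.12  0.42 -1.25]
d [  9. -19. -93.] r 0.0 n 4 -> [ 0.453 -0.375  0.203] lean 29.8 head -9.7 jz 0.054 [ 1.23  0.39 -0.66  2.14  0.29  0.2  -1.36]
d [  55.    1. -121.] r -0.0 n 5 -> [ 0.512 -0.404  0.155] lean 28.7 head -9.8 jz 0.043 [ 1.1   0.54 -0.58  2.03  0.55  0.2  -1.61]
d [ -4.  31. -73.] r 0.0 n 4 -> [ 0.52  -0.398  0.124] lean 27.6 head -9.7 jz 0.032 [ 1.09  0.6  -0.6   2.04  0.82  0.2  -1.88]
```

Emit:
{"name": "apply_moves", "arguments": {
  "increments": [
    {"claw": 120, "xyz": [12, 10, 14], "roll": -0.07},
    {"claw": 120, "xyz": [24, 18, 28], "roll": -0.14},
    {"claw": 120, "xyz": [36, 26, 42], "roll": -0.21},
    {"claw": 120, "xyz": [48, 34, 56], "roll": -0.28},
    {"claw": 120, "xyz": [60, 42, 70], "roll": -0.35},
    {"claw": 120, "xyz": [72, 50, 84], "roll": -0.42},
    {"claw": 120, "xyz": [84, 58, 98], "roll": -0.49},
    {"claw": 120, "xyz": [96, 66, 112], "roll": -0.54},
    {"claw": 120, "xyz": [96, 66, 112], "roll": -0.54}
  ]
}}

```text
t: 29.1
position: [0.4422, 0.0439, 0.437]
tcp_rot: [3.131, -0.522, -0.82]
force: [-1.8, 0.7, 1.1]
grip_width: 0.0451
```

```bash
python3 st.py; python3 - <<'E'
from nx import *
F=[(.435,-.36,.30,-.17),(.455,-.3735,.2,-.17),(.508,-.3735,.082,-.17),(.508,-.3735,.082,-.17)]
for s in [[],[(.65,-.13,.31,-.07)],[(.59,-.19,.36,-.63)]]:
    print(s); show(s+F)
E
```

```text
t 29.1
joint_pos [ 1.3195 -0.2891 -1.5195  1.8511  0.1914  1.0545 -2.7031]
position [0.4422 0.0439 0.437 ]
tcp_rot [ 3.1307 -0.5221 -0.8198]
force [-1.8417  0.7103  1.1117]
lean deg 29.91867428848596 lean az -48.221647284979376 pos az 5.66545385795919 jaw [-0.7346907  -0.67833685  0.00941819] x az -46.97336671679968
[]
d [  -7. -404. -137.] r 0.65 n 13 -> [ 0.438 -0.359  0.298] lean 29.9 head -9.8 jz 0.010 [ 1.52  0.28 -0.94  2.03  0.    0.47 -1.09]
d [ 17. -15. -98.] r 0.0 n 4 -> [ 0.453 -0.374  0.202] lean 29.9 head -9.7 jz 0.010 [ 1.31  0.42 -0.73  2.12  0.16  0.23 -1.2 ]
d [  55.    1. -120.] r -0.0 n 5 -> [ 0.51  -0.407  0.154] lean 28.9 head -9.7 jz -0.002 [ 1.18  0.57 -0.65  2.01  0.39  0.23 -1.41]
d [ -2.  33. -72.] r -0.0 n 4 -> [ 0.519 -0.401  0.125] lean 27.8 head -9.7 jz -0.014 [ 1.18  0.63 -0.68  2.01  0.64  0.23 -1.66]
[(0.65, -0.13, 0.31, -0.07)]
d [ 208. -174. -127.] r 0.75 n 10 -> [ 0.593 -0.114  0.336] lean 29.8 head -3.9 jz 0.011 [ 1.1   0.37 -1.31  1.94  0.74  0.69 -2.23]
d [-158. -246.  -36.] r -0.1 n 10 -> [ 0.435 -0.36   0.299] lean 29.8 head -9.7 jz 0.011 [ 1.
[... 414 characters left out ...]
41  0.18 -2.43]
[(0.59, -0.19, 0.36, -0.63)]
d [ 148. -234.  -77.] r 0.19 n 9 -> [ 0.485 -0.156  0.405] lean 30.3 head -36.1 jz 0.003 [ 1.63 -0.04 -1.52  1.96  0.33  0.75 -2.29]
d [ -50. -204. -105.] r 0.46 n 8 -> [ 0.435 -0.359  0.299] lean 30.3 head -9.7 jz 0.003 [ 1.81  0.5  -1.47  2.02  0.63  0.6  -1.7 ]
d [ 20. -14. -99.] r 0.0 n 4 -> [ 0.453 -0.375  0.205] lean 30.2 head -9.7 jz 0.002 [ 1.57  0.56 -1.15  2.11  0.85  0.38 -1.87]
d [  55.    2. -123.] r -0.0 n 5 -> [ 0.512 -0.39   0.106] lean 29.5 head -9.7 jz -0.008 [ 1.24  0.68 -0.79  2.08  1.25  0.22 -2.24]
d [ -4.  16. -24.] r -0.0 n 2 -> [ 0.511 -0.382  0.093] lean 29.1 head -9.7 jz -0.013 [ 1.2   0.68 -0.74  2.1   1.35  0.18 -2.35]
```

```bash
sed -e "s/^q0=.*/q0=np.array([1.3195,-.2891,-1.5195,1.8511,.1914,1.0545,-2.7031])/" -e "s/<300/<150/" -e "s/rng.uniform(-1.2,1)) for/rng.uniform(-1.0,.6)) for/" plan7.py > plan8.py
for i in 1 2 3 4; do python3 plan8.py $i > pl$i.txt 2>&1 & done; wait; cat pl[1-4].txt
```

```text
[2070 4140   73    0    0    0] 73
[-0.009, 0.016, 29.341, -3.062, -0.001] 30 [1.25, 0.71, -0.78, 2.09, 1.2, 0.19, -2.07] [(0.62, -0.15, 0.44, -0.18)] -0.05
[-0.014, 0.012, 29.799, -0.191, -0.006] 27 [1.27, 0.72, -0.8, 2.07, 1.0, 0.18, -1.81] [(0.53, -0.07, 0.37, -0.61)] -0.0
[-0.015, 0.016, 29.317, -1.999, 0.001] 37 [1.25, 0.71, -0.78, 2.08, 1.16, 0.19, -2.01] [(0.47, 0.04, 0.37, -0.42), (0.7, -0.11, 0.31, 0.21)] -0.04
[-0.016, 0.016, 29.333, -3.306, -0.001] 39 [1.24, 0.71, -0.78, 2.09, 1.21, 0.19, -2.09] [(0.69, -0.1, 0.36, 0.3), (0.74, -0.22, 0.31, 0.26)] -0.06
[2077 4127   52    0    0    0] 52
[-0.008, 0.023, 29.688, -0.432, -0.008] 31 [1.28, 0.73, -0.81, 2.07, 1.03, 0.19, -1.84] [(0.65, -0.14, 0.32, -0.91)] -0.01
[-0.009, 0.018, 29.45, -1.675, 0.002] 31 [1.26, 0.72, -0.79, 2.08, 1.17, 0.19, -2.02] [(0.66, -0.2, 0.37, -0.18)] -0.03
[-0.01, 0.019, 29.328, -0.344, -0.003] 34 [1.26, 0.72, -0.79, 2.07, 1.02, 0.19, -1.84] [(0.63, -0.25, 0.55, 0.13)] -0.01
[-0.011, 0.021, 29.326, -0.524, -0.003] 37 [1.26, 0.72, -0.79, 2.07, 1.03, 0.19, -1.85] [(0.68, -0.08, 0.63, -0.1)] -0.01
[2084 41
[... 326 characters left out ...]
, 2.07, 1.04, 0.18, -1.88] [(0.53, 0.01, 0.44, -0.22)] -0.02
[-0.014, 0.012, 29.474, -1.038, 0.003] 30 [1.25, 0.72, -0.79, 2.08, 1.14, 0.18, -1.97] [(0.65, -0.2, 0.33, -0.21)] -0.02
[2052 4084   48    0    0    0] 48
[-0.005, 0.016, 29.406, -2.078, -0.001] 26 [1.25, 0.72, -0.79, 2.08, 1.16, 0.19, -2.01] [(0.45, -0.17, 0.33, -0.63)] -0.04
[-0.01, 0.016, 29.338, -2.861, -0.0] 32 [1.25, 0.71, -0.78, 2.09, 1.19, 0.19, -2.06] [(0.69, -0.25, 0.37, 0.09)] -0.05
[-0.012, 0.016, 29.351, -2.828, -0.001] 34 [1.25, 0.71, -0.78, 2.09, 1.19, 0.19, -2.06] [(0.7, -0.24, 0.38, 0.49)] -0.05
[-0.014, 0.011, 29.636, -0.338, 0.002] 29 [1.26, 0.72, -0.79, 2.08, 1.1, 0.18, -1.92] [(0.59, -0.14, 0.35, -0.11)] -0.01
```

```bash
python3 - <<'E'
from nx import *
h=-.035
q=show([(.45,-.17,.33,-.63),(.435,-.36,.30,h),(.455,-.3735,.2,h),(.508,-.3735,.082,h)])
print('out'); q1=show([(.508,-.3735,.084,h),(.46,-.3735,.10,h),(.43,-.3735,.16,h),(.45,-.30,.25,.3),(.50,-.16,.2,1.15),(.51,-.141,.09,1.15)],q)
E
```

```text
d [   8. -214. -107.] r 0.19 n 8 -> [ 0.447 -0.17   0.332] lean 29.9 head -36.1 jz 0.009 [ 1.39  0.01 -1.31  2.16  0.52  0.59 -2.5 ]
d [ -12. -190.  -32.] r 0.59 n 7 -> [ 0.435 -0.359  0.298] lean 29.9 head -2.0 jz 0.009 [ 1.83  0.56 -1.52  1.99  0.61  0.67 -1.54]
d [ 20. -15. -98.] r 0.0 n 4 -> [ 0.454 -0.375  0.202] lean 29.9 head -2.0 jz 0.008 [ 1.63  0.63 -1.24  2.07  0.8   0.46 -1.67]
d [  54.    1. -120.] r -0.0 n 5 -> [ 0.507 -0.381  0.092] lean 29.7 head -1.9 jz 0.002 [ 1.26  0.71 -0.78  2.08  1.11  0.17 -1.96]
out
d [ 1.  7. -8.] r -0.0 n 2 -> [ 0.509 -0.377  0.089] lean 29.6 head -2.0 jz -0.000 [ 1.25  0.71 -0.78  2.09  1.15  0.17 -2.  ]
d [-49.   4.  11.] r -0.0 n 3 -> [ 0.46  -0.374  0.1  ] lean 29.6 head -2.0 jz -0.000 [ 1.37  0.68 -0.85  2.16  1.17  0.17 -1.98]
d [-30.   0.  60.] r -0.0 n 3 -> [ 0.432 -0.364  0.148] lean 29.8 head -2.0 jz 0.004 [ 1.56  0.64 -1.09  2.18  1.    0.3  -1.84]
d [ 18.  64. 102.] r 0.34 n 5 -> [ 0.451 -0.298  0.247] lean 29.8 head 17.2 jz 0.005 [ 1.72  0.68 -1.5   2.04  0.62  0.66 -1.3 ]
d [ 49. 138. -47.] r 0.85 n 9 -> [ 0.5  -0.16  0.2 ] lean 29.8 head 65.9 jz 0.005 [ 1.37  0.92 -1.52  1.9   0.56  0.96 -0.69]
d [  10.   19. -110.] r 0.0 n 5 -> [ 0.51  -0.141  0.09 ] lean 29.8 head 65.9 jz 0.005 [ 1.26  1.02 -1.34  2.    0.73  0.75 -0.77]
```

Emit:
{"name": "apply_moves", "arguments": {
  "increments": [
    {"claw": 130, "xyz": [1, -27, -13], "roll": 0.02},
    {"claw": 130, "xyz": [2, -54, -27], "roll": 0.05},
    {"claw": 130, "xyz": [3, -80, -40], "roll": 0.08},
    {"claw": 130, "xyz": [4, -107, -53], "roll": 0.1},
    {"claw": 130, "xyz": [5, -134, -67], "roll": 0.12},
    {"claw": 130, "xyz": [6, -160, -80], "roll": 0.14},
    {"claw": 130, "xyz": [7, -187, -94], "roll": 0.17},
    {"claw": 130, "xyz": [8, -214, -107], "roll": 0.19}
  ]
}}

```text
t: 29.77
position: [0.4509, -0.1705, 0.3298]
tcp_rot: [3.132, -0.523, -0.628]
force: [0.6, -0.9, 1.1]
grip_width: 0.0418
```

```bash
python3 st.py|sed -n '2,3p;6p'; python3 - <<'E'
from nx import *
h=-.035
q=show([(.435,-.36,.30,h),(.455,-.3735,.2,h),(.508,-.3735,.082,h)])
E
```

```text
joint_pos [ 1.3642  0.0337 -1.309   2.1586  0.5731  0.6019 -2.5552]
position [ 0.4509 -0.1705  0.3298]
lean deg 29.984674717455004 lean az -37.100420458106434 pos az -20.716536027670863 jaw [-0.5911533  -0.80651273  0.00865946] x az -35.95423694579517
d [ -16. -189.  -30.] r 0.59 n 7 -> [ 0.436 -0.359  0.297] lean 30.0 head -2.0 jz 0.009 [ 1.82  0.56 -1.51  1.99  0.6   0.66 -1.54]
d [ 19. -15. -97.] r 0.0 n 4 -> [ 0.454 -0.375  0.202] lean 30.0 head -2.0 jz 0.008 [ 1.62  0.63 -1.23  2.07  0.8   0.45 -1.66]
d [  54.    1. -120.] r -0.0 n 5 -> [ 0.51  -0.383  0.095] lean 29.6 head -2.0 jz 0.002 [ 1.28  0.72 -0.82  2.07  1.12  0.21 -1.96]
```

Emit:
{"name": "apply_moves", "arguments": {
  "increments": [
    {"claw": 130, "xyz": [-2, -27, -4], "roll": 0.08},
    {"claw": 130, "xyz": [-5, -54, -9], "roll": 0.17},
    {"claw": 130, "xyz": [-7, -81, -13], "roll": 0.25},
    {"claw": 130, "xyz": [-9, -108, -17], "roll": 0.34},
    {"claw": 130, "xyz": [-11, -135, -21], "roll": 0.42},
    {"claw": 130, "xyz": [-14, -162, -26], "roll": 0.51},
    {"claw": 130, "xyz": [-16, -189, -30], "roll": 0.59},
    {"claw": 130, "xyz": [-16, -189, -30], "roll": 0.59}
  ]
}}

```text
t: 30.43
position: [0.4328, -0.3682, 0.297]
tcp_rot: [-3.141, -0.526, -0.049]
force: [-0.3, -1.0, 1.1]
grip_width: 0.0418
```

```bash
python3 st.py; python3 - <<'E'
from h import *
p=snap('wrist','w12'); print(repr(p['position']),repr(p['attitude']))
for o in ['small','small_tip','scope_head','scope_eyes']:
    print(o,[(np.round(r['centre'],3).tolist(),round(r['confidence'],2)) for r in viewer.mark_of(o,p)[:2]])
p=snap('scene','s12')
E
```

```text
t 30.4333
joint_pos [ 1.8096  0.5153 -1.4157  1.9792  0.4698  0.6211 -1.3984]
position [ 0.4328 -0.3682  0.297 ]
tcp_rot [-3.1414 -0.526  -0.0494]
force [-0.3331 -1.0464  1.0625]
lean deg 30.139297210156336 lean az -2.812491523946238 pos az -40.39092123809176 jaw [-4.92904388e-02 -9.98784479e-01 -1.29579067e-04] x az -2.829589491303964
array([ 0.42554595, -0.36872647,  0.44474318]) array([-2.89000183e+00, -4.93472608e-05, -1.61926535e+00])
small [([0.544, -0.364, 0.17], 0.44)]
small_tip [([0.504, -0.375, 0.088], 0.6), ([0.772, -0.156, -0.002], 0.6)]
scope_head [([0.545, -0.363, 0.172], 0.67)]
scope_eyes [([0.512, -0.36, 0.316], 0.75)]
```

View pics/w12.png

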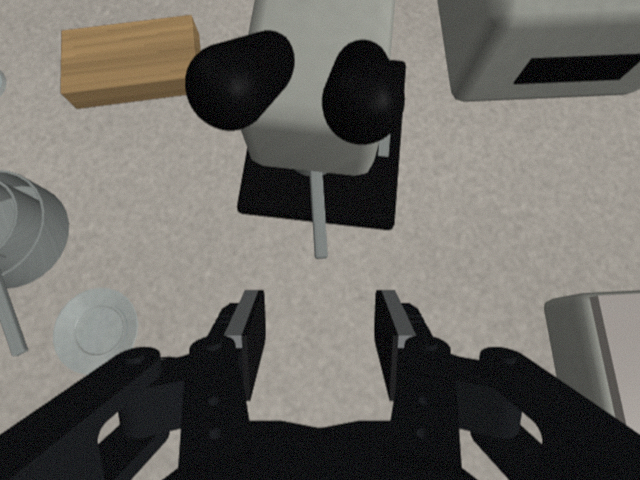

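View pics/s12.png

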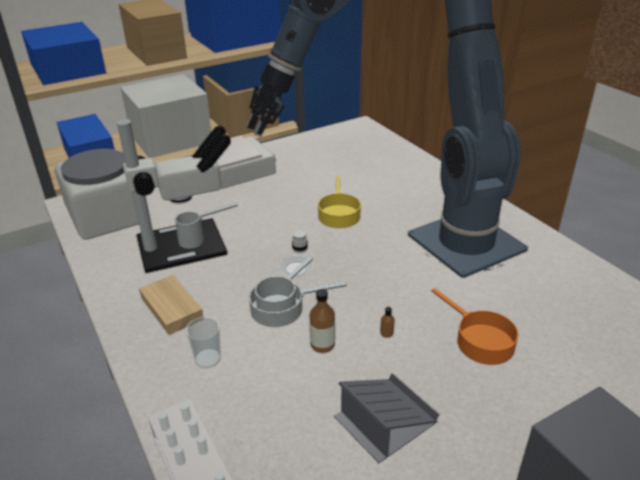

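```bash
python3 - <<'E'
from h import *
p=dict(position=[0.42554595,-0.36872647,0.44474318],attitude=[-2.89000183,-4.93e-05,-1.61926535],mtx=np.array([[401.888,0,319.47],[0,401.888,239.124],[0,0,1]]))
a=ray(p,(321,255),.09);b=ray(p,(316.5,176),.092);print(a,b,np.degrees(np.arctan2(*(b-a)[1::-1])))
from nx import *
h=-.035
q=show([(.455,-.3725,.2,h),(.475,-.3735,.15,h),(.51,-.3735,.086,h),(.51,-.3735,.086,h)])
E
```

```text
[ 0.5017814  -0.37382396  0.09      ] [ 0.5777206  -0.37331734  0.092     ] 0.3822388588205827
d [  19.  -14. -101.] r -0.0 n 4 -> [ 0.454 -0.374  0.203] lean 30.0 head -2.0 jz 0.010 [ 1.58  0.57 -1.13  2.08  0.65  0.39 -1.53]
d [ 21.   0. -53.] r -0.0 n 3 -> [ 0.474 -0.376  0.153] lean 29.9 head -2.0 jz 0.008 [ 1.41  0.61 -0.94  2.1   0.76  0.26 -1.63]
d [ 36.   2. -67.] r -0.0 n 4 -> [ 0.513 -0.384  0.099] lean 29.5 head -2.0 jz 0.002 [ 1.24  0.69 -0.76  2.06  0.92  0.18 -1.78]
d [ -3.  10. -13.] r -0.0 n 2 -> [ 0.512 -0.38   0.094] lean 29.3 head -2.0 jz -0.002 [ 1.24  0.7  -0.76  2.07  0.97  0.18 -1.83]
```

Emit:
{"name": "apply_moves", "arguments": {
  "increments": [
    {"claw": 130, "xyz": [6, -2, -26], "roll": 0.02},
    {"claw": 130, "xyz": [12, -3, -52], "roll": 0.03},
    {"claw": 130, "xyz": [18, -5, -78], "roll": 0.04},
    {"claw": 130, "xyz": [24, -5, -100], "roll": 0.04},
    {"claw": 130, "xyz": [30, -5, -115], "roll": 0.04},
    {"claw": 130, "xyz": [33, -5, -125], "roll": 0.04},
    {"claw": 130, "xyz": [33, -5, -125], "roll": 0.04}
  ]
}}

```text
t: 31.32
position: [0.4692, -0.3611, 0.1752]
tcp_rot: [3.128, -0.522, 0.009]
force: [0.7, 0.7, 1.0]
grip_width: 0.042
```

```bash
python3 st.py; python3 - <<'E'
from nx import *
h=-.01
q=show([(.515,-.3735,.082,h),(.515,-.3735,.082,h)])
E
```

```text
t 31.3167
joint_pos [ 1.4818  0.5973 -1.0455  2.0983  0.7156  0.3282 -1.5634]
position [ 0.4692 -0.3611  0.1752]
tcp_rot [ 3.1277 -0.5217  0.0094]
force [0.7109 0.6651 1.0224]
lean deg 29.903186179584466 lean az -1.0584133600772025 pos az -37.58264299774264 jaw [ 0.00244493 -0.99992467  0.01202813] x az 0.5363092278675351
d [ 46. -12. -93.] r -0.02 n 4 -> [ 0.518 -0.386  0.098] lean 29.4 head -0.5 jz 0.004 [ 1.26  0.72 -0.81  2.04  0.95  0.22 -1.77]
d [ -3.  12. -16.] r -0.0 n 2 -> [ 0.516 -0.378  0.087] lean 29.3 head -0.6 jz 0.001 [ 1.23  0.71 -0.75  2.06  0.99  0.17 -1.82]
```

Emit:
{"name": "apply_moves", "arguments": {
  "increments": [
    {"claw": 130, "xyz": [2, -12, -5], "roll": -0.01},
    {"claw": 130, "xyz": [10, -12, -20], "roll": -0.02},
    {"claw": 130, "xyz": [18, -12, -35], "roll": -0.02},
    {"claw": 130, "xyz": [26, -12, -50], "roll": -0.02},
    {"claw": 130, "xyz": [30, -12, -60], "roll": -0.02},
    {"claw": 130, "xyz": [30, -12, -60], "roll": -0.02}
  ]
}}

```text
t: 31.82
position: [0.4999, -0.3732, 0.1149]
tcp_rot: [3.127, -0.522, -0.01]
force: [-0.6, -0.1, 0.7]
grip_width: 0.042
```

```bash
python3 st.py; python3 - <<'E'
from h import *
p=snap('wrist','w13')
E
```

```text
t 31.8167
joint_pos [ 1.2797  0.6587 -0.802   2.0941  0.923   0.1832 -1.7703]
position [ 0.4999 -0.3732  0.1149]
tcp_rot [ 3.127  -0.5217 -0.0098]
force [-0.5813 -0.1194  0.7382]
lean deg 29.90275402496326 lean az -2.241911666976323 pos az -36.74498439911297 jaw [-0.01709654 -0.9997736   0.01266718] x az -0.562442078705958
```

View pics/w13.png

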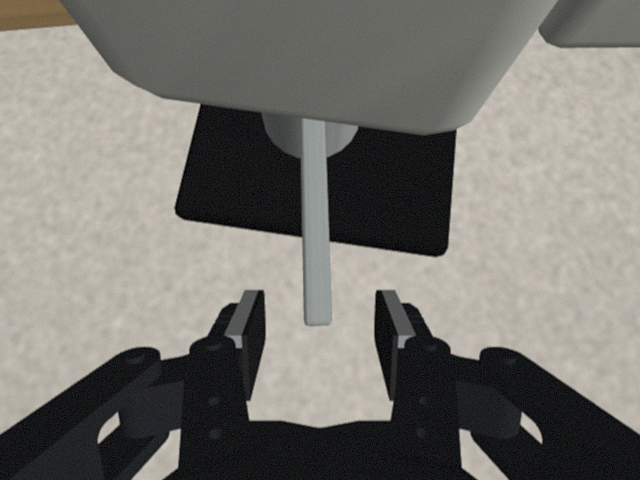

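Emit:
{"name": "apply_moves", "arguments": {
  "increments": [
    {"claw": 130, "xyz": [5, 0, -10], "roll": 0},
    {"claw": 130, "xyz": [10, 0, -20], "roll": 0},
    {"claw": 130, "xyz": [14, 0, -29], "roll": 0},
    {"claw": 130, "xyz": [15, 0, -33], "roll": 0},
    {"claw": 130, "xyz": [15, 0, -33], "roll": 0},
    {"claw": 130, "xyz": [15, 0, -33], "roll": 0}
  ]
}}

```text
t: 32.37
position: [0.5146, -0.3742, 0.0837]
tcp_rot: [3.125, -0.523, -0.01]
force: [-0.5, 0.1, 0.3]
grip_width: 0.042
```

```bash
python3 st.py
```

```text
t 32.3667
joint_pos [ 1.24    0.7239 -0.7836  2.0913  1.3144  0.1786 -2.1488]
position [ 0.5146 -0.3742  0.0837]
tcp_rot [ 3.1253 -0.5227 -0.0099]
force [-0.4872  0.0678  0.341 ]
lean deg 29.96093641226695 lean az -2.4319380637075017 pos az -36.020479159867556 jaw [-0.0180151  -0.9997386   0.01407821] x az -0.5675716125586908
```

Emit:
{"name": "apply_moves", "arguments": {
  "force": 110,
  "increments": [
    {"claw": 160, "xyz": [1, 1, -2], "roll": 0},
    {"claw": 190, "xyz": [1, 1, -2], "roll": 0},
    {"claw": 220, "xyz": [1, 1, -2], "roll": 0},
    {"claw": 255, "xyz": [1, 1, -2], "roll": 0},
    {"claw": 255, "xyz": [1, 1, -2], "roll": 0},
    {"claw": 255, "xyz": [1, 1, -2], "roll": 0},
    {"claw": 255, "xyz": [1, 1, -2], "roll": 0}
  ]
}}

```text
t: 32.95
position: [0.5154, -0.3737, 0.0818]
tcp_rot: [3.125, -0.523, -0.01]
force: [-2.3, -1.4, 4.3]
grip_width: 0.0096
```

```bash
python3 st.py; python3 - <<'E'
from h import *
p=snap('wrist','w14');p=snap('scene','s14')
cv2.imwrite('pics/s14c.png',cv2.resize(p['color'][80:280,100:320,::-1],None,fx=3,fy=3))
from nx import *
h=-.01
show([(.48,-.3735,.088,h),(.44,-.3735,.10,h),(.43,-.3735,.16,h),(.45,-.30,.25,.3),(.50,-.16,.2,1.15),(.51,-.141,.09,1.15)])
E
```

```text
t 32.95
joint_pos [ 1.2355  0.7264 -0.7804  2.0925  1.3452  0.178  -2.1806]
position [ 0.5154 -0.3737  0.0818]
tcp_rot [ 3.1247 -0.5226 -0.0103]
force [-2.2722 -1.4205  4.2806]
lean deg 29.954255708635202 lean az -2.5302916449718196 pos az -35.9405892589066 jaw [-0.01871445 -0.99971739  0.01466008] x az -0.5885991877980483
d [-36.   0.   6.] r 0.0 n 3 -> [ 0.48  -0.374  0.088] lean 29.9 head -0.6 jz 0.014 [ 1.32  0.71 -0.82  2.15  1.37  0.17 -2.17]
d [-40.   0.  12.] r 0.0 n 3 -> [ 0.44  -0.372  0.098] lean 30.0 head -0.6 jz 0.015 [ 1.42  0.68 -0.88  2.2   1.37  0.17 -2.14]
d [-10.  -2.  62.] r 0.0 n 3 -> [ 0.431 -0.358  0.14 ] lean 30.4 head -0.6 jz 0.022 [ 1.54  0.64 -1.06  2.21  1.15  0.26 -1.97]
d [ 19.  58. 110.] r 0.31 n 5 -> [ 0.457 -0.294  0.236] lean 30.6 head 17.2 jz 0.025 [ 1.69  0.65 -1.44  2.07  0.62  0.57 -1.31]
d [ 43. 134. -36.] r 0.85 n 9 -> [ 0.5   -0.16   0.199] lean 30.6 head 65.8 jz 0.024 [ 1.38  0.92 -1.52  1.92  0.56  0.92 -0.69]
d [  10.   19. -109.] r 0.0 n 5 -> [ 0.51  -0.142  0.091] lean 30.6 head 65.9 jz 0.024 [ 1.27  1.01 -1.33  2.02  0.74  0.71 -0.77]
```

View pics/w14.png

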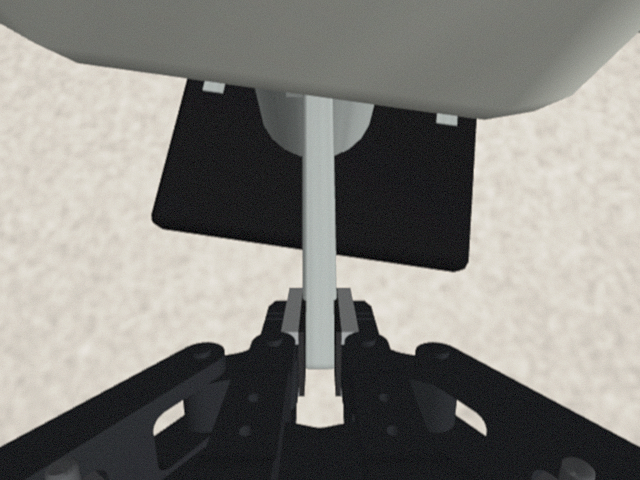

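View pics/s14c.png

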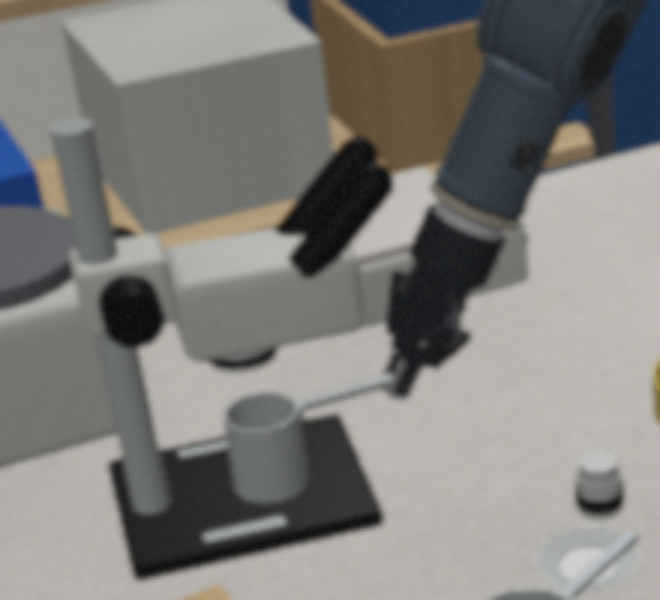

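```bash
python3 - <<'E'
from nx import *
h=-.01
q=show([(.513,-.3735,.093,h),(.475,-.3735,.096,h),(.465,-.26,.11,h),(.47,-.22,.20,.2),(.49,-.17,.23,1.15),(.51,-.141,.15,1.15),(.51,-.141,.09,1.15)])
E
```

```text
d [-3.  0. 11.] r 0.0 n 2 -> [ 0.512 -0.371  0.09 ] lean 30.0 head -0.6 jz 0.016 [ 1.25  0.71 -0.8   2.1   1.32  0.19 -2.16]
d [-37.  -3.   6.] r 0.0 n 3 -> [ 0.475 -0.373  0.095] lean 30.0 head -0.6 jz 0.017 [ 1.33  0.69 -0.83  2.15  1.33  0.17 -2.13]
d [-10. 113.  15.] r 0.0 n 5 -> [ 0.468 -0.275  0.134] lean 29.3 head -0.5 jz 0.009 [ 1.24  0.54 -0.88  2.29  1.51  0.17 -2.52]
d [ 2. 55. 66.] r 0.21 n 4 -> [ 0.466 -0.198  0.16 ] lean 29.9 head 11.4 jz 0.019 [ 1.29  0.52 -1.08  2.33  1.24  0.21 -2.18]
d [24. 28. 70.] r 0.95 n 10 -> [ 0.488 -0.166  0.227] lean 30.1 head 65.8 jz 0.020 [ 1.41  0.83 -1.48  1.9   0.43  0.93 -0.57]
d [ 22.  25. -77.] r 0.0 n 4 -> [ 0.51  -0.141  0.15 ] lean 30.1 head 65.9 jz 0.020 [ 1.28  0.89 -1.34  1.97  0.54  0.76 -0.64]
d [  0.   0. -60.] r -0.0 n 3 -> [ 0.51  -0.141  0.09 ] lean 30.1 head 65.9 jz 0.020 [ 1.24  0.95 -1.24  2.02  0.63  0.65 -0.67]
```

Emit:
{"name": "apply_moves", "arguments": {
  "increments": [
    {"claw": 255, "xyz": [0, 0, 2], "roll": 0},
    {"claw": 255, "xyz": [-1, 0, 5], "roll": 0},
    {"claw": 255, "xyz": [-3, 0, 8], "roll": 0},
    {"claw": 255, "xyz": [-5, 0, 10], "roll": 0},
    {"claw": 255, "xyz": [-5, 0, 10], "roll": 0}
  ]
}}

```text
t: 33.47
position: [0.5099, -0.3737, 0.092]
tcp_rot: [3.125, -0.522, -0.011]
force: [-0.3, -0.2, -0.7]
grip_width: 0.0095
```

```bash
python3 st.py; python3 - <<'E'
from h import *
p=snap('scene','s15')
cv2.imwrite('pics/s15c.png',cv2.resize(p['color'][80:280,100:320,::-1],None,fx=3,fy=3))
E
```

```text
t 33.4667
joint_pos [ 1.2786  0.7219 -0.8371  2.0943  1.2766  0.2121 -2.1091]
position [ 0.5099 -0.3737  0.092 ]
tcp_rot [ 3.125  -0.5224 -0.0107]
force [-0.2792 -0.2203 -0.6609]
lean deg 29.944630814337188 lean az -2.5184598299007424 pos az -36.23361109107123 jaw [-0.01900672 -0.99971612  0.01436725] x az -0.6151855045949047
```

View pics/s15c.png

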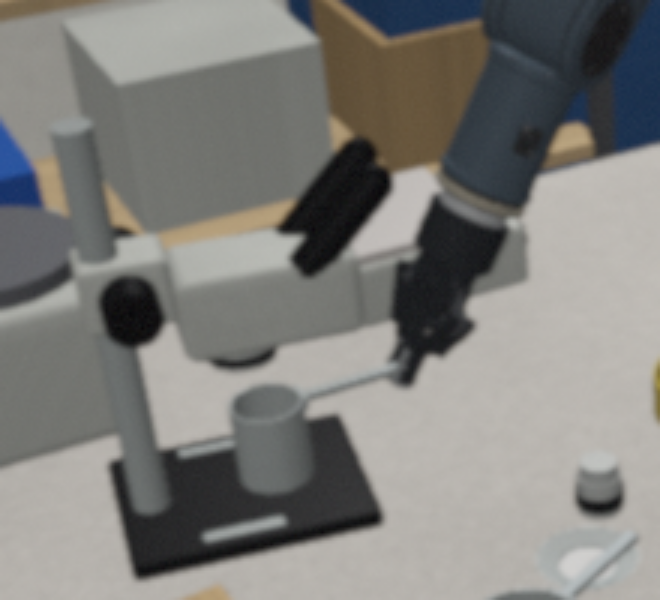

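```bash
python3 - <<'E'
from nx import *
for s in [[(.485,-.37,.095,-.01),(.475,-.33,.10,.6),(.47,-.27,.15,1.1),(.49,-.18,.22,1.15),(.51,-.141,.15,1.15)],
 [(.485,-.37,.093,.1),(.475,-.33,.095,.7),(.475,-.27,.12,1.15),(.49,-.18,.2,1.15),(.51,-.141,.15,1.15)]]:
    print();show(s)
E
```

```text
d [-25.   4.   3.] r 0.0 n 2 -> [ 0.485 -0.371  0.096] lean 29.9 head -0.6 jz 0.014 [ 1.31  0.7  -0.84  2.14  1.29  0.18 -2.11]
d [-10.  41.   4.] r 0.61 n 7 -> [ 0.474 -0.326  0.098] lean 30.0 head 34.4 jz 0.014 [ 1.58  1.03 -1.37  1.99  0.9   0.7  -1.12]
d [-4. 56. 52.] r 0.5 n 6 -> [ 0.47  -0.269  0.15 ] lean 30.0 head 63.0 jz 0.015 [ 1.51  1.06 -1.51  1.85  0.67  1.04 -0.6 ]
d [20. 89. 70.] r 0.05 n 5 -> [ 0.49 -0.18  0.22] lean 30.0 head 65.9 jz 0.015 [ 1.42  0.89 -1.52  1.88  0.5   0.98 -0.61]
d [ 20.  39. -70.] r -0.0 n 4 -> [ 0.51  -0.141  0.15 ] lean 30.0 head 65.9 jz 0.015 [ 1.29  0.93 -1.4   1.97  0.6   0.81 -0.71]

d [-25.   4.   1.] r 0.11 n 3 -> [ 0.484 -0.362  0.085] lean 30.1 head 5.7 jz 0.019 [ 1.38  0.76 -0.93  2.13  1.24  0.23 -1.93]
d [-9. 32. 10.] r 0.6 n 7 -> [ 0.475 -0.329  0.094] lean 30.1 head 40.1 jz 0.019 [ 1.58  1.08 -1.41  1.95  0.88  0.79 -0.99]
d [ 0. 59. 26.] r 0.45 n 6 -> [ 0.475 -0.27   0.12 ] lean 30.1 head 65.9 jz 0.019 [ 1.49  1.12 -1.5   1.85  0.72  1.05 -0.58]
d [15. 90. 80.] r 0.0 n 5 -> [ 0.49 -0.18  0.2 ] lean 30.1 head 65.9 jz 0.019 [ 1.41  0.91 -1.5   1.9   0.54  0.95 -0.64]
d [ 20.  39. -50.] r -0.0 n 3 -> [ 0.51  -0.142  0.151] lean 30.1 head 65.9 jz 0.019 [ 1.3   0.94 -1.41  1.97  0.62  0.81 -0.72]
```

Emit:
{"name": "apply_moves", "arguments": {
  "increments": [
    {"claw": 255, "xyz": [-12, 1, 3], "roll": 0},
    {"claw": 255, "xyz": [-25, 4, 5], "roll": 0.02},
    {"claw": 255, "xyz": [-27, 8, 6], "roll": 0.08},
    {"claw": 255, "xyz": [-28, 14, 6], "roll": 0.16},
    {"claw": 255, "xyz": [-30, 20, 6], "roll": 0.25},
    {"claw": 255, "xyz": [-31, 26, 6], "roll": 0.34},
    {"claw": 255, "xyz": [-33, 32, 6], "roll": 0.43},
    {"claw": 255, "xyz": [-34, 38, 6], "roll": 0.52},
    {"claw": 255, "xyz": [-35, 44, 7], "roll": 0.6},
    {"claw": 255, "xyz": [-35, 44, 8], "roll": 0.61}
  ]
}}

```text
t: 34.35
position: [0.475, -0.3298, 0.0992]
tcp_rot: [3.127, -0.524, 0.601]
force: [-0.4, 0.0, -1.0]
grip_width: 0.0095
```

```bash
python3 st.py; python3 - <<'E'
from h import *
p=snap('scene','s16')
cv2.imwrite('pics/s16c.png',cv2.resize(p['color'][80:280,100:320,::-1],None,fx=3,fy=3))
E
```

```text
t 34.35
joint_pos [ 1.5824  1.0413 -1.3907  1.9806  0.9036  0.7289 -1.1131]
position [ 0.475  -0.3298  0.0992]
tcp_rot [ 3.1271 -0.524   0.6006]
force [-0.4279  0.0401 -0.9661]
lean deg 30.035528713995696 lean az 32.754397066798134 pos az -34.773988581581065 jaw [ 0.55910956 -0.82899894  0.01254007] x az 34.41255768721258
```

View pics/s16c.png

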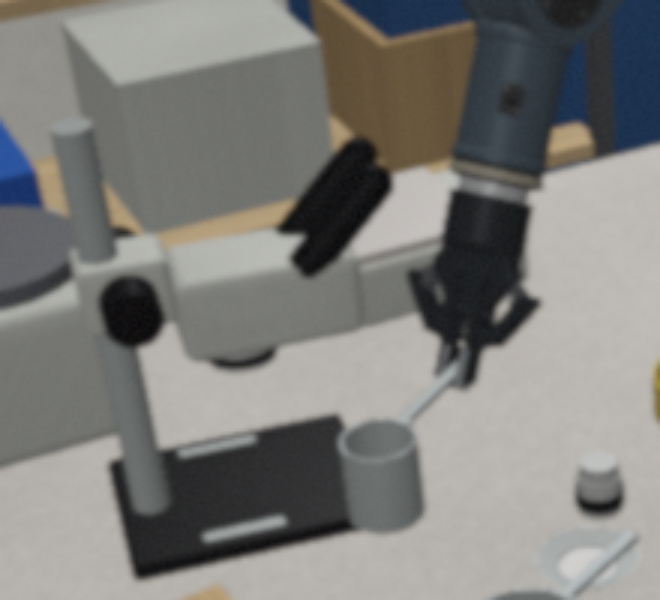

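Emit:
{"name": "apply_moves", "arguments": {
  "increments": [
    {"claw": 255, "xyz": [0, 5, 15], "roll": 0.03},
    {"claw": 255, "xyz": [2, 12, 40], "roll": 0.09},
    {"claw": 255, "xyz": [5, 25, 65], "roll": 0.16},
    {"claw": 255, "xyz": [9, 45, 85], "roll": 0.23},
    {"claw": 255, "xyz": [13, 70, 95], "roll": 0.31},
    {"claw": 255, "xyz": [17, 95, 100], "roll": 0.38},
    {"claw": 255, "xyz": [22, 120, 100], "roll": 0.45},
    {"claw": 255, "xyz": [26, 145, 100], "roll": 0.5},
    {"claw": 255, "xyz": [30, 168, 100], "roll": 0.54},
    {"claw": 255, "xyz": [33, 181, 95], "roll": 0.55},
    {"claw": 255, "xyz": [33, 186, 90], "roll": 0.55},
    {"claw": 255, "xyz": [33, 186, 85], "roll": 0.55},
    {"claw": 255, "xyz": [33, 186, 85], "roll": 0.55}
  ]
}}

```text
t: 35.48
position: [0.5076, -0.1452, 0.1828]
tcp_rot: [3.128, -0.522, 1.144]
force: [0.3, -0.7, -1.9]
grip_width: 0.0098
```

```bash
python3 st.py; python3 - <<'E'
from h import *
p=snap('scene','s17')
for o in ['small','small_tip','mid','big']:
    print(o,[(np.round(r['centre'],3).tolist(),round(r['confidence'],2)) for r in viewer.mark_of(o,p)[:3]])
cv2.imwrite('pics/s17c.png',cv2.resize(p['color'][200:360,200:400,::-1],None,fx=3.5,fy=3.5))
p=snap('wrist','w17')
for o in ['small','small_tip','mid']:
    print(o,[(np.round(r['centre'],3).tolist(),round(r['confidence'],2)) for r in viewer.mark_of(o,p)[:3]])
p=snap('top','t17')
cv2.imwrite('pics/t17c.png',cv2.resize(p['color'][130:330,240:440,::-1],None,fx=3,fy=3))
E
```

```text
t 35.4833
joint_pos [ 1.3282  0.9158 -1.472   1.9336  0.5746  0.8835 -0.7186]
position [ 0.5076 -0.1452  0.1828]
tcp_rot [ 3.1284 -0.5223  1.1444]
force [ 0.2884 -0.692  -1.8585]
lean deg 29.932680037875567 lean az 64.05711159605686 pos az -15.962016322739954 jaw [ 0.90767435 -0.41951969  0.01142353] x az 65.57076336716199
small [([0.558, -0.029, 0.121], 0.95)]
small_tip [([0.504, -0.156, 0.191], 0.8)]
mid [([0.566, -0.025, 0.002], 0.78)]
big [([0.228, -0.287, -0.0], 0.78), ([0.565, -0.026, -0.002], 0.77), ([0.226, 0.309, -0.001], 0.68)]
small [([0.56, -0.026, 0.12], 0.94)]
small_tip [([0.505, -0.159, 0.192], 0.79)]
mid [([0.558, -0.026, 0.004], 0.82)]
```

View pics/s17c.png

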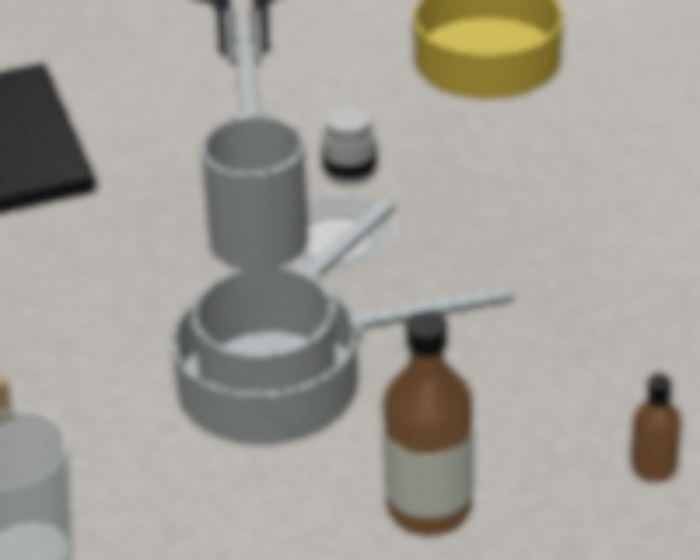

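View pics/w17.png

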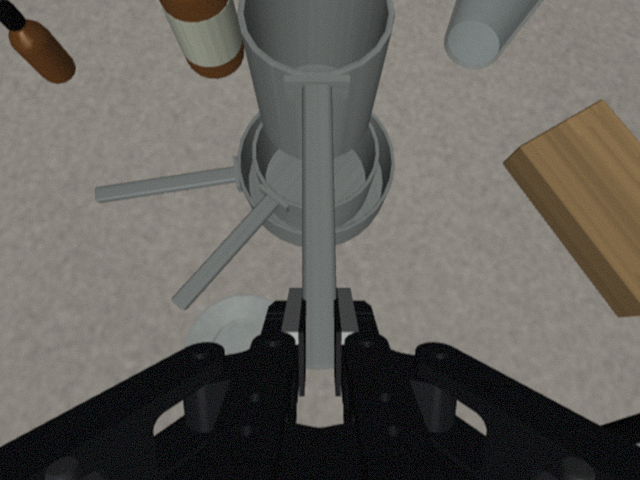

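View pics/t17c.png

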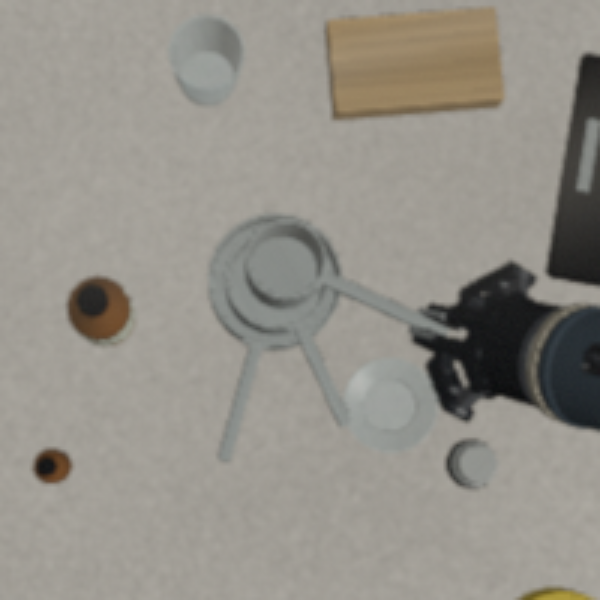

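Emit:
{"name": "apply_moves", "arguments": {
  "increments": [
    {"claw": 255, "xyz": [1, 0, -10], "roll": 0.01},
    {"claw": 255, "xyz": [2, 1, -30], "roll": 0.01},
    {"claw": 255, "xyz": [2, 1, -52], "roll": 0.01},
    {"claw": 255, "xyz": [2, 1, -74], "roll": 0.01},
    {"claw": 255, "xyz": [2, 1, -90], "roll": 0.01},
    {"claw": 255, "xyz": [2, 1, -100], "roll": 0.01},
    {"claw": 255, "xyz": [2, 1, -105], "roll": 0.01},
    {"claw": 255, "xyz": [2, 1, -108], "roll": 0.01},
    {"claw": 255, "xyz": [2, 1, -110], "roll": 0.01},
    {"claw": 255, "xyz": [2, 1, -110], "roll": 0.01}
  ]
}}

```text
t: 36.82
position: [0.5108, -0.1433, 0.075]
tcp_rot: [3.126, -0.524, 1.157]
force: [0.3, -0.7, -1.1]
grip_width: 0.0094
```

```bash
python3 st.py; python3 - <<'E'
from h import *
p=snap('scene','s18')
cv2.imwrite('pics/s18c.png',cv2.resize(p['color'][200:360,200:400,::-1],None,fx=3.5,fy=3.5))
p=snap('wrist','w18')
E
```

```text
t 36.8167
joint_pos [ 1.2492  1.0257 -1.3022  2.0132  0.745   0.7081 -0.758 ]
position [ 0.5108 -0.1433  0.075 ]
tcp_rot [ 3.1256 -0.5244  1.1574]
force [ 0.3412 -0.7254 -1.0897]
lean deg 30.05952285422337 lean az 64.49256939280447 pos az -15.673016095026815 jaw [ 0.91245798 -0.40893752  0.01380398] x az 66.31698936451592
```

View pics/s18c.png

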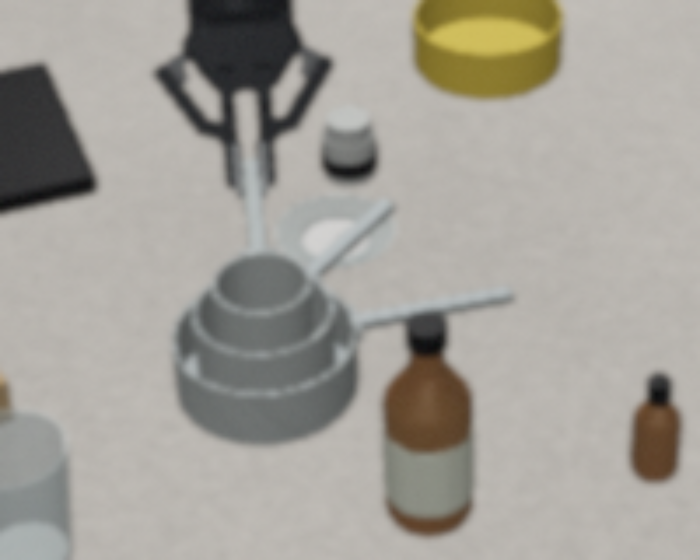

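View pics/w18.png

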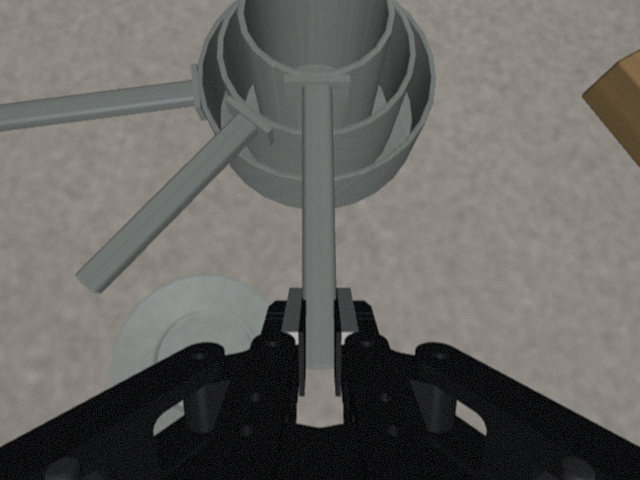

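Emit:
{"name": "apply_moves", "arguments": {
  "increments": [
    {"claw": 255, "xyz": [0, 0, -2], "roll": 0},
    {"claw": 255, "xyz": [0, 0, -3], "roll": 0},
    {"claw": 255, "xyz": [0, 0, -4], "roll": 0},
    {"claw": 255, "xyz": [0, 0, -5], "roll": 0},
    {"claw": 255, "xyz": [0, 0, -5], "roll": 0}
  ]
}}

```text
t: 37.33
position: [0.511, -0.1435, 0.0703]
tcp_rot: [3.125, -0.525, 1.157]
force: [-0.2, -1.1, 0.9]
grip_width: 0.0094
```

Starting to touch (force z rising); ease 2 mm more, then check.

Emit:
{"name": "apply_moves", "arguments": {
  "increments": [
    {"claw": 255, "xyz": [0, 0, -1], "roll": 0},
    {"claw": 255, "xyz": [0, 0, -1], "roll": 0},
    {"claw": 255, "xyz": [0, 0, -2], "roll": 0},
    {"claw": 255, "xyz": [0, 0, -2], "roll": 0}
  ]
}}

```text
t: 37.67
position: [0.5114, -0.1436, 0.0686]
tcp_rot: [3.124, -0.525, 1.157]
force: [-2.6, -3.7, 5.5]
grip_width: 0.0094
```

Emit:
{"name": "apply_moves", "arguments": {
  "force": 20,
  "increments": [
    {"claw": 255, "xyz": [0, 0, 0], "roll": 0},
    {"claw": 215, "xyz": [0, 0, 0], "roll": 0},
    {"claw": 205, "xyz": [0, 0, 0], "roll": 0},
    {"claw": 190, "xyz": [0, 0, 0], "roll": 0},
    {"claw": 170, "xyz": [0, 0, 0], "roll": 0},
    {"claw": 160, "xyz": [0, 0, 0], "roll": 0},
    {"claw": 160, "xyz": [0, 0, 0], "roll": 0}
  ]
}}

```text
t: 38.25
position: [0.5113, -0.1436, 0.0685]
tcp_rot: [3.124, -0.525, 1.157]
force: [0.8, 0.9, -0.3]
grip_width: 0.0319
```

```bash
python3 st.py; python3 - <<'E'
from h import *
p=snap('wrist','w19')
from nx import *
show([(.489,-.188,.155,1.157),(.475,-.22,.25,1.157)])
E
```

```text
t 38.25
joint_pos [ 1.2446  1.0322 -1.2907  2.0164  0.7567  0.6963 -0.7615]
position [ 0.5113 -0.1436  0.0685]
tcp_rot [ 3.1242 -0.5248  1.1573]
force [ 0.843   0.8996 -0.2568]
lean deg 30.083073609350233 lean az 64.32394838772714 pos az -15.684541738769365 jaw [ 0.91208655 -0.40972256  0.01501811] x az 66.30791333060873
d [-22. -44.  86.] r -0.0 n 4 -> [ 0.489 -0.187  0.155] lean 30.1 head 66.3 jz 0.015 [ 1.39  0.97 -1.45  1.93  0.6   0.9  -0.64]
d [-14. -33.  95.] r 0.0 n 4 -> [ 0.475 -0.22   0.25 ] lean 30.1 head 66.3 jz 0.015 [ 1.48  0.84 -1.5   1.8   0.4   1.07 -0.47]
```

View pics/w19.png

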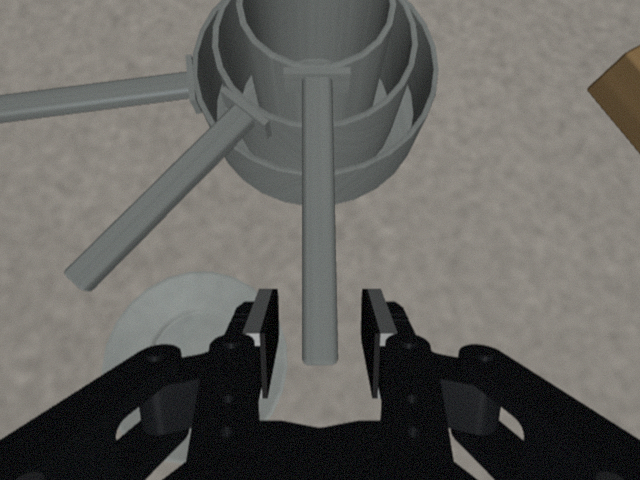

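Released with both fingers clear of the handle (at (265,340) and (375,340), handle at x≈320). Retracting along the tool axis.

Emit:
{"name": "apply_moves", "arguments": {
  "increments": [
    {"claw": 160, "xyz": [-2, -5, 9], "roll": 0},
    {"claw": 160, "xyz": [-7, -14, 27], "roll": 0},
    {"claw": 160, "xyz": [-13, -27, 52], "roll": 0},
    {"claw": 160, "xyz": [-20, -40, 80], "roll": 0},
    {"claw": 160, "xyz": [-25, -52, 108], "roll": 0},
    {"claw": 160, "xyz": [-30, -62, 135], "roll": 0},
    {"claw": 160, "xyz": [-34, -72, 160], "roll": 0},
    {"claw": 160, "xyz": [-36, -76, 175], "roll": 0},
    {"claw": 160, "xyz": [-36, -76, 180], "roll": 0},
    {"claw": 160, "xyz": [-36, -76, 180], "roll": 0}
  ]
}}

```text
t: 39.13
position: [0.4755, -0.2199, 0.2499]
tcp_rot: [3.122, -0.524, 1.158]
force: [0.2, -0.6, -0.7]
grip_width: 0.0317
```

```bash
python3 st.py; python3 - <<'E'
from h import *
p=snap('scene','s20')
N=['small','small_tip','mid','mid_tip','big']
for o in N+['bottle','dish','scope','drainer']:
    print(o,[(np.round(r['centre'],3).tolist(),round(r['confidence'],2)) for r in viewer.mark_of(o,p)[:3]])
cv2.imwrite('pics/s20c.png',cv2.resize(p['color'][200:360,200:400,::-1],None,fx=3.5,fy=3.5))
p=snap('wrist','w20')
for o in N: print(o,[(np.round(r['centre'],3).tolist(),round(r['confidence'],2)) for r in viewer.mark_of(o,p)[:3]])
p=snap('top','t20')
for o in N+['canister']: print(o,[(np.round(r['centre'],3).tolist(),round(r['confidence'],2)) for r in viewer.mark_of(o,p)[:3]])
cv2.imwrite('pics/t20c.png',cv2.resize(p['color'][130:330,240:440,::-1],None,fx=3,fy=3))
E
```

```text
t 39.1333
joint_pos [ 1.4781  0.8396 -1.4898  1.8     0.3946  1.0657 -0.4623]
position [ 0.4755 -0.2199  0.2499]
tcp_rot [ 3.122  -0.5239  1.1575]
force [ 0.156  -0.6499 -0.6914]
lean deg 30.038198427391062 lean az 64.08245242814478 pos az -24.81783116005977 jaw [ 0.91171445 -0.41047502  0.01694161] x az 66.32256730836414
small [([0.564, -0.024, 0.01], 0.96)]
small_tip []
mid [([0.564, -0.025, -0.0], 0.72), ([0.561, -0.025, 0.009], 0.59)]
mid_tip [([0.429, -0.09, 0.057], 0.92)]
big [([0.566, -0.025, -0.004], 0.91), ([0.226, 0.31, -0.003], 0.69), ([0.228, -0.289, -0.0], 0.59)]
bottle [([0.528, 0.129, 0.004], 0.87), ([0.452, -0.135, 0.001], 0.35)]
dish [([0.452, -0.133, -0.002], 0.69), ([0.563, -0.026, 0.004], 0.32)]
scope [([0.645, -0.388, -0.002], 0.56), ([0.402, -0.209, -0.0], 0.53)]
drainer []
small [([0.558, -0.028, 0.005], 0.41)]
small_tip [([0.508, -0.162, 0.077], 0.97)]
mid [([0.561, -0.025, 0.002], 0.89)]
mid_tip [([0.427, -0.086, 0.059], 0.67)]
big []
small [([0.562, -0.023, 0.009], 0.86)]
small_tip [([0.503, -0.158, 0.075], 0.73)]
mid [([0.559, -0.026, 0.004], 0.7)]
mid_tip [([0.433, -0.085, 0.057], 0.85)]
big [([0.569, -0.024, -0.002], 0.97), ([0.22, -0.287, -0.002], 0.96), ([0.224, 0.315, 0.003], 0.69)]
canister [([0.396, -0.211, -0.002], 0.65)]
```

View pics/s20c.png

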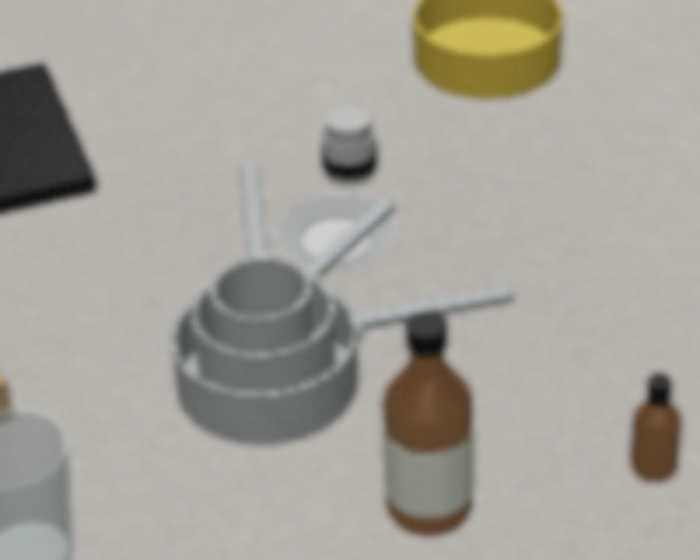

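View pics/t20c.png

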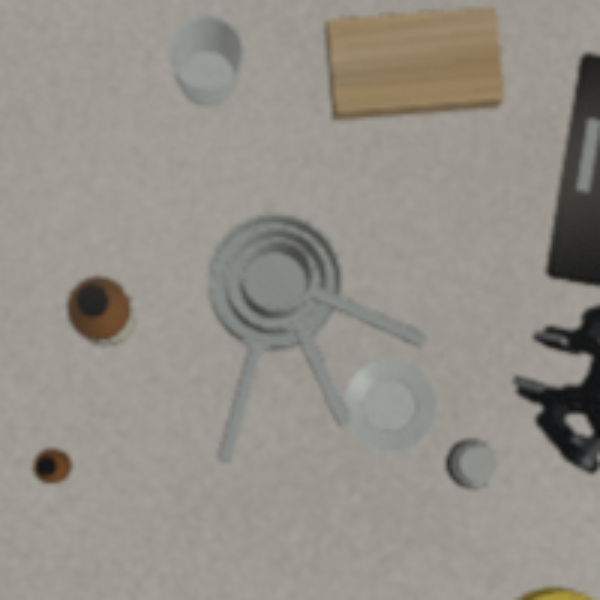

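View pics/w20.png

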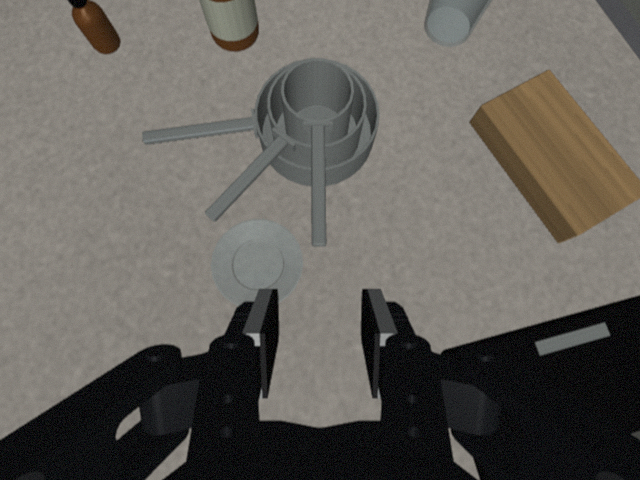

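```bash
python3 -c "
from plant import order,read_state
print(order.job_done()); print(read_state()['t'])"
```

```text
the job is handed in; nothing more can be done
None
the job is handed in; nothing more can be done
```

The three pans are nested and the job is handed in at about 39 s of the 72 s allowed. The hand-in reports no verdict.

**What I did**
- **Middle pan:** I took it off the drainer by its handle and levelled it against the open bench. I then re-gripped it, lowered it into the largest pan until it touched, and let go.
- **Smallest pan:** I leaned the gripper back about 30°, gripped the handle tip, lifted the pan about 10 mm and swung it out sideways from under the head. I then lowered it into the middle pan until it touched, let go and backed off.

**What the last checks showed**
- **Nest:** the scene, top and wrist pictures show all three pans nested and upright. The three centres agree within the networks' few millimetres of error, and the robot is clear of everything.
- **Handles:** they point at about 166° (big, measured before the nesting), 205° (mid) and 246° (small), so the steps are about 39° and 41°, fanned the same way.
- **Bystanders:** the bottle, dish, canister and microscope read within about 4 mm of where they started. The beaker, slide box and dropper look unmoved in the pictures, but I did not measure them again.

**Disagreements and limits**
- My own fit of the largest pan's centre from the top view was about 7 mm from what the networks gave. I used a value between the two, closer to the networks, and both pans went in cleanly.
- The final scene picture gave no reading for the drainer. It was seen intact after the middle pan was lifted off, but I have no end-of-job number for it.
- The largest force I read was about 70 N at the wrist, when the arm stopped at the edge of its reach early on. I only read forces at the end of each move, so a higher brief peak would not have shown.

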